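Lock, load and start the bench shaker

TASK

Get the bench shaker ready for a run: take the slotted-screw key from its stand and with it turn every platform screw that is not yet home clockwise until it is fully home (against its stop, slot in line with the white marks), without undoing any that is already home, then stand the key back upright in its stand. After that, stand every small sample bottle from the bench beside the shaker (squat ones, 56 mm across) upright on the black rubber mat of the platform, and last of all push the toggle switch over to the on side (away from the robot).

Things in the scene. Friction and masses are not known exactly. Their poses are not given: they have to be found in the camera images.
- shaker: bench shaker, fixed; origin under the centre of its base, on the bench, z up. Square aluminium platform 222 x 222 mm, its top 100 mm above the bench, with a guard rim 4 mm thick standing 18 mm above the platform top. Grey control pod (110 x 85 x 50 mm high) at its -y side
- mat (a point): centre of the top face of the black rubber mat on the platform, 102 mm above the bench; axes as the shaker's. The mat measures 130 mm along x and 190 mm along y
- switch (a joint): toggle on the control pod: 0 = off (leaning to the shaker's -x, towards the robot), 1.0 rad = on (swung over to the shaker's +x); stays where it is left, moves easily
- switch_tip (a point): tip of the steel toggle, 60 mm long from its pivot
- screw1 (a joint): angle of a captive quarter-turn screw, in rad: grows clockwise seen from above; 1.571 = fully home against its stop, slot along the shaker's x axis and in line with two white marks; less = open. Which of the four is at which corner varies
- screw2 (a joint): angle of a captive quarter-turn screw, in rad: grows clockwise seen from above; 1.571 = fully home against its stop, slot along the shaker's x axis and in line with two white marks; less = open. Which of the four is at which corner varies
- screw3 (a joint): angle of a captive quarter-turn screw, in rad: grows clockwise seen from above; 1.571 = fully home against its stop, slot along the shaker's x axis and in line with two white marks; less = open. Which of the four is at which corner varies
- screw4 (a joint): angle of a captive quarter-turn screw, in rad: grows clockwise seen from above; 1.571 = fully home against its stop, slot along the shaker's x axis and in line with two white marks; less = open. Which of the four is at which corner varies
- head1 (a point): head of screw1: on its axis, level with its top face, 113 mm above the bench. Head 30 mm across; slot 7.5 mm wide, 8 mm deep (floor 105 mm above the bench), open at both ends, along this point's x axis (turns with the screw). Screws sit at the platform's corners, 85 mm from the shaker's origin in x and in y, each in a dark seat 42 x 38 mm
- head2 (a point): head of screw2: on its axis, level with its top face, 113 mm above the bench. Head 30 mm across; slot 7.5 mm wide, 8 mm deep (floor 105 mm above the bench), open at both ends, along this point's x axis (turns with the screw). Screws sit at the platform's corners, 85 mm from the shaker's origin in x and in y, each in a dark seat 42 x 38 mm
- head3 (a point): head of screw3: on its axis, level with its top face, 113 mm above the bench. Head 30 mm across; slot 7.5 mm wide, 8 mm deep (floor 105 mm above the bench), open at both ends, along this point's x axis (turns with the screw). Screws sit at the platform's corners, 85 mm from the shaker's origin in x and in y, each in a dark seat 42 x 38 mm
- head4 (a point): head of screw4: on its axis, level with its top face, 113 mm above the bench. Head 30 mm across; slot 7.5 mm wide, 8 mm deep (floor 105 mm above the bench), open at both ends, along this point's x axis (turns with the screw). Screws sit at the platform's corners, 85 mm from the shaker's origin in x and in y, each in a dark seat 42 x 38 mm
- key: key for the screws, 105 mm long, 0.14 kg; origin at the middle of the blade's lower edge, z up along the key. Blade 24 mm wide (x), 4 mm thick (y), 14 mm long; round shank 12 mm; round collar 46 mm across at z = 50 to 55 mm; grey handle above it, z = 55 to 105 mm, 30 mm (x) by 16 mm (y). It hangs in the stand by its collar, origin 10 mm above the bench
- stand: black key stand, fixed block 85 x 85 x 60 mm high, origin under its centre; a round 31 mm hole through its middle takes the key's blade and shank, the collar rests on its top
- bottle1: small squat white sample bottle with paper label: body 56 mm across and 34 mm high, cap 49 mm across, 48 mm high in all, about 110 g; origin at the centre of its underside, z up. 2 to 4 of the four are present
- bottle2: small squat white sample bottle with paper label: body 56 mm across and 34 mm high, cap 49 mm across, 48 mm high in all, about 110 g; origin at the centre of its underside, z up. 2 to 4 of the four are present
- bottle3: small squat white sample bottle with paper label: body 56 mm across and 34 mm high, cap 49 mm across, 48 mm high in all, about 110 g; origin at the centre of its underside, z up. 2 to 4 of the four are present
- bottle4: small squat white sample bottle with paper label: body 56 mm across and 34 mm high, cap 49 mm across, 48 mm high in all, about 110 g; origin at the centre of its underside, z up. 2 to 4 of the four are present
- big_bottle: bystander: large white bottle, 80 mm across, 130 mm high; origin under its centre; leave alone
- bag_box: bystander: cardboard box 70 x 150 x 110 mm high; origin under its centre; leave alone
There are look-alikes about, which are no part of the job. What is shaped like the bottle2 but blue, orange or pink is not meant.

How it is judged (in metres and radians):
On the way, in this order (a step that is already met when the one before it is completed fails the run):
1. all four platform screws are home (value of joint each of screw1, screw2, screw3, screw4 above 1.4 rad), for 0.2 s.
2. the key stands in its stand, released (horizontal distance between key and stand below 0.014 m and angle between key's own z axis and vertical below 0.12 rad and height (world z) of key below 0.016 m and contact force between the fingers and key below 0.1 N), for 0.2 s.
3. every bottle stands on the mat (x of bottle1 in the frame of mat between -0.047 and 0.047 m and y of bottle1 in the frame of mat between -0.078 and 0.078 m and z of bottle1 in the frame of mat between -0.006 and 0.008 m and angle between each of bottle1, bottle2, bottle3, bottle4's own z axis and vertical below 0.12 rad and x of bottle2 in the frame of mat between -0.047 and 0.047 m and y of bottle2 in the frame of mat between -0.078 and 0.078 m and z of bottle2 in the frame of mat between -0.006 and 0.008 m and x of bottle3 in the frame of mat between -0.047 and 0.047 m and y of bottle3 in the frame of mat between -0.078 and 0.078 m and z of bottle3 in the frame of mat between -0.006 and 0.008 m and x of bottle4 in the frame of mat between -0.047 and 0.047 m and y of bottle4 in the frame of mat between -0.078 and 0.078 m and z of bottle4 in the frame of mat between -0.006 and 0.008 m), for 0.3 s.
4. the toggle is switched on (value of joint switch above 0.8 rad), for 0.2 s.
At the end, for the whole second after the job is handed in: all four screws home (over 1.4 rad); key upright (within 0.12 rad) in its stand, within 14 mm of its centre, collar down on the top (within 6 mm); every bottle present upright (within 0.12 rad), at rest on the rubber mat, not standing over its edge by more than about 10 mm; toggle beyond 0.8 rad (all of step 1 and all of step 2 and all of step 3 and value of joint switch above 0.8 rad and linear speed of each of bottle1, bottle2, bottle3, bottle4 below 0.03 m/s); the robot touches nothing.
It fails at once if a screw that was home at the start is turned back (value of joint screw4 below 1.3 rad).
It fails at once if a screw head is turned with the fingers instead of the key (contact force between the fingers and screw1 above 4 N or contact force between the fingers and screw2 above 4 N or contact force between the fingers and screw3 above 4 N or contact force between the fingers and screw4 above 4 N).
It fails at once if a bystander is shifted by more than 4 cm (distance of any of big_bottle, bag_box from where it was at the start of the episode above 0.04 m).
Of bottle1, bottle2, bottle3, bottle4 only 2 to 4 are there at a start; the rules pass over those that are not, and their reading is None.
At some moment in a run one of bottle1, bottle2, bottle3, bottle4 may be knocked a few centimetres aside while the robot is not near it.
It also fails if it takes over 210 s, if anything falls off the work surface, if the arm or the gripper's body presses on something with over 40 N, if the wrist force passes 120 N, or if a joint passes its speed limit or range.

ROBOT

A 6-joint arm with a two-finger parallel gripper is mounted at the origin on the work surface. World frame = base frame: x ahead of the robot, y to its left, z up, the work surface at z = 0. Lengths are in m, angles in degrees, forces in N, time in s.
With the tool pointing down it reaches from about 0.275 to 0.725 m from the base axis. Payload 5.6 kg.
Tool frame: the origin (TCP) lies on the centre line of the jaws, within the pads' length; the fingertips stand 17 mm ahead of it and the grasp point (between the pads) lies 2 mm behind it; z points along the fingers, y is the direction in which the jaws open and shut (so a half turn about z gives the same grasp; the last joint's range is limited). The gripper opens to 85 mm and grips with 20 to 120 N. Pads are 22 mm wide; open, the fingers measure 114 mm over their backs; the gripper's body (76 mm by 85 mm) begins 54 mm behind the grasp point. The pads swing forward as they close: fully open they stand 13 mm farther back than shut.
Start: joints at [91.65, 14.616, 6.199, 0, -81.583, -16.306], TCP at [0.139, 0.532, 0.248] pointing down, gripper open.
Joint ranges: [-168.99, 168.99], [-69.2, 112.95], [-62.41, 85.93], [-164.36, 98.24], [-168.68, -3.75], [-174.98, 174.98]. Speed limits (degrees/s): [147.25, 147.25, 180, 180, 180, 180].

INTERFACE

Orientations are given as a 3x3 rotation matrix whose columns are the frame's x, y, z axes.
In Python, from cell import bot, viewer gives the robot as it stands.
- The arm moves only by the tool move_arm, never from a script. Its argument "motion" is one flat list of numbers, 7 for each row, row after row: the opening, from -1 (shut) to 1 (fully open), then the shift along the tool's x, y, z in units of 30 mm (1.0 is 30 mm), then the turn, a rotation vector about the tool's x, y, z in units of 8 degrees (1.0 is 8 degrees). In form: [jaw, x, y, z, rx, ry, rz, jaw, x, y, z, rx, ry, rz, ...]. A call has 1 to 10 rows; each row is the pose to reach, as a shift and turn from the pose measured when the call began, along the tool's axes at that moment; what a row does not reach only later rows make up. A row lasts 1/10 s, in which the tool goes at most 50 mm and 8.59 degrees, less where a joint would pass 70% of its speed; a pose out of reach is approached as far as the arm can. A call with a gripper value outside its range is refused whole. The fingers move at their own pace and stop on an object; "newtons" is the grip in N (left out, the last holds). Time passes only in rows, so rows that repeat a pose let the fingers close. It gives the time, the measured TCP pose, the force and the opening at its end, in the units of the state.
- bot.observe(): the state, without advancing time (a new reading comes with each control period).
- viewer.read_camera(name): name is "side" or "top"; returns a dict with "frame" (384x512x3 uint8, red, green, blue), "intrinsics" (3x3 intrinsics, pixels), "dist_coeffs" ([k1, k2, p1, p2, k3] as OpenCV has them; the pictures are not rectified), "R" (3x3) and "t" (3): a world point X has camera coordinates R X + t. Camera axes: x right, y down, z forward; pixel columns grow to the right and rows downward; lengths in m; the calibration is good to about 2 mm. A picture is of the moment at which its call begins. There is no depth.
- bot.close_job(): hands the job in, once; it reports no verdict.
The state is a dict: "time_s": time; "qpos": joint angles; "joint_velocities": joint speeds; "effort": joint torques, N m; "tool_pos": TCP position; "orientation": TCP orientation; "contact_force": force on the tool from outside, world axes, zero at the start; "moment": the same for the moment, N m; "opening": opening from 0.0 (shut) to 1.0 (fully open).
Only numpy, scipy, OpenCV 4.12 (cv2) and the standard library are available. Lean on these libraries where they do the work, as an engineer would, in place of code of your own. Each camera call takes 0.05 s, during which the arm holds its last target.

## Working session

There is one attempt and no reset: what is moved stays moved. The work goes in short steps, Python scripts to look and compute and a tool call to move; the robot and the scene stay as the last step left them, time stands still between calls to the robot, and variables do not carry over. Pictures are saved under pics/ and viewed, and the job is handed in when it is done.

Besides the shell and the picture viewer there is one more tool, called after "Call:" in YAML: its name, and indented under it one key for each argument. move_arm: Moves the arm, as the interface text tells. Its arguments: {"type":"object","properties":{"motion":{"type":"array"},"newtons":{"type":"number"}},"required":["motion"]}

```bash
ls; mkdir -p pics; cat > h.py <<'E'
import numpy as np, cv2
from cell import bot, viewer
def cam(n):
    return viewer.read_camera(n)
def save(n,fn,crop=None,scale=1):
    c=cam(n); f=c["frame"][:,:,::-1]
    if crop: f=f[crop[1]:crop[3],crop[0]:crop[2]]
    if scale!=1: f=cv2.resize(f,None,fx=scale,fy=scale,interpolation=cv2.INTER_CUBIC)
    cv2.imwrite("pics/"+fn,f); return c
def ray(c,uv):
    p=cv2.undistortPoints(np.array([[uv]],float),np.array(c["intrinsics"],float),np.array(c["dist_coeffs"],float))[0,0]
    R=np.array(c["R"]);t=np.array(c["t"])
    return -R.T@t, R.T@np.array([p[0],p[1],1])
def onplane(c,uv,z):
    o,d=ray(c,uv); return o+d*(z-o[2])/d[2]
def proj(c,X):
    R=np.array(c["R"],float);t=np.array(c["t"],float)
    r=cv2.Rodrigues(R)[0]
    return cv2.projectPoints(np.array(X,float).reshape(-1,1,3),r,t,np.array(c["intrinsics"],float),np.array(c["dist_coeffs"],float))[0][:,0]
E
python3 - <<'E'
from h import *
for n in ("top","side"):
    c=save(n,n+"0.png",scale=1.5)
    print(n,c["intrinsics"],c["dist_coeffs"],np.array(c["R"]).round(3),np.array(c["t"]).round(3), (-np.array(c["R"]).T@np.array(c["t"])).round(3))
print(bot.observe())
E
```

```text
pics
top [[494.06330104   0.         262.27560995]
 [  0.         494.06330104 192.0237473 ]
 [  0.           0.           1.        ]] [-0.02132227  0.          0.          0.          0.        ] [[ 0.001 -1.     0.025]
 [-0.983 -0.006 -0.184]
 [ 0.184 -0.024 -0.983]] [-0.078  0.578  1.369] [ 0.316 -0.041  1.454]
side [[474.03042714   0.         255.21596519]
 [  0.         474.03042714 198.95442486]
 [  0.           0.           1.        ]] [-0.08428947  0.          0.          0.          0.        ] [[-0.946 -0.325 -0.004]
 [-0.219  0.647 -0.73 ]
 [ 0.239 -0.69  -0.683]] [0.554 0.221 1.498] [0.214 1.07  1.187]
{'time_s': 0.1, 'qpos': array([ 9.16476721e+01,  1.46493275e+01,  6.14001457e+00, -2.33352564e-02,
       -8.15842180e+01, -1.63079076e+01]), 'joint_velocities': array([ 0.0264949 , -0.0728555 ,  0.24827958,  0.13561835, -0.01364451,
        0.09526771]), 'effort': array([-1.07849708e-03, -3.87603879e+01,  2.38475525e+01,  5.37796319e+00,
       -3.79857898e-03,  8.00102725e-06]), 'tool_pos': array([0.13902974, 0.53171896, 0.24750483]), 'orientation': array([[ 9.67428475e-01, -2.53144265e-01, -3.55787653e-04],
       [-2.53144505e-01, -9.67427082e-01, -1.64332074e-03],
       [ 7.17986099e-05,  1.67986097e-03, -9.99998586e-01]]), 'contact_force': array([-0.69672383, -0.06480545,  0.34205203]), 'moment': array([-0.00634792,  0.02168721, -0.02683375]), 'opening': 1.000347319022942}
```

View pics/top0.png

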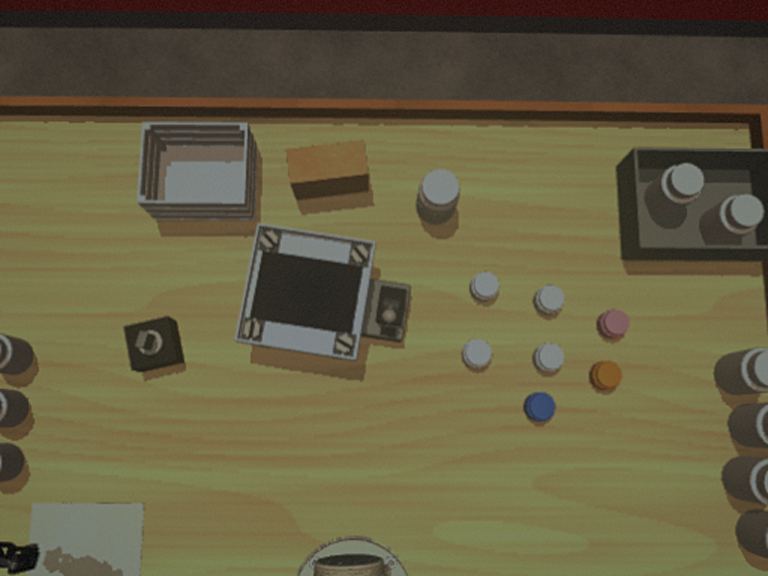

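View pics/side0.png

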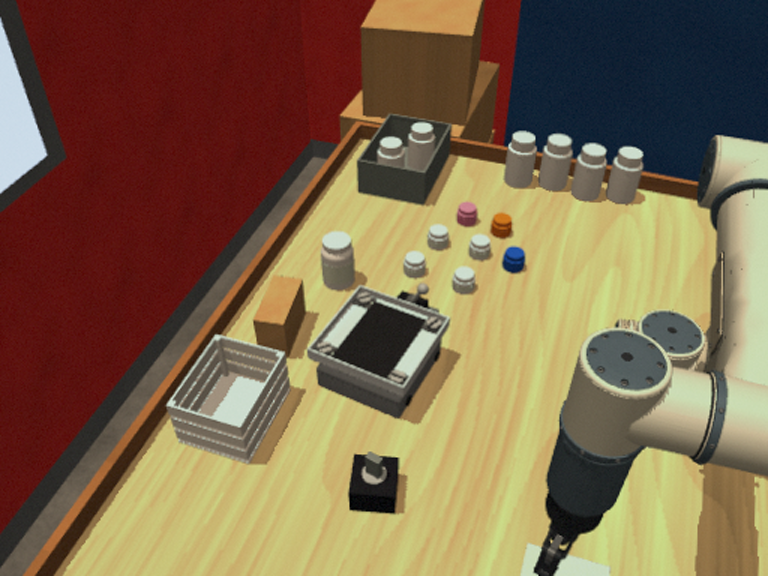

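The top view, in 1.5x pixels, shows the shaker at (305,292), its pod and toggle at (388,312), and the stand with the key at (153,343). Four white squat bottles are at (485,287), (549,300), (477,354) and (549,359). The things I could mistake for them are the pink (614,324), orange (606,376) and blue (540,407) look-alikes, the large white bottles along the sides and in the tray, and the bystander at (438,193). Next I'll take close crops.

```bash
python3 - <<'E'
from h import *
save("top","t1.png",(155,140,280,245),6)
save("side","s1.png",(195,180,310,290),5)
save("top","t2.png",(75,200,130,255),8)
save("side","s2.png",(220,290,280,350),8)
save("top","t3.png",(300,170,430,290),5)
E
```

```text
(no output)
```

View pics/t1.png

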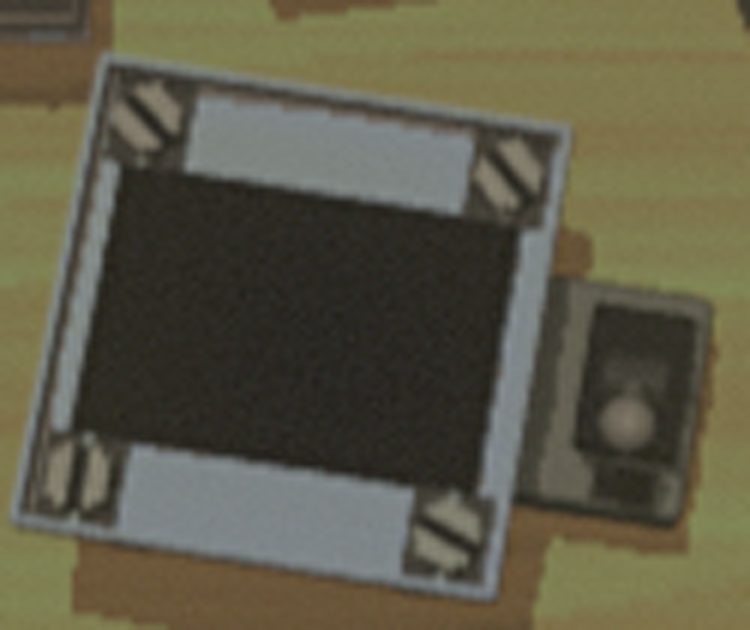

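View pics/s1.png

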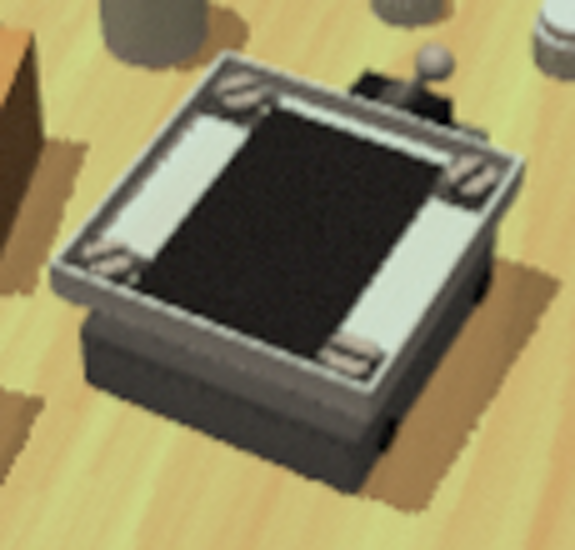

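View pics/t2.png

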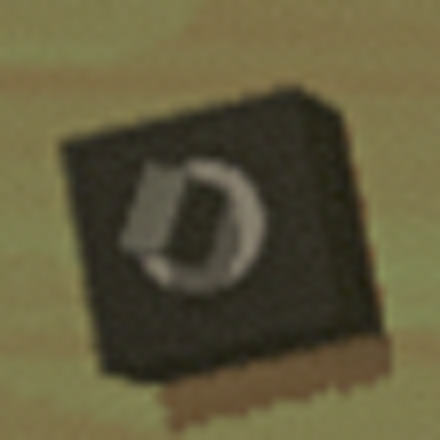

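View pics/s2.png

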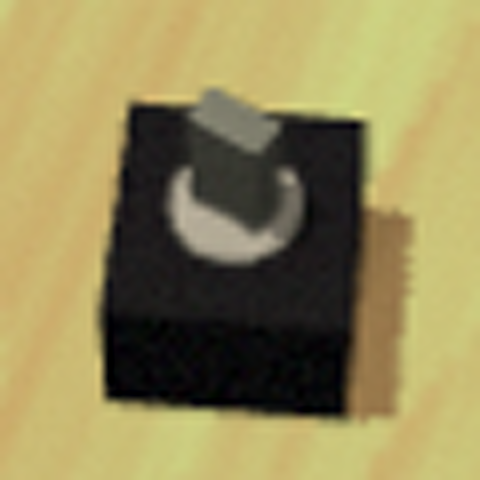

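View pics/t3.png

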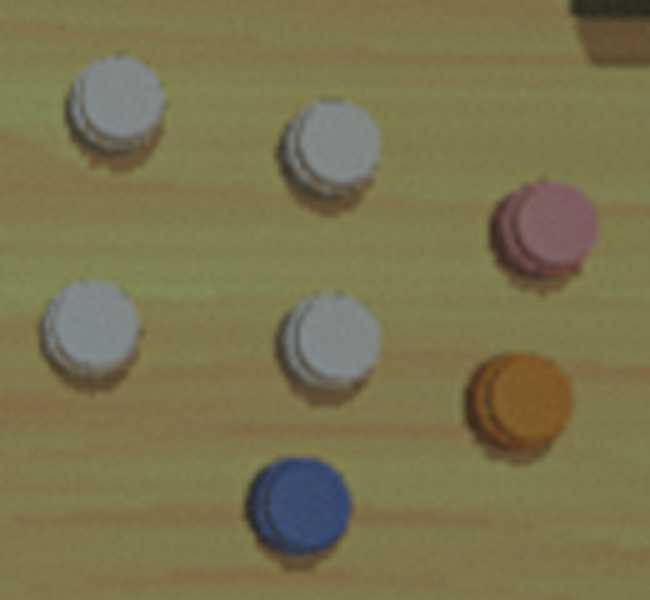

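```bash
cat > fit.py <<'E'
from h import *
def rig(P,Q):  # 2D fit Q = R P + t
    P=np.array(P);Q=np.array(Q);pc=P.mean(0);qc=Q.mean(0)
    H=(P-pc).T@(Q-qc);a=np.arctan2(H[0,1]-H[1,0],H[0,0]+H[1,1])
    R=np.array([[np.cos(a),-np.sin(a)],[np.sin(a),np.cos(a)]]);t=qc-R@pc
    return np.degrees(a),t,np.linalg.norm(Q-(P@R.T+t),axis=1)*1000
E
python3 - <<'E'
from fit import *
ct=cam("top");cs=cam("side")
T=lambda x,y:(155+(x-2.5)/6,140+(y-2.5)/6)
S=lambda x,y:(195+(x-2)/5,180+(y-2)/5)
# order: (+x,+y),(+x,-y),(-x,-y),(-x,+y)
sg=np.array([[1,1],[1,-1],[-1,-1],[-1,1]])
for nm,c,pts,z,h in [("top rim",ct,[T(103,52),T(574,126),T(497,600),T(12,525)],.118,.111),
  ("top head",ct,[T(147,117),T(508,173),T(447,537),T(78,475)],.113,.085),
  ("side rim",cs,[S(50,262),S(225,52),S(525,157),S(370,393)],.118,.111),
  ("side head",cs,[S(106,257),S(242,91),S(472,176),S(352,355)],.113,.085)]:
    Q=[onplane(c,p,z)[:2] for p in pts]; print(nm,np.round(Q,4).tolist(),*rig(sg*h,Q))
E
```

```text
top rim [[0.6895, 0.1784], [0.6557, -0.0405], [0.4358, -0.0072], [0.4687, 0.2116]] -8.61943212336067 [0.56239548 0.08558311] [0.72460054 0.31981073 0.42244274 0.72766893]
top head [[0.6598, 0.1578], [0.6343, -0.0101], [0.4647, 0.0159], [0.4922, 0.1836]] -8.850300245888056 [0.56272258 0.08680454] [0.06554719 0.66436123 0.96822429 0.44511799]
side rim [[0.688, 0.1817], [0.6529, -0.0338], [0.4353, -0.0011], [0.4698, 0.2175]] -9.015335359495689 [0.56148914 0.09107597] [1.65437597 2.25925055 0.80420516 0.78275514]
side head [[0.659, 0.1625], [0.6308, -0.0063], [0.464, 0.0215], [0.49, 0.1891]] -9.185999526883005 [0.56094844 0.09171401] [0.69719068 0.70957156 0.51681458 0.56237457]
```

```bash
python3 - <<'E'
from fit import *
ct=cam("top");cs=cam("side")
T=lambda x,y:(75+(x-3.5)/8,200+(y-3.5)/8)
S=lambda x,y:(220+(x-3.5)/8,290+(y-3.5)/8)
for nm,c,pts,z in [("top handle",ct,[T(150,160),T(187,172),T(160,252),T(122,245)],.115),("side handle",cs,[S(210,88),S(282,125),S(262,153),S(190,118)],.115)]:
    Q=np.array([onplane(c,p,z)[:2] for p in pts]); print(nm,Q.round(4).tolist(),Q.mean(0).round(4),[round(1000*np.linalg.norm(Q[i]-Q[i-1]),1) for i in range(4)])
    for a,b in ((0,1),(1,2),(3,2),(0,3)): print(np.degrees(np.arctan2(*(Q[b]-Q[a])[::-1])).round(1))
for nm,c,p in (("top collar",ct,T(203,225)),("side collar",cs,S(236,207))): print(nm,onplane(c,p,.065).round(4))
# top collar extents
for p in (T(265,218),T(205,155),T(200,295)): print(onplane(ct,p,.065)[:2].round(4))
for p in (S(167,207),S(306,207),S(236,265)): print(onplane(cs,p,.065)[:2].round(4))
for nm,c,pts in (("stand top",ct,[T(62,143),T(298,85),T(338,325),T(104,375)]),("stand side",cs,[S(133,103),S(368,122),S(352,330),S(103,318)])):
    Q=np.array([onplane(c,p,.06)[:2] for p in pts]); print(nm,Q.round(4).tolist(),Q.mean(0),[round(1000*np.linalg.norm(Q[i]-Q[i-1]),1) for i in range(4)])
E
```

```text
top handle [[0.4886, 0.3842], [0.4846, 0.3714], [0.4574, 0.3788], [0.4597, 0.3918]] [0.4726 0.3816] [np.float64(29.9), np.float64(13.4), np.float64(28.2), np.float64(13.1)]
-107.5
164.8
-100.1
165.3
side handle [[0.4835, 0.3761], [0.4556, 0.3823], [0.4583, 0.395], [0.4857, 0.3896]] [0.4708 0.3858] [np.float64(13.7), np.float64(28.5), np.float64(12.9), np.float64(27.9)]
167.4
78.0
169.0
80.5
top collar [0.4722 0.3801 0.065 ]
side collar [0.471  0.3871 0.065 ]
[0.4748 0.3586]
[0.4969 0.3809]
[0.4476 0.3796]
[0.4934 0.3948]
[0.4481 0.3794]
[0.4633 0.4089]
stand top [[0.5016, 0.433], [0.5227, 0.3511], [0.4378, 0.3323], [0.4199, 0.4129]] [0.47051653 0.38233666] [np.float64(84.1), np.float64(84.6), np.float64(87.0), np.float64(82.6)]
stand side [[0.5209, 0.3553], [0.4397, 0.3361], [0.4189, 0.4173], [0.5, 0.4401]] [0.46989662 0.3871881 ] [np.float64(87.3), np.float64(83.4), np.float64(83.8), np.float64(84.2)]
```

```bash
cat >> h.py <<'E'
from scipy.spatial.transform import Rotation as Rn
def Ryaw(psi):
    a=np.radians(psi);c,s=np.cos(a),np.sin(a)
    return np.array([[c,s,0],[s,-c,0],[0,0,-1.]])
def go(p,psi=None,R=None):
    o=bot.observe();R0=np.array(o["orientation"]);p0=np.array(o["tool_pos"])
    if R is None: R=Ryaw(psi)
    sh=R0.T@(np.array(p)-p0)/.03
    rv=np.degrees(Rn.from_matrix(R0.T@R).as_rotvec())/8
    print("shift",sh.round(3),"turn",rv.round(3),"| mm",round(1000*np.linalg.norm(np.array(p)-p0),1),"deg",round(np.linalg.norm(rv)*8,1))
def st():
    o=bot.observe();R=np.array(o["orientation"])
    print("t",round(o["time_s"],2),"p",np.round(o["tool_pos"],4),"yaw",np.degrees(np.arctan2(R[1,0],R[0,0])).round(2),"tilt",np.degrees(np.arccos(-R[2,2])).round(2),"F",np.round(o["contact_force"],1),"M",np.round(o["moment"],2),"op",round(o["opening"],3),"q",np.round(o["qpos"],1))
E
python3 -c "
from h import *
go([.4715,.384,.17],-13.5); go([.4715,.384,.088],-13.5)"
```

```text
shift [11.968  1.972  2.609] turn [ 0.     0.    -0.145] | mm 372.2 deg 1.2
shift [11.968  1.972  5.342] turn [ 0.     0.    -0.145] | mm 397.6 deg 1.2
```

Call:
move_arm:
  motion: [1,11.97,1.97,2.0,0,0,-0.145,1,11.97,1.97,2.0,0,0,-0.145,1,11.97,1.97,2.0,0,0,-0.145,1,11.97,1.97,2.0,0,0,-0.145,1,11.97,1.97,2.0,0,0,-0.145,1,11.97,1.97,2.0,0,0,-0.145,1,11.97,1.97,2.0,0,0,-0.145,1,11.97,1.97,2.0,0,0,-0.145,1,11.97,1.97,2.0,0,0,-0.145,1,11.97,1.97,2.0,0,0,-0.145]

```text
time_s: 1.55
tool_pos: [0.4717, 0.3839, 0.1881]
orientation: [[0.972, -0.234, -0.0], [-0.234, -0.972, -0.0], [-0.0, 0.0, -1.0]]
contact_force: [-0.6, 0.5, 0.1]
opening: 1.002
```

```bash
python3 - <<'E'
from h import *
st()
save("top","t4.png",(60,170,180,270),6)
c=save("side","s4.png",(190,220,310,350),5)
go([.4715,.384,.12],-13.5)
E
```

```text
t 1.55 p [0.4717 0.3839 0.1881] yaw -13.55 tilt 0.03 F [-0.6  0.5  0.1] M [-0.    0.   -0.02] op 1.002 q [ 53.8  22.5   8.6  -0.  -76.2  22.6]
shift [0.024 0.019 2.288] turn [-0.004 -0.001  0.008] | mm 68.6 deg 0.1
```

View pics/s4.png

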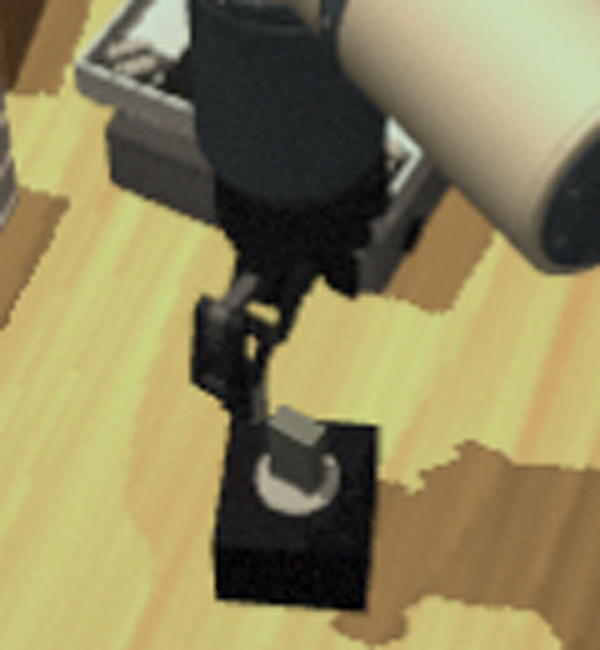

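View pics/t4.png

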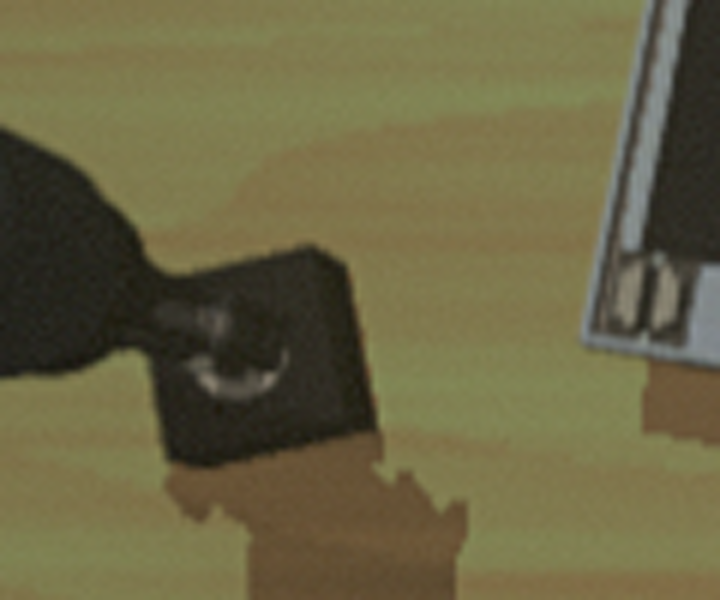

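Call:
move_arm:
  motion: [1,0,0,1.6,0,0,0,1,0,0,3.25,0,0,0,1,0,0,3.25,0,0,0,1,0,0,3.25,0,0,0,1,0,0,3.25,0,0,0]

```text
time_s: 2.15
tool_pos: [0.4722, 0.3866, 0.0947]
orientation: [[0.973, -0.231, 0.005], [-0.231, -0.973, 0.004], [0.003, -0.005, -1.0]]
contact_force: [-1.4, 1.0, 0.4]
opening: 1.0
```

Call:
move_arm:
  motion: [-1,0,0,0,0,0,0,-1,0,0,0,0,0,0,-1,0,0,0,0,0,0,-1,0,0,0,0,0,0,-1,0,0,0,0,0,0,-1,0,0,0,0,0,0,-1,0,0,0,0,0,0,-1,0,0,0,0,0,0,-1,0,0,0,0,0,0,-1,0,0,0,0,0,0]
  newtons: 70

```text
time_s: 3.15
tool_pos: [0.4723, 0.3866, 0.095]
orientation: [[0.973, -0.231, 0.005], [-0.231, -0.973, 0.004], [0.004, -0.005, -1.0]]
contact_force: [-0.7, -0.8, 3.9]
opening: 0.178
```

```bash
python3 - <<'E'
from h import *
st()
save("top","t5.png",(60,170,180,270),6)
c=save("side","s5.png",(190,220,310,350),5)
E
```

```text
t 3.15 p [0.4723 0.3866 0.095 ] yaw -13.34 tilt 0.37 F [-0.7 -0.8  3.9] M [-0.59  0.24 -0.02] op 0.178 q [ 54.   26.   -0.1   0.1 -63.5  22.6]
```

View pics/s5.png

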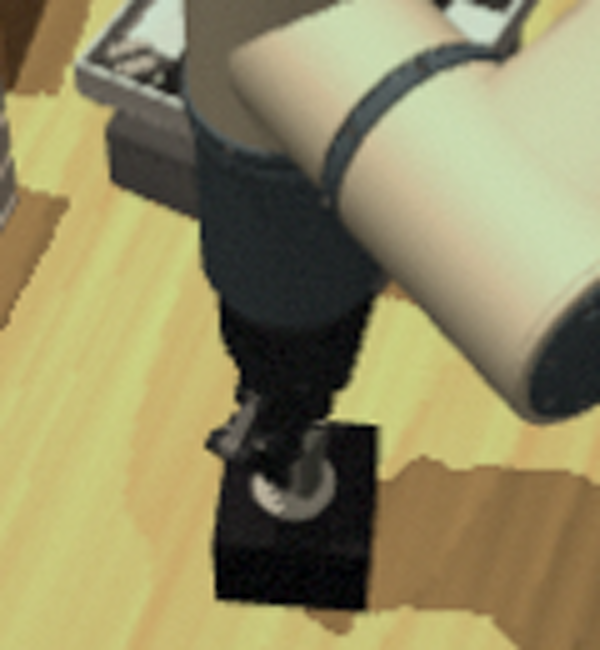

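Call:
move_arm:
  motion: [-1,0,0,-0.5,0,0,0,-1,0,0,-1.5,0,0,0,-1,0,0,-2.5,0,0,0,-1,0,0,-3.5,0,0,0,-1,0,0,-4.5,0,0,0,-1,0,0,-5.0,0,0,0,-1,0,0,-5.0,0,0,0,-1,0,0,-5.0,0,0,0]

```text
time_s: 4.05
tool_pos: [0.4709, 0.3859, 0.2433]
orientation: [[0.973, -0.231, 0.003], [-0.231, -0.973, 0.003], [0.002, -0.004, -1.0]]
contact_force: [-0.6, -0.7, -2.3]
opening: 0.177
```

```bash
python3 - <<'E'
from h import *
st()
save("top","t6.png",(20,120,180,250),5)
c=save("side","s6.png",(190,200,310,330),5)
E
```

```text
t 4.05 p [0.4709 0.3859 0.2433] yaw -13.35 tilt 0.25 F [-0.6 -0.7 -2.3] M [ 0.    0.06 -0.05] op 0.177 q [ 54.   21.3  14.9   0.  -83.3  22.6]
```

View pics/s6.png

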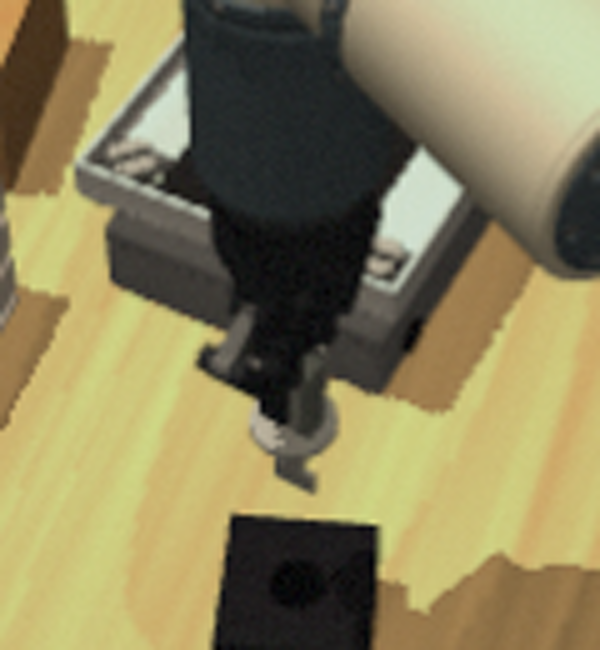

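View pics/t6.png

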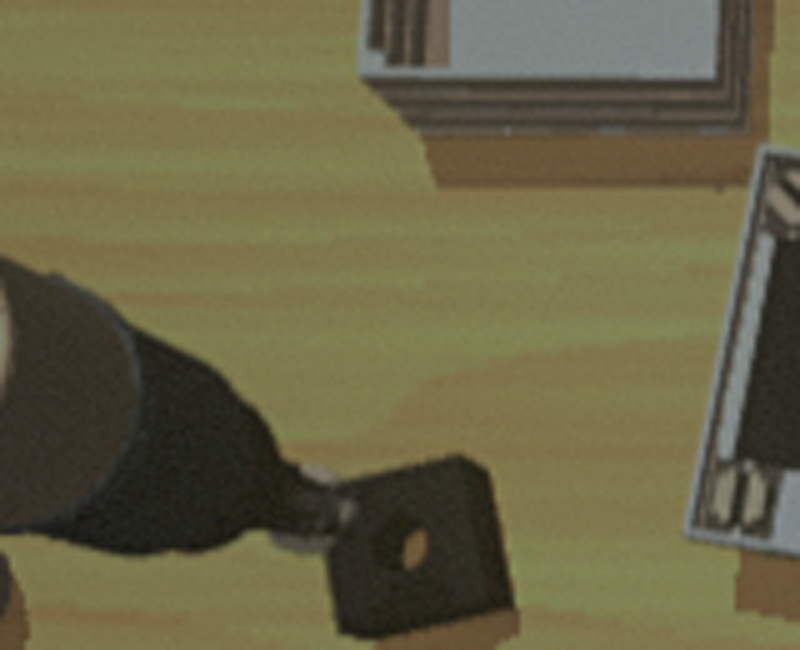

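```bash
python3 - <<'E'
from fit import *
cs=cam("side");ct=cam("top")
S=lambda x,y:(190+(x-2)/5,200+(y-2)/5)
T=lambda x,y:(20+(x-2)/5,120+(y-2)/5)
print("blade mid",onplane(cs,S(296,484),.1583).round(4))
for p in ((250,424),(338,424)): print("collar ext",onplane(cs,S(*p),.2133).round(4))
print("hole side",onplane(cs,S(298,584),.06).round(4))
print("hole top",onplane(ct,T(403,543),.06).round(4))
# predicted projections
for X in ([.4709,.3859,.1583],[.4709,.3859,.2133]):
  print(proj(cs,X), ((proj(cs,X)-[190,200])*5+2), (proj(ct,X)-[20,120])*5+2)
E
```

```text
blade mid [0.4696 0.3894 0.1583]
collar ext [0.4902 0.3987 0.2133]
collar ext [0.4481 0.3844 0.2133]
hole side [0.4707 0.3869 0.06  ]
hole top [0.4713 0.3808 0.06  ]
[[248.77802138 295.23576486]] [[295.8901069  478.17882428]] [[337.5067277  522.63895644]]
[[248.48895279 282.50353366]] [[294.44476393 414.51766829]] [[302.18375389 509.43256643]]
```

```bash
cat > slots.py <<'E'
from fit import *
def slots(n,off,thr=None,cen=(.562,.0886),yaw=-8.9,r=.0125):
    c=cam(n);g=cv2.cvtColor(c["frame"],cv2.COLOR_RGB2GRAY).astype(float)
    a=np.radians(yaw);R=np.array([[np.cos(a),-np.sin(a)],[np.sin(a),np.cos(a)]])
    for nm,s in (("A++",(1,1)),("B+-",(1,-1)),("C--",(-1,-1)),("D-+",(-1,1))):
        h=R@(np.array(s)*.085)+cen
        hm=h+off
        uv=proj(c,[*hm,.113])[0]
        P=[];V=[]
        for v in range(int(uv[1])-10,int(uv[1])+11):
            for u in range(int(uv[0])-10,int(uv[0])+11):
                q=onplane(c,(u,v),.113)[:2]-hm
                if np.hypot(*q)<r: P.append(q);V.append(g[v,u])
        P=np.array(P);V=np.array(V);w=np.clip((V.max()+V.min())/2-V,0,None)
        m=(P*w[:,None]).sum(0)/w.sum();C=((P-m).T*w)@(P-m)
        e,E=np.linalg.eigh(C);d=E[:,1];ang=np.degrees(np.arctan2(d[1],d[0]))%180
        print(n,nm,"head",h.round(4),"slot yaw",round(ang,1),"open by",round((ang-yaw)%180,1),"ratio",round(e[1]/e[0],1),"m",(m*1000).round(1))
if __name__=="__main__":
    slots("top",(0,-.0022)); slots("side",(-.0005,.003))
E
python3 slots.py
```

```text
top A++ head [0.6591 0.1594] slot yaw 43.6 open by 52.5 ratio 22.0 m [0.3 0.3]
top B+- head [ 0.6328 -0.0085] slot yaw 37.5 open by 46.4 ratio 22.6 m [-0.5 -0.3]
top C-- head [0.4649 0.0178] slot yaw 59.8 open by 68.7 ratio 24.1 m [ 0.5 -0.6]
top D-+ head [0.4912 0.1857] slot yaw 171.9 open by 0.8 ratio 18.8 m [0.4 0.8]
side A++ head [0.6591 0.1594] slot yaw 41.1 open by 50.0 ratio 20.5 m [ 0.6 -1.1]
side B+- head [ 0.6328 -0.0085] slot yaw 92.4 open by 101.3 ratio 4.7 m [-5.  -2.1]
side C-- head [0.4649 0.0178] slot yaw 150.0 open by 158.9 ratio 4.0 m [3.  7.4]
side D-+ head [0.4912 0.1857] slot yaw 85.4 open by 94.3 ratio 1.5 m [7.2 0.5]
```

```bash
python3 -c "
from h import *
go([.659,.159,.235],43)"
```

```text
shift [7.829 5.91  0.302] turn [-0.014 -0.033 -7.043] | mm 294.4 deg 56.3
```

Call:
move_arm:
  motion: [-1,1.5,1,0,0,0,-1,-1,3,2,0,0,0,-2,-1,4.5,3,0,0,0,-3,-1,6,4,0,0,0,-4,-1,7,5,0.2,0,0,-5,-1,7.83,5.91,0.3,0,-0.03,-6,-1,7.83,5.91,0.3,0,-0.03,-7.04,-1,7.83,5.91,0.3,0,-0.03,-7.04,-1,7.83,5.91,0.3,0,-0.03,-7.04,-1,7.83,5.91,0.3,0,-0.03,-7.04]

```text
time_s: 5.35
tool_pos: [0.6586, 0.1601, 0.2353]
orientation: [[0.733, 0.681, 0.0], [0.681, -0.733, 0.002], [0.002, -0.001, -1.0]]
contact_force: [-0.6, -0.1, -1.4]
opening: 0.178
```

```bash
python3 - <<'E'
from h import *
st()
save("top","t7.png",(140,120,280,245),5)
c=save("side","s7.png",(180,150,300,270),5)
go([.659,.159,.204],43)
E
```

```text
t 5.35 p [0.6586 0.1601 0.2353] yaw 42.9 tilt 0.13 F [-0.6 -0.1 -1.4] M [ 0.    0.03 -0.04] op 0.178 q [ 2.680e+01  2.990e+01  2.720e+01 -1.000e-01 -8.720e+01  1.061e+02]
shift [-0.019  0.038  1.048] turn [-0.01  -0.013 -0.003] | mm 31.5 deg 0.1
```

View pics/s7.png

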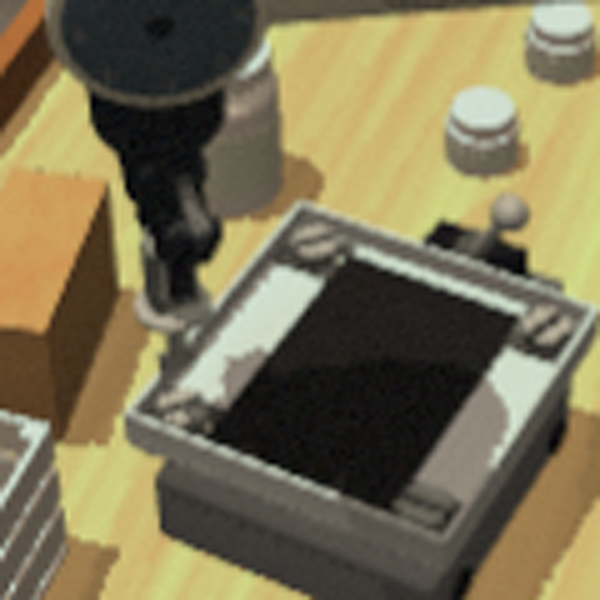

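View pics/t7.png

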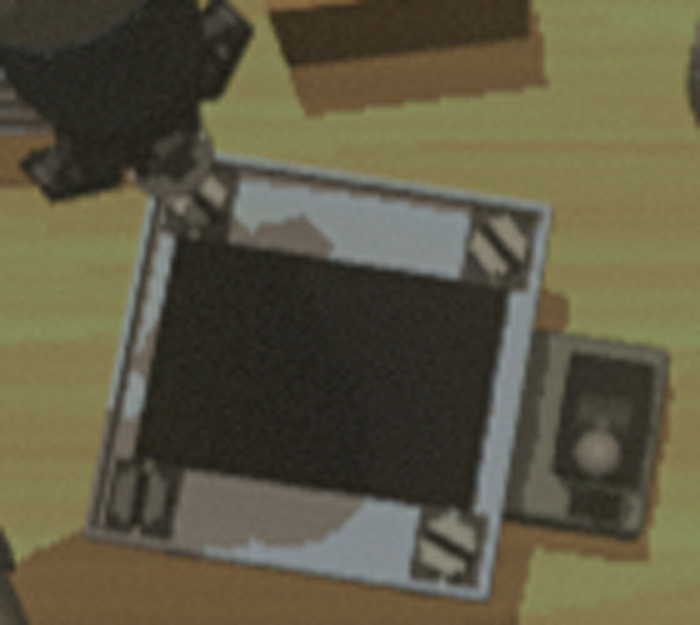

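```bash
python3 - <<'E'
from h import *
c=save("side","s8.png",(195,190,235,240),12)
o=bot.observe();p=np.array(o["tool_pos"]);R=np.array(o["orientation"])
b=np.array([-.0005,.003,0])
for dx in (-.012,0,.012):
    X=p+R@[dx,0,.085]
    print((proj(c,X)-[195,190])*12+5.5,(proj(c,X+b)-[195,190])*12+5.5)
print("collar",(proj(c,p+b+R@[0,0,.03])-[195,190])*12+5.5)
E
```

```text
[[294.67251397 376.89932539]] [[292.0506331  385.37229992]]
[[250.46984571 390.74081009]] [[247.77602663 399.2540801 ]]
[[206.06569064 404.64393231]] [[203.29944689 413.19764067]]
collar [[234.27588226 243.90958692]]
```

View pics/s8.png

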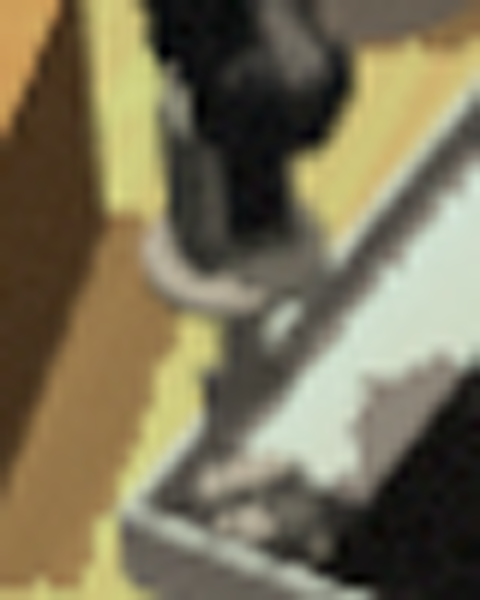

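Call:
move_arm:
  motion: [-1,0,0.03,0.4,0,0,0,-1,0,0.03,0.8,0,0,0,-1,0,0.03,1.1,0,0,0,-1,0,0.03,1.1,0,0,0,-1,0,0.03,1.1,0,0,0]

```text
time_s: 6.0
tool_pos: [0.6592, 0.1593, 0.202]
orientation: [[0.732, 0.682, -0.0], [0.682, -0.732, 0.002], [0.001, -0.001, -1.0]]
contact_force: [0.3, -0.7, -2.2]
opening: 0.181
```

```bash
python3 - <<'E'
from h import *
st()
c=save("side","s9.png",(185,180,245,240),10)
save("top","t9.png",(155,135,205,185),12)
go([.659,.1595,.192],43.)
E
```

```text
t 6.0 p [0.6592 0.1593 0.202 ] yaw 42.98 tilt 0.09 F [ 0.3 -0.7 -2.2] M [-0.01 -0.01  0.03] op 0.181 q [ 2.670e+01  3.030e+01  2.310e+01 -1.000e-01 -8.270e+01  1.063e+02]
shift [-0.014 -0.016  0.366] turn [-0.005 -0.019 -0.002] | mm 11.0 deg 0.2
```

View pics/s9.png

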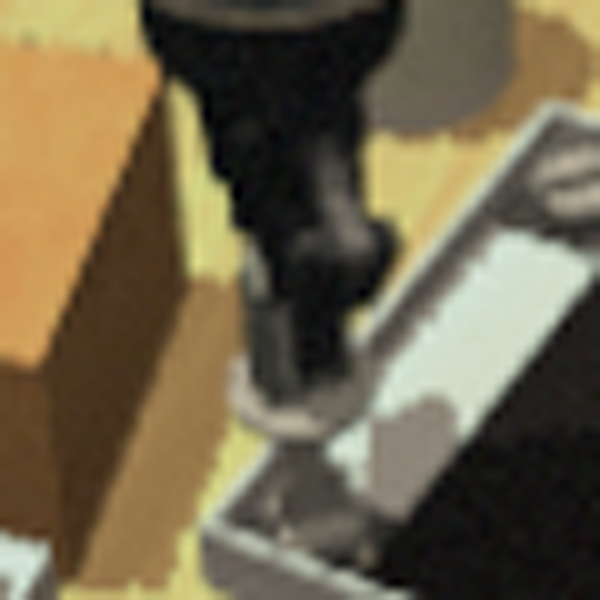

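View pics/t9.png

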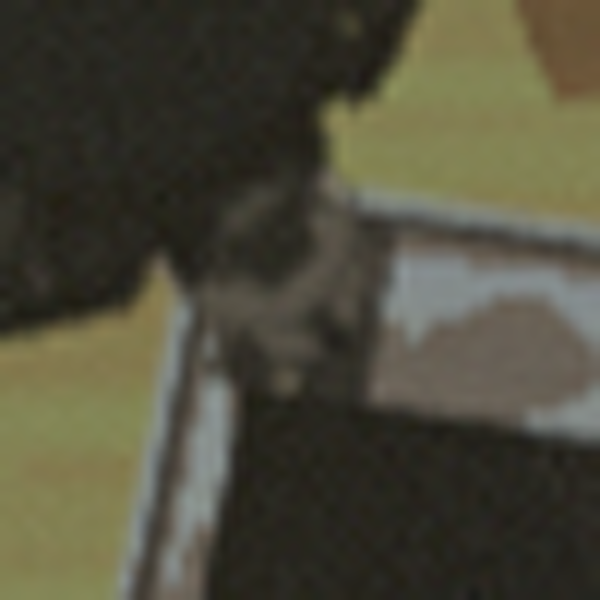

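Call:
move_arm:
  motion: [-1,0,0,0.1,0,0,0,-1,0,0,0.2,0,0,0,-1,0,0,0.25,0,0,0,-1,0,0,0.25,0,0,0]

```text
time_s: 6.5
tool_pos: [0.6594, 0.1593, 0.195]
orientation: [[0.732, 0.682, 0.001], [0.682, -0.732, 0.002], [0.002, -0.001, -1.0]]
contact_force: [0.2, -1.0, -1.1]
opening: 0.178
```

```bash
python3 -c "
from h import *
st()"
```

```text
t 6.5 p [0.6594 0.1593 0.195 ] yaw 42.98 tilt 0.13 F [ 0.2 -1.  -1.1] M [-0.01 -0.04  0.01] op 0.178 q [ 2.670e+01  3.040e+01  2.220e+01 -1.000e-01 -8.170e+01  1.063e+02]
```

Call:
move_arm:
  motion: [-1,0,0,0.06,0,0,0,-1,0,0,0.12,0,0,0,-1,0,0,0.13,0,0,0,-1,0,0,0.13,0,0,0]

```text
time_s: 6.9
tool_pos: [0.6594, 0.1593, 0.191]
orientation: [[0.732, 0.682, 0.001], [0.682, -0.732, 0.002], [0.002, -0.001, -1.0]]
contact_force: [1.0, 0.3, -1.3]
opening: 0.178
```

```bash
python3 -c "
from h import *
st()
go([.6592,.1594,.1915],-12)"
```

```text
t 6.9 p [0.6594 0.1593 0.191 ] yaw 42.98 tilt 0.12 F [ 1.   0.3 -1.3] M [-0.06 -0.03  0.01] op 0.178 q [ 2.670e+01  3.050e+01  2.180e+01 -1.000e-01 -8.120e+01  1.063e+02]
shift [-0.004 -0.006 -0.016] turn [-0.013 -0.008  6.872] | mm 0.5 deg 55.0
```

Call:
move_arm:
  motion: [-1,0,0,0,0,0,0.6,-1,0,0,0,0,0,1.2,-1,0,0,0,0,0,1.8,-1,0,0,0,0,0,2.4,-1,0,0,0,0,0,3.0,-1,0,0,0,0,0,3.6,-1,0,0,0,0,0,4.2,-1,0,0,0,0,0,4.8,-1,0,0,0,0,0,5.4,-1,0,0,0,0,0,6.0]

```text
time_s: 7.9
tool_pos: [0.6597, 0.1592, 0.1912]
orientation: [[0.996, -0.091, 0.001], [-0.091, -0.996, 0.002], [0.001, -0.002, -1.0]]
contact_force: [0.4, -0.3, -2.3]
opening: 0.18
```

```bash
python3 -c "
from h import *
st()
go([.6592,.1594,.1915],-18)"
```

```text
t 7.9 p [0.6597 0.1592 0.1912] yaw -5.22 tilt 0.12 F [ 0.4 -0.3 -2.3] M [-0.18 -0.31  0.11] op 0.18 q [ 26.7  30.5  21.8  -0.1 -81.2  58.1]
shift [-0.017 -0.006 -0.011] turn [-0.014 -0.006  1.598] | mm 0.6 deg 12.8
```

Call:
move_arm:
  motion: [-1,0,0,0,0,0,0.4,-1,0,0,0,0,0,0.8,-1,0,0,0,0,0,1.2,-1,0,0,0,0,0,1.4,-1,0,0,0,0,0,1.4]

```text
time_s: 8.4
tool_pos: [0.6597, 0.1592, 0.1912]
orientation: [[0.959, -0.282, 0.001], [-0.282, -0.959, 0.002], [0.001, -0.002, -1.0]]
contact_force: [1.0, -0.4, -1.8]
opening: 0.18
```

```bash
python3 -c "
from h import *
st()
save('top','t10.png',(155,135,205,185),12)"
```

```text
t 8.4 p [0.6597 0.1592 0.1912] yaw -16.4 tilt 0.13 F [ 1.  -0.4 -1.8] M [-0.03 -0.19  0.07] op 0.18 q [ 26.7  30.5  21.8  -0.1 -81.2  46.9]
```

View pics/t10.png

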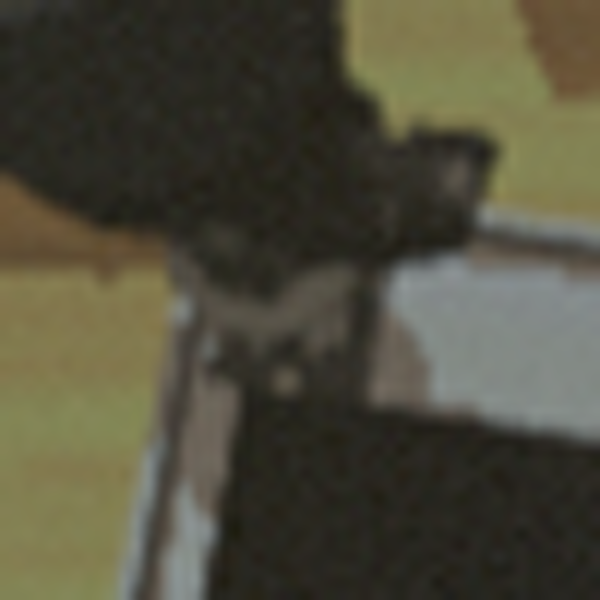

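Call:
move_arm:
  motion: [-1,0,0,0,0,0,0.25,-1,0,0,0,0,0,0.5,-1,0,0,0,0,0,0.5,-1,0,0,0,0,0,0.5]

```text
time_s: 8.85
tool_pos: [0.6598, 0.1592, 0.1912]
orientation: [[0.938, -0.346, 0.001], [-0.346, -0.938, 0.002], [0.001, -0.002, -1.0]]
contact_force: [0.4, 0.8, -3.4]
opening: 0.178
```

```bash
python3 -c "
from h import *
st()
save('side','s11.png',(185,180,245,240),10)"
```

```text
t 8.85 p [0.6598 0.1592 0.1912] yaw -20.27 tilt 0.13 F [ 0.4  0.8 -3.4] M [ 0.   -0.19  0.2 ] op 0.178 q [ 26.7  30.5  21.8  -0.1 -81.2  43.1]
```

View pics/s11.png

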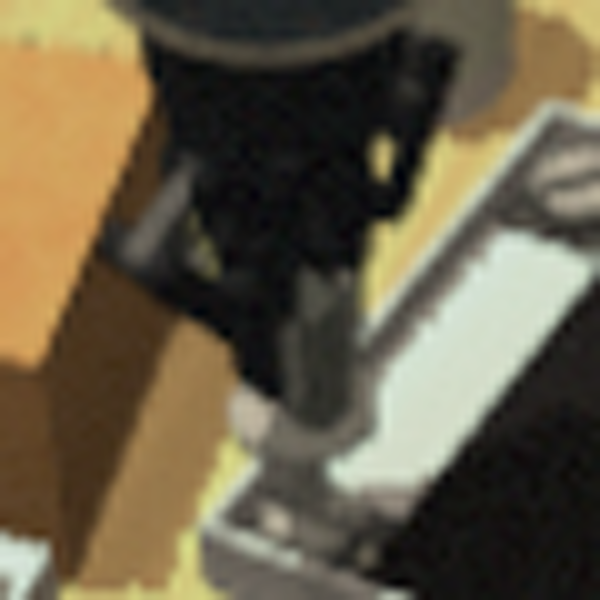

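Call:
move_arm:
  motion: [-1,0,0,0,0,0,-0.6,-1,0,0,-0.2,0,0,-0.6,-1,0,0,-0.7,0,0,-0.6,-1,0,0,-1.4,0,0,-0.6,-1,0,0,-1.5,0,0,-0.6,-1,0,0,-1.5,0,0,-0.6]

```text
time_s: 9.5
tool_pos: [0.66, 0.1593, 0.237]
orientation: [[0.963, -0.268, 0.003], [-0.268, -0.963, 0.003], [0.002, -0.004, -1.0]]
contact_force: [-0.2, -0.8, -1.7]
opening: 0.177
```

```bash
python3 -c "
from h import *
st()
go([.633,-.0083,.235],37.5)"
```

```text
t 9.5 p [0.66   0.1593 0.237 ] yaw -15.54 tilt 0.25 F [-0.2 -0.8 -1.7] M [0.01 0.05 0.03] op 0.177 q [ 26.7  29.9  27.4  -0.1 -87.3  47.8]
shift [0.63  5.625 0.048] turn [-0.017 -0.027 -6.63 ] | mm 169.8 deg 53.0
```

Call:
move_arm:
  motion: [-1,0.1,1,0,0,0,-1,-1,0.3,2,0,0,0,-2,-1,0.4,3,0,0,0,-3,-1,0.5,4,0,0,0,-4,-1,0.63,5,0.05,0,-0.03,-5,-1,0.63,5.62,0.05,-0.02,-0.03,-6,-1,0.63,5.62,0.05,-0.02,-0.03,-6.63,-1,0.63,5.62,0.05,-0.02,-0.03,-6.63,-1,0.63,5.62,0.05,-0.02,-0.03,-6.63]

```text
time_s: 10.4
tool_pos: [0.6327, -0.008, 0.234]
orientation: [[0.795, 0.607, -0.002], [0.607, -0.795, -0.0], [-0.002, -0.001, -1.0]]
contact_force: [-0.6, -0.5, -1.2]
opening: 0.178
```

```bash
python3 - <<'E'
from h import *
st()
save("top","t12.png",(140,120,280,245),5)
c=save("side","s12.png",(180,140,310,270),5)
go([.633,-.0083,.2],37.5)
E
python3 slots.py
```

```text
t 10.4 p [ 0.6327 -0.008   0.234 ] yaw 37.35 tilt 0.1 F [-0.6 -0.5 -1.2] M [-0.02  0.02 -0.01] op 0.178 q [ 13.4  24.5  18.3   0.  -84.  113.9]
shift [-0.01   0.018  1.145] turn [-0.002  0.01  -0.009] | mm 34.3 deg 0.1
top A++ head [0.6591 0.1594] slot yaw 8.6 open by 17.5 ratio 3.4 m [ 0.6 -2.7]
top B+- head [ 0.6328 -0.0085] slot yaw 17.4 open by 26.3 ratio 6.4 m [-0.8 -2.2]
top C-- head [0.4649 0.0178] slot yaw 59.4 open by 68.3 ratio 21.7 m [ 0.3 -0.7]
top D-+ head [0.4912 0.1857] slot yaw 68.9 open by 77.8 ratio 1.3 m [ 0.2 -0.9]
side A++ head [0.6591 0.1594] slot yaw 170.6 open by 179.5 ratio 21.9 m [-0.4 -0.6]
side B+- head [ 0.6328 -0.0085] slot yaw 33.2 open by 42.1 ratio 2.7 m [-3.4 -1.9]
side C-- head [0.4649 0.0178] slot yaw 62.1 open by 71.0 ratio 18.7 m [1.  1.3]
side D-+ head [0.4912 0.1857] slot yaw 172.4 open by 1.3 ratio 22.1 m [ 0.9 -0.6]
```

View pics/t12.png

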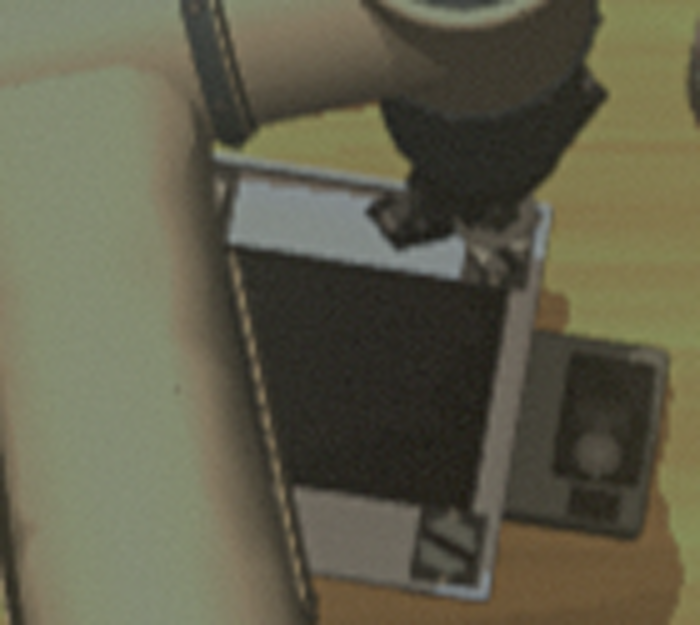

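View pics/s12.png

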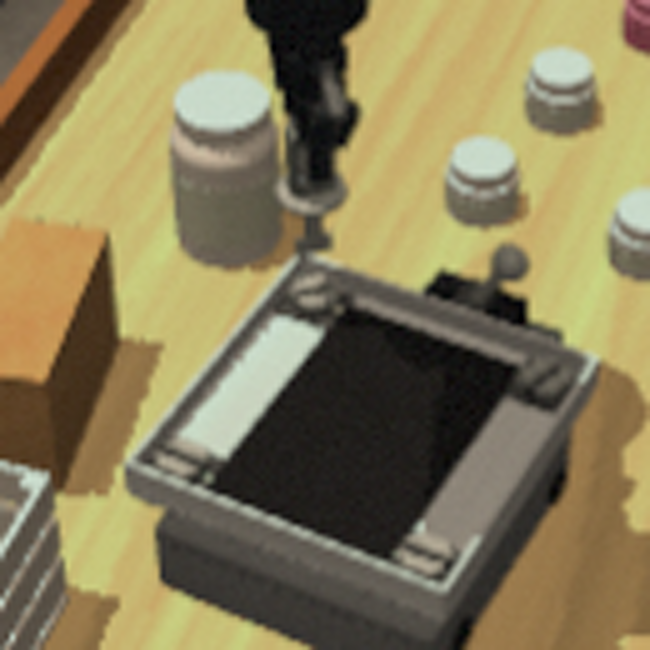

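Call:
move_arm:
  motion: [-1,0,0.01,0.4,0,0,0,-1,0,0.01,0.8,0,0,0,-1,0,0.01,1.1,0,0,0,-1,0,0.01,1.2,0,0,0,-1,0,0.01,1.28,0,0,0,-1,0,0.01,1.3,0,0,0,-1,0,0.01,1.3,0,0,0]

```text
time_s: 11.3
tool_pos: [0.6333, -0.0079, 0.1957]
orientation: [[0.794, 0.608, -0.001], [0.608, -0.794, -0.001], [-0.001, 0.0, -1.0]]
contact_force: [0.7, -0.1, -0.7]
opening: 0.179
```

```bash
python3 - <<'E'
from h import *
st()
c=save("side","s13.png",(215,165,265,215),12)
go([.633,-.0083,.191],-18)
E
```

```text
t 11.3 p [ 0.6333 -0.0079  0.1957] yaw 37.47 tilt 0.05 F [ 0.7 -0.1 -0.7] M [ 0.02 -0.05 -0.01] op 0.179 q [ 13.4  25.2  13.8   0.  -78.7 114.1]
shift [-0.015  0.002  0.162] turn [3.000e-03 3.000e-03 6.933e+00] | mm 4.9 deg 55.5
```

View pics/s13.png

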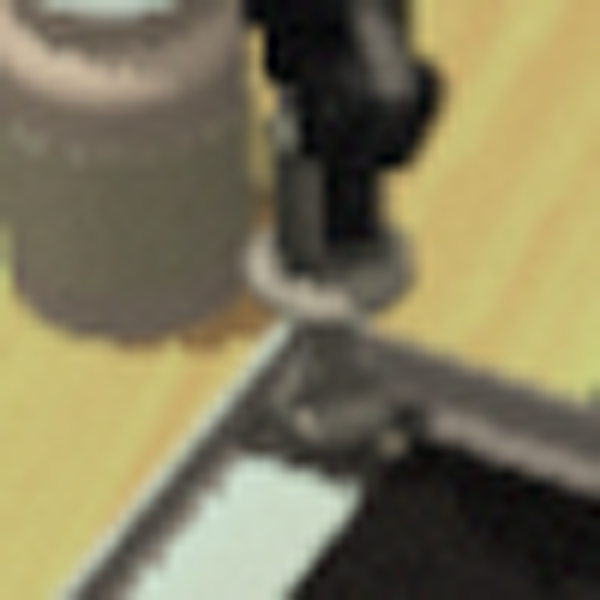

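In the side crop the blade has entered the slot at about (330,390), with no force on the wrist. I'll go the last few mm down and turn.

Call:
move_arm:
  motion: [-1,0,0,0.07,0,0,0,-1,0,0,0.14,0,0,0,-1,0,0,0.16,0,0,0,-1,0,0,0.16,0,0,0]

```text
time_s: 11.75
tool_pos: [0.6332, -0.0079, 0.1908]
orientation: [[0.794, 0.608, -0.001], [0.608, -0.794, -0.001], [-0.001, -0.0, -1.0]]
contact_force: [0.3, 0.1, -1.3]
opening: 0.173
```

Call:
move_arm:
  motion: [-1,0,0,0,0,0,0.7,-1,0,0,0,0,0,1.4,-1,0,0,0,0,0,2.1,-1,0,0,0,0,0,2.8,-1,0,0,0,0,0,3.5,-1,0,0,0,0,0,4.2,-1,0,0,0,0,0,4.9,-1,0,0,0,0,0,5.6,-1,0,0,0,0,0,6.3,-1,0,0,0,0,0,6.7]

```text
time_s: 12.75
tool_pos: [0.6336, -0.0084, 0.1909]
orientation: [[0.96, -0.281, 0.0], [-0.281, -0.96, -0.001], [0.0, 0.001, -1.0]]
contact_force: [1.6, -1.6, -1.5]
opening: 0.18
```

```bash
python3 - <<'E'
from h import *
st()
E
```

```text
t 12.75 p [ 0.6336 -0.0084  0.1909] yaw -16.33 tilt 0.08 F [ 1.6 -1.6 -1.5] M [-0.53 -0.47  0.02] op 0.18 q [ 13.4  25.3  13.3   0.1 -78.   60.3]
```

Call:
move_arm:
  motion: [-1,0,0,0,0,0,0.25,-1,0,0,0,0,0,0.5,-1,0,0,0,0,0,0.5,-1,0,0,0,0,0,0.5]

```text
time_s: 13.15
tool_pos: [0.6337, -0.0085, 0.1909]
orientation: [[0.938, -0.346, 0.0], [-0.346, -0.938, -0.002], [0.001, 0.001, -1.0]]
contact_force: [2.3, -0.9, -3.0]
opening: 0.18
```

Call:
move_arm:
  motion: [-1,0,0,0,0,0,-0.6,-1,0,0,-0.2,0,0,-0.6,-1,0,0,-0.7,0,0,-0.6,-1,0,0,-1.4,0,0,-0.6,-1,0,0,-1.5,0,0,-0.6,-1,0,0,-1.5,0,0,-0.6]

```text
time_s: 13.75
tool_pos: [0.634, -0.0082, 0.2366]
orientation: [[0.964, -0.268, 0.002], [-0.268, -0.964, -0.001], [0.002, 0.0, -1.0]]
contact_force: [0.6, -0.4, -1.5]
opening: 0.18
```

```bash
python3 -c "
from h import *
st()
go([.465,.0178,.235],59.5)"; python3 slots.py
```

```text
t 13.75 p [ 0.634  -0.0082  0.2366] yaw -15.52 tilt 0.12 F [ 0.6 -0.4 -1.5] M [ 0.04 -0.03  0.01] op 0.18 q [ 13.4  24.4  18.6   0.1 -84.1  61.1]
shift [-5.66   0.672  0.043] turn [ 0.011 -0.012 -9.378] | mm 171.0 deg 75.0
top A++ head [0.6591 0.1594] slot yaw 7.4 open by 16.3 ratio 4.0 m [ 0.6 -3.3]
top B+- head [ 0.6328 -0.0085] slot yaw 179.4 open by 8.3 ratio 5.9 m [-3.3  1.2]
top C-- head [0.4649 0.0178] slot yaw 59.4 open by 68.3 ratio 21.2 m [ 0.5 -0.6]
top D-+ head [0.4912 0.1857] slot yaw 97.5 open by 106.4 ratio 3.0 m [-2.3  1.4]
side A++ head [0.6591 0.1594] slot yaw 170.5 open by 179.4 ratio 24.6 m [-0.3 -0.6]
side B+- head [ 0.6328 -0.0085] slot yaw 1.8 open by 10.7 ratio 4.1 m [-3.2 -2.5]
side C-- head [0.4649 0.0178] slot yaw 60.8 open by 69.7 ratio 18.8 m [0.7 0.9]
side D-+ head [0.4912 0.1857] slot yaw 172.3 open by 1.2 ratio 21.1 m [ 0.9 -0.6]
```

Call:
move_arm:
  motion: [-1,-0.7,0.1,0,0,0,-1,-1,-1.4,0.2,0,0,0,-2,-1,-2.1,0.3,0,0,0,-3,-1,-2.8,0.4,0,0,0,-4,-1,-3.5,0.5,0,0,0,-5,-1,-4.2,0.6,0,0,0,-6,-1,-4.9,0.67,0,0,0,-7,-1,-5.66,0.67,0.04,0,0,-8,-1,-5.66,0.67,0.04,0,0,-9,-1,-5.66,0.67,0.04,0,0,-9.38]

```text
time_s: 14.85
tool_pos: [0.4631, 0.0178, 0.2332]
orientation: [[0.503, 0.864, -0.003], [0.864, -0.503, -0.001], [-0.002, -0.002, -1.0]]
contact_force: [-0.1, 0.2, -0.8]
opening: 0.18
```

```bash
python3 - <<'E'
from h import *
st()
save("top","t14.png",(140,120,280,245),5)
c=save("side","s14.png",(180,140,310,270),5)
go([.4652,.0175,.195],59.5)
E
python3 slots.py
```

```text
t 14.85 p [0.4631 0.0178 0.2332] yaw 59.82 tilt 0.17 F [-0.1  0.2 -0.8] M [-0.02 -0.04  0.04] op 0.18 q [ 21.7   5.2  -7.6   0.  -77.4 128.1]
shift [0.025 0.054 1.27 ] turn [-0.013  0.019  0.006] | mm 38.1 deg 0.2
top A++ head [0.6591 0.1594] slot yaw 172.8 open by 1.7 ratio 19.6 m [0.1 1.1]
top B+- head [ 0.6328 -0.0085] slot yaw 170.7 open by 179.6 ratio 21.4 m [-0.5  1.2]
top C-- head [0.4649 0.0178] slot yaw 106.5 open by 115.4 ratio 4.2 m [-5.3 -1.1]
top D-+ head [0.4912 0.1857] slot yaw 22.9 open by 31.8 ratio 3.0 m [-2.5  4.7]
side A++ head [0.6591 0.1594] slot yaw 170.7 open by 179.6 ratio 21.0 m [-0.3 -0.7]
side B+- head [ 0.6328 -0.0085] slot yaw 171.2 open by 0.1 ratio 18.8 m [ 1.9 -1. ]
side C-- head [0.4649 0.0178] slot yaw 52.7 open by 61.6 ratio 3.3 m [-1.2 -0. ]
side D-+ head [0.4912 0.1857] slot yaw 172.3 open by 1.2 ratio 20.1 m [ 0.8 -0.7]
```

View pics/t14.png

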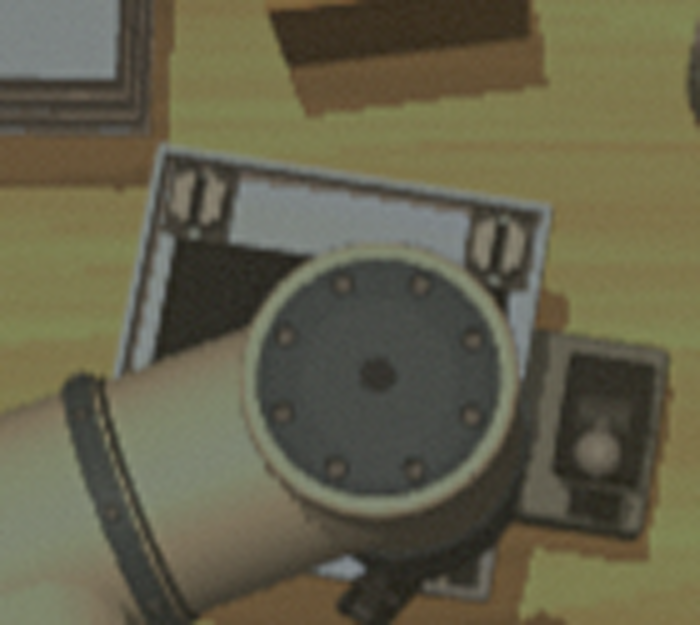

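View pics/s14.png

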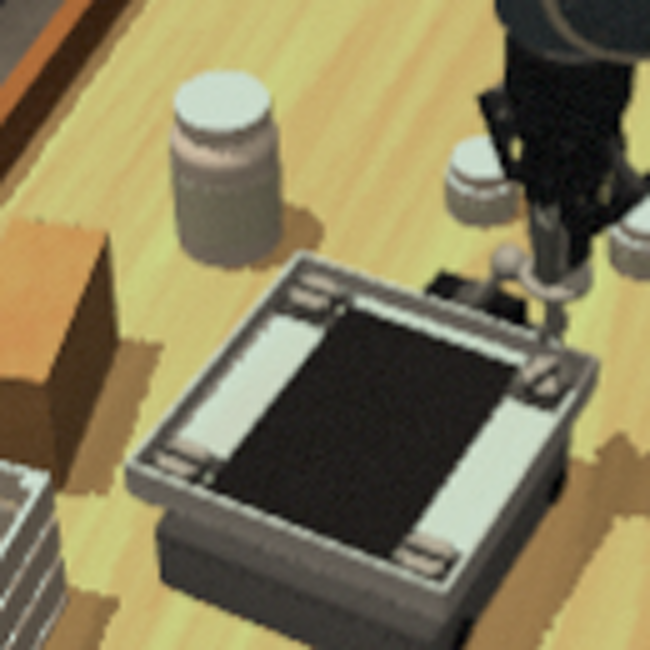

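Call:
move_arm:
  motion: [-1,0.02,0.05,0.4,0,0,0,-1,0.02,0.05,0.8,0,0,0,-1,0.02,0.05,1.05,0,0,0,-1,0.02,0.05,1.15,0,0,0,-1,0.02,0.05,1.25,0,0,0,-1,0.02,0.05,1.27,0,0,0,-1,0.02,0.05,1.27,0,0,0]

```text
time_s: 15.75
tool_pos: [0.4655, 0.0174, 0.1954]
orientation: [[0.509, 0.861, -0.002], [0.861, -0.509, -0.001], [-0.002, -0.001, -1.0]]
contact_force: [0.3, 0.7, -1.8]
opening: 0.181
```

```bash
python3 - <<'E'
from h import *
st()
c=save("side","s15.png",(265,175,315,225),12)
E
```

```text
t 15.75 p [0.4655 0.0174 0.1954] yaw 59.42 tilt 0.15 F [ 0.3  0.7 -1.8] M [0.05 0.03 0.05] op 0.181 q [ 21.5   6.6 -11.6   0.  -72.  127.9]
```

View pics/s15.png

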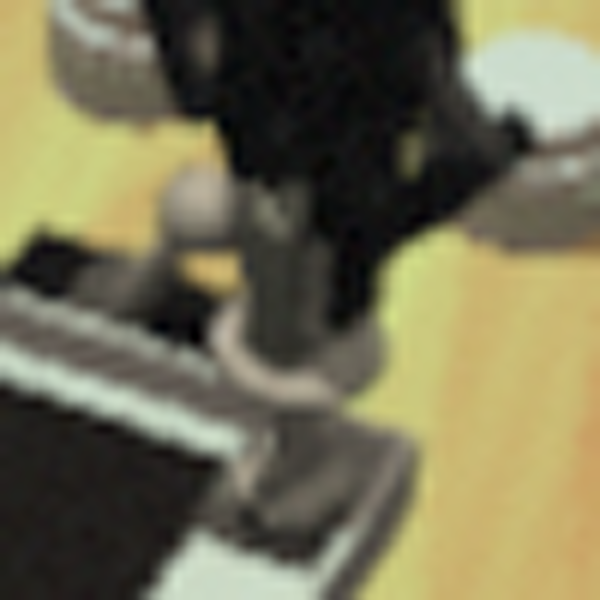

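The blade is in the C slot at about (300,470), and the toggle ball stays clear. Next I'll go down 4.5 mm and turn about 75°.

Call:
move_arm:
  motion: [-1,0,0,0.07,0,0,0,-1,0,0,0.14,0,0,0,-1,0,0,0.15,0,0,0,-1,0,0,0.15,0,0,0]

```text
time_s: 16.2
tool_pos: [0.4655, 0.0174, 0.1909]
orientation: [[0.509, 0.861, -0.002], [0.861, -0.509, -0.001], [-0.002, -0.001, -1.0]]
contact_force: [0.1, 0.4, -2.3]
opening: 0.18
```

Call:
move_arm:
  motion: [-1,0,0,0,0,0,0.7,-1,0,0,0,0,0,1.4,-1,0,0,0,0,0,2.1,-1,0,0,0,0,0,2.8,-1,0,0,0,0,0,3.5,-1,0,0,0,0,0,4.2,-1,0,0,0,0,0,4.9,-1,0,0,0,0,0,5.6,-1,0,0,0,0,0,6.3,-1,0,0,0,0,0,7]

```text
time_s: 17.2
tool_pos: [0.4658, 0.0175, 0.191]
orientation: [[0.998, 0.056, -0.002], [0.056, -0.998, -0.001], [-0.002, 0.001, -1.0]]
contact_force: [-0.3, 0.1, -3.2]
opening: 0.177
```

```bash
python3 - <<'E'
from h import *
st()
go([.465,.0176,.191],-20)
E
```

```text
t 17.2 p [0.4658 0.0175 0.191 ] yaw 3.2 tilt 0.12 F [-0.3  0.1 -3.2] M [ 0.02 -0.27  0.12] op 0.177 q [ 21.5   6.7 -12.1   0.  -71.3  71.7]
shift [-0.025 -0.006 -0.   ] turn [0.011 0.01  2.901] | mm 0.8 deg 23.2
```

Call:
move_arm:
  motion: [-1,-0.02,0,0,0,0,0.7,-1,-0.02,0,0,0,0,1.4,-1,-0.02,0,0,0,0,2.0,-1,-0.02,0,0,0,0,2.5,-1,-0.02,0,0,0,0,2.9,-1,-0.02,0,0,0,0,2.95,-1,-0.02,0,0,0,0,2.95]

```text
time_s: 17.9
tool_pos: [0.4656, 0.0176, 0.191]
orientation: [[0.938, -0.347, -0.001], [-0.347, -0.938, -0.001], [-0.0, 0.001, -1.0]]
contact_force: [1.3, 0.5, -3.1]
opening: 0.177
```

```bash
python3 - <<'E'
from h import *
st()
E
```

```text
t 17.9 p [0.4656 0.0176 0.191 ] yaw -20.31 tilt 0.07 F [ 1.3  0.5 -3.1] M [ 0.15 -0.94  0.19] op 0.177 q [ 21.5   6.7 -12.2   0.  -71.2  48.1]
```

Call:
move_arm:
  motion: [-1,0,0,0,0,0,-0.6,-1,0,0,-0.2,0,0,-0.6,-1,0,0,-0.7,0,0,-0.6,-1,0,0,-1.4,0,0,-0.6,-1,0,0,-1.8,0,0,-0.6,-1,0,0,-1.8,0,0,-0.6]

```text
time_s: 18.5
tool_pos: [0.4665, 0.0177, 0.2473]
orientation: [[0.963, -0.269, 0.003], [-0.269, -0.963, -0.0], [0.003, -0.001, -1.0]]
contact_force: [-0.5, -1.5, -1.6]
opening: 0.181
```

```bash
python3 - <<'E'
from h import *
st()
go([.4715,.3838,.247],-13.3)
c=save("side","s16.png",(180,140,310,270),5)
E
python3 slots.py
```

```text
t 18.5 p [0.4665 0.0177 0.2473] yaw -15.58 tilt 0.19 F [-0.5 -1.5 -1.6] M [ 0.03  0.07 -0.04] op 0.181 q [ 21.5   5.   -5.7   0.1 -79.1  52.9]
shift [-3.1190e+00 -1.1801e+01  7.0000e-03] turn [-0.003 -0.023 -0.285] | mm 366.2 deg 2.3
top A++ head [0.6591 0.1594] slot yaw 172.6 open by 1.5 ratio 20.5 m [0.1 1.2]
top B+- head [ 0.6328 -0.0085] slot yaw 170.7 open by 179.6 ratio 22.3 m [-0.5  1.2]
top C-- head [0.4649 0.0178] slot yaw 119.5 open by 128.4 ratio 3.3 m [-2.2 -0.3]
top D-+ head [0.4912 0.1857] slot yaw 26.1 open by 35.0 ratio 3.9 m [-3.1  4.6]
side A++ head [0.6591 0.1594] slot yaw 170.4 open by 179.3 ratio 23.3 m [-0.3 -0.6]
side B+- head [ 0.6328 -0.0085] slot yaw 170.3 open by 179.2 ratio 19.4 m [ 2.3 -1. ]
side C-- head [0.4649 0.0178] slot yaw 172.2 open by 1.1 ratio 5.1 m [-3.1 -1.4]
side D-+ head [0.4912 0.1857] slot yaw 172.4 open by 1.3 ratio 19.8 m [ 0.8 -0.6]
```

View pics/s16.png

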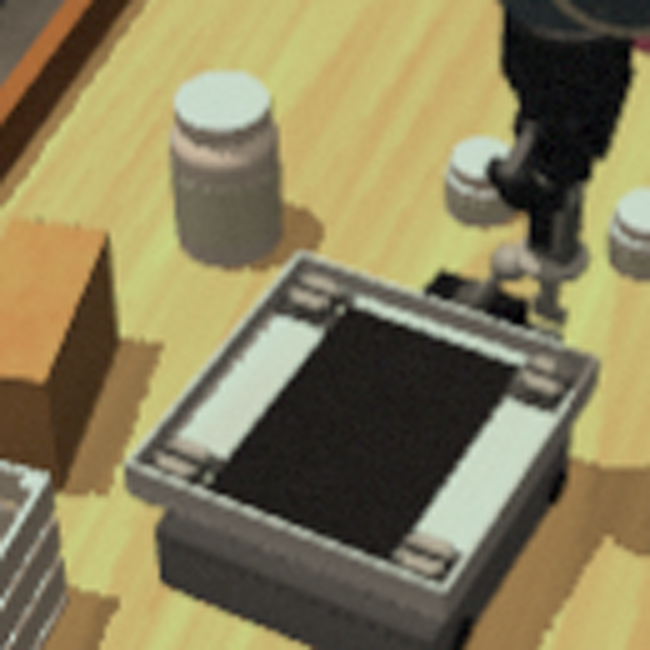

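```bash
python3 -c "
from h import *
go([.4714,.3837,.247],-13.3)"
```

```text
shift [ -3.071 -11.813  -0.102] turn [ 0.011  0.012 -0.282] | mm 366.2 deg 2.3
```

Call:
move_arm:
  motion: [-1,-0.4,-1.5,0,0,0,0,-1,-0.8,-3,0,0,0,-0.28,-1,-1.2,-4.5,0,0,0,-0.28,-1,-1.6,-6,0,0,0,-0.28,-1,-2.0,-7.5,0,0,0,-0.28,-1,-2.4,-9,0,0,0,-0.28,-1,-2.8,-10.5,0,0,0,-0.28,-1,-3.12,-11.8,0,0,-0.02,-0.28,-1,-3.12,-11.8,0,0,-0.02,-0.28,-1,-3.12,-11.8,0,0,-0.02,-0.28]

```text
time_s: 19.65
tool_pos: [0.4693, 0.3842, 0.242]
orientation: [[0.973, -0.229, -0.007], [-0.229, -0.973, -0.003], [-0.006, 0.005, -1.0]]
contact_force: [-0.8, 0.2, -1.9]
opening: 0.176
```

```bash
python3 - <<'E'
from h import *
st()
c=save("side","s17.png",(225,250,285,330),8)
ct=save("top","t17.png",(60,180,160,270),6)
go([.4714,.3837,.175],-13.3)
o=bot.observe();p=np.array(o["tool_pos"]);R=np.array(o["orientation"])
print("blade pred",(proj(c,p+R@[0,0,.085])-[225,250])*8+3.5,"hole pred", (proj(c,[.4714,.3837,.06])-[225,250])*8+3.5)
E
python3 slots.py | grep -E "C--|D-"
```

```text
t 19.65 p [0.4693 0.3842 0.242 ] yaw -13.26 tilt 0.44 F [-0.8  0.2 -1.9] M [-0.06 -0.06 -0.02] op 0.176 q [ 53.9  21.5  15.1  -0.2 -83.9  22.8]
shift [ 0.058 -0.044  2.28 ] turn [ 0.02   0.036 -0.006] | mm 68.4 deg 0.3
blade pred [[201.43694749 359.02024374]] hole pred [[198.28366569 526.61118253]]
top C-- head [0.4649 0.0178] slot yaw 170.6 open by 179.5 ratio 20.2 m [0.  0.8]
top D-+ head [0.4912 0.1857] slot yaw 172.3 open by 1.2 ratio 18.6 m [0.4 0.8]
side C-- head [0.4649 0.0178] slot yaw 147.1 open by 156.0 ratio 4.5 m [3.3 6.4]
side D-+ head [0.4912 0.1857] slot yaw 90.7 open by 99.6 ratio 1.8 m [6.8 0.6]
```

View pics/s17.png

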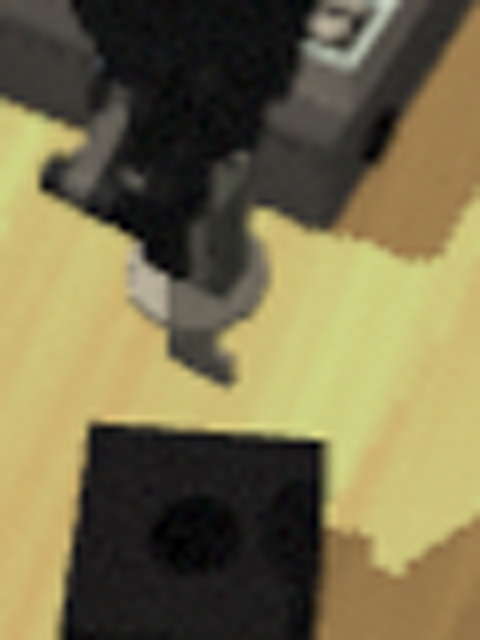

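View pics/t17.png

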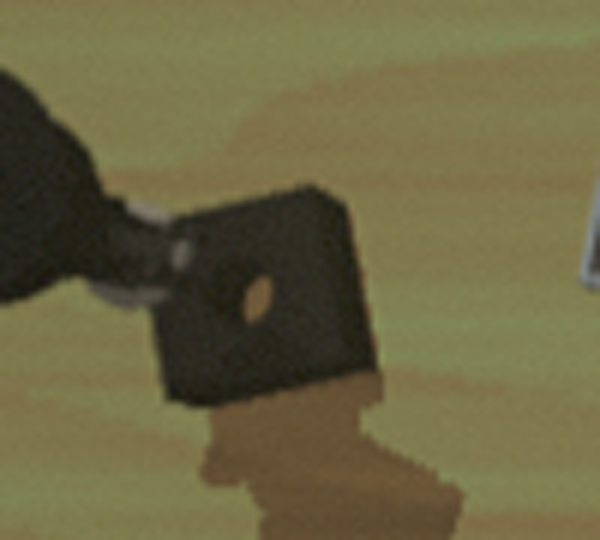

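Call:
move_arm:
  motion: [-1,0.06,-0.04,0.6,0.02,0.04,0,-1,0.06,-0.04,1.2,0.02,0.04,0,-1,0.06,-0.04,1.8,0.02,0.04,0,-1,0.06,-0.04,2.2,0.02,0.04,0,-1,0.06,-0.04,2.2,0.02,0.04,0,-1,0.06,-0.04,2.2,0.02,0.04,0]

```text
time_s: 20.45
tool_pos: [0.4721, 0.3832, 0.179]
orientation: [[0.973, -0.232, 0.002], [-0.232, -0.973, 0.001], [0.002, -0.002, -1.0]]
contact_force: [-0.4, 0.7, -1.2]
opening: 0.181
```

```bash
python3 - <<'E'
from h import *
st()
c=save("side","s18.png",(225,250,285,330),8)
go([.4714,.3837,.096],-13.3)
E
```

```text
t 20.45 p [0.4721 0.3832 0.179 ] yaw -13.4 tilt 0.15 F [-0.4  0.7 -1.2] M [ 0.01 -0.01 -0.  ] op 0.181 q [ 53.8  22.6   7.5   0.1 -74.7  22.8]
shift [-0.038  0.007  2.779] turn [-0.019 -0.017 -0.011] | mm 83.4 deg 0.2
```

View pics/s18.png

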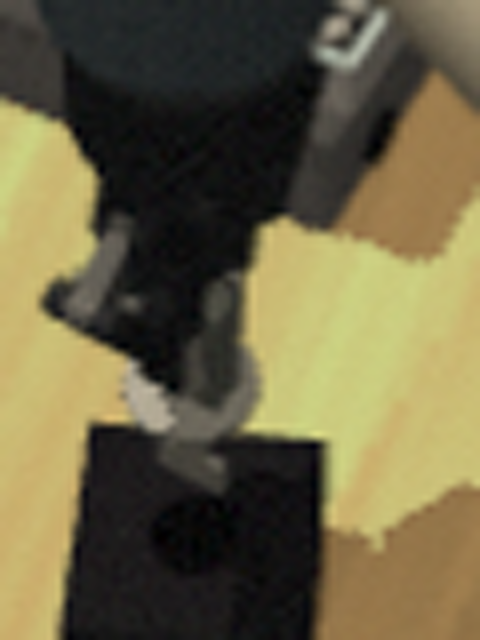

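Call:
move_arm:
  motion: [-1,-0.03,0,0.4,0,0,0,-1,-0.03,0,0.8,0,0,0,-1,-0.03,0,1.2,0,0,0,-1,-0.03,0,1.6,0,0,0,-1,-0.03,0,1.6,0,0,0]

```text
time_s: 21.0
tool_pos: [0.4705, 0.3828, 0.1285]
orientation: [[0.973, -0.232, -0.0], [-0.232, -0.973, -0.001], [-0.0, 0.001, -1.0]]
contact_force: [0.3, 1.0, -2.4]
opening: 0.177
```

```bash
python3 -c "
from h import *
st(); go([.4714,.3837,.0955],-13.3)"
```

```text
t 21.0 p [0.4705 0.3828 0.1285] yaw -13.41 tilt 0.08 F [ 0.3  1.  -2.4] M [-0.07  0.01 -0.03] op 0.177 q [ 53.9  24.4   2.6   0.  -68.3  22.7]
shift [ 0.023 -0.039  1.102] turn [ 0.01   0.001 -0.013] | mm 33.1 deg 0.1
```

Call:
move_arm:
  motion: [-1,0.02,-0.03,0.3,0,0,0,-1,0.02,-0.03,0.6,0,0,0,-1,0.02,-0.03,0.9,0,0,0,-1,0.02,-0.03,1.08,0,0,0,-1,0.02,-0.03,1.08,0,0,0,-1,0.02,-0.03,1.08,0,0,0]

```text
time_s: 21.6
tool_pos: [0.4713, 0.3836, 0.0962]
orientation: [[0.973, -0.232, -0.0], [-0.232, -0.973, -0.001], [0.0, 0.001, -1.0]]
contact_force: [-0.4, 0.3, -2.1]
opening: 0.178
```

```bash
python3 -c "
from h import *
st()
c=save('side','s19.png',(225,250,285,330),8)"
```

```text
t 21.6 p [0.4713 0.3836 0.0962] yaw -13.4 tilt 0.07 F [-0.4  0.3 -2.1] M [ 0.01  0.02 -0.02] op 0.178 q [ 53.9  25.9  -0.    0.  -64.1  22.7]
```

View pics/s19.png

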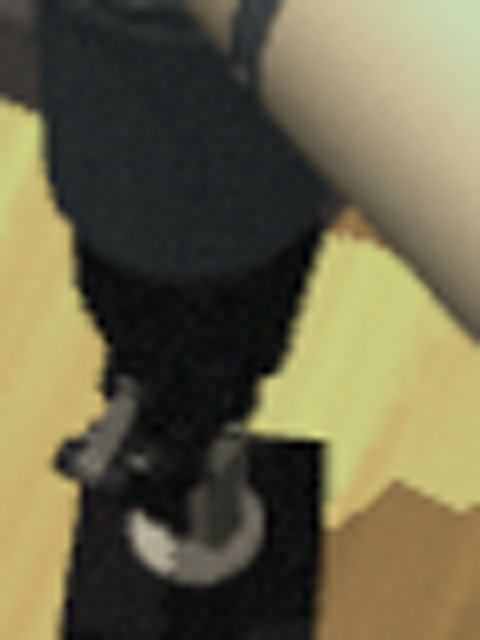

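Call:
move_arm:
  motion: [0,0,0,0,0,0,0,0,0,0,0,0,0,0,0.6,0,0,0,0,0,0,1,0,0,0,0,0,0,1,0,0,0,0,0,0,1,0,0,0,0,0,0,1,0,0,0,0,0,0]

```text
time_s: 22.35
tool_pos: [0.4714, 0.3836, 0.0962]
orientation: [[0.973, -0.232, -0.0], [-0.232, -0.973, -0.001], [0.0, 0.001, -1.0]]
contact_force: [0.1, 1.1, 0.5]
opening: 0.998
```

Call:
move_arm:
  motion: [1,0,0,-0.5,0,0,0,1,0,0,-1.5,0,0,0,1,0,0,-3,0,0,0,1,0,0,-4.5,0,0,0,1,0,0,-5,0,0,0,1,0,0,-5,0,0,0]

```text
time_s: 22.95
tool_pos: [0.4724, 0.3846, 0.2499]
orientation: [[0.973, -0.232, 0.004], [-0.232, -0.973, 0.004], [0.003, -0.005, -1.0]]
contact_force: [-1.2, 0.6, -0.2]
opening: 0.999
```

```bash
python3 -c "
from h import *
st()
c=save('side','s20.png',(210,240,290,340),6)
save('top','t20.png',(290,160,440,290),5)"; python3 slots.py
```

```text
t 22.95 p [0.4724 0.3846 0.2499] yaw -13.4 tilt 0.33 F [-1.2  0.6 -0.2] M [0.05 0.05 0.03] op 0.999 q [ 53.9  21.2  15.6   0.1 -84.1  22.7]
top A++ head [0.6591 0.1594] slot yaw 172.9 open by 1.8 ratio 20.5 m [0.1 1.2]
top B+- head [ 0.6328 -0.0085] slot yaw 170.8 open by 179.7 ratio 22.5 m [-0.4  1.2]
top C-- head [0.4649 0.0178] slot yaw 170.6 open by 179.5 ratio 20.2 m [-0.   0.8]
top D-+ head [0.4912 0.1857] slot yaw 172.2 open by 1.1 ratio 18.6 m [0.4 0.8]
side A++ head [0.6591 0.1594] slot yaw 170.5 open by 179.4 ratio 23.8 m [-0.4 -0.6]
side B+- head [ 0.6328 -0.0085] slot yaw 85.7 open by 94.6 ratio 5.5 m [-4.2  4. ]
side C-- head [0.4649 0.0178] slot yaw 150.0 open by 158.9 ratio 3.4 m [2.4 6.9]
side D-+ head [0.4912 0.1857] slot yaw 91.6 open by 100.5 ratio 2.7 m [5.6 0.8]
```

View pics/s20.png

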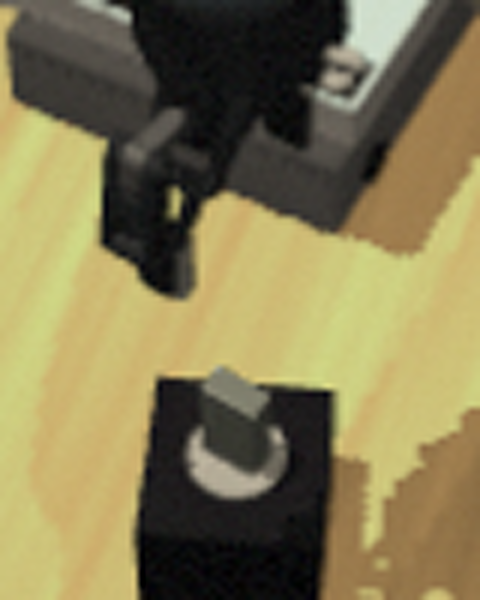

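View pics/t20.png

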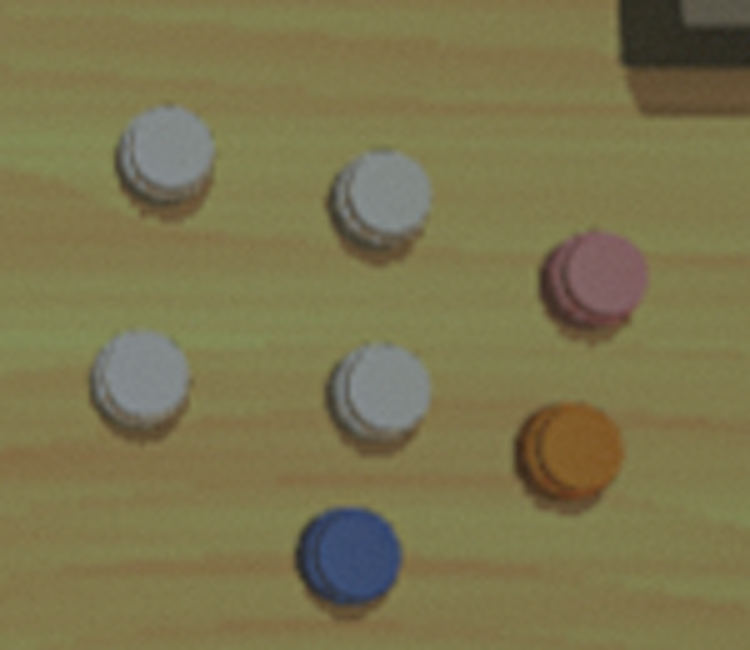

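```bash
cat > bot_find.py <<'E'
from fit import *
def find(n,dy,show=True):
    c=cam(n);f=c["frame"];hsv=cv2.cvtColor(f,cv2.COLOR_RGB2HSV)
    vth=115 if n=="top" else 150
    m=((hsv[...,1]<55)&(hsv[...,2]>vth)).astype(np.uint8)
    m=cv2.morphologyEx(m,cv2.MORPH_OPEN,np.ones((3,3),np.uint8))
    k,l,s,ce=cv2.connectedComponentsWithStats(m)
    for i in range(1,k):
        x,y,w,h,a=s[i]
        if not(60<a<900): continue
        q=onplane(c,ce[i],.048)[:2]+[0,dy]
        if not(.2<q[0]<.8 and -.75<q[1]<.5): continue
        A=onplane(c,(x,y+h/2),.048);B=onplane(c,(x+w,y+h/2),.048)
        print(n,"px",ce[i].round(1),"wh",w,h,"area",a,"pos",q.round(4),"diam",round(1000*np.linalg.norm(A-B),1))
if __name__=="__main__":
    find("top",.0024);find("side",-.003)
E
python3 bot_find.py
```

```text
top px [293.4 123.7] wh 24 23 area 445 pos [ 0.7876 -0.1659] diam 71.6
top px [209.6 164.8] wh 47 19 area 590 pos [0.6598 0.0806] diam 136.9
top px [168.4 189.7] wh 10 40 area 124 pos [0.5852 0.1976] diam 28.8
top px [240.7 200.3] wh 11 44 area 217 pos [ 0.5553 -0.0113] diam 31.7
top px [324.1 188.6] wh 16 16 area 211 pos [ 0.5914 -0.2534] diam 46.8
top px [367.6 197.5] wh 16 16 area 214 pos [ 0.5655 -0.38  ] diam 46.9
top px [198.6 225.2] wh 48 22 area 718 pos [0.4825 0.108 ] diam 136.6
top px [318.7 234.2] wh 18 18 area 247 pos [ 0.4584 -0.2351] diam 51.7
top px [367.4 236.6] wh 16 17 area 226 pos [ 0.4517 -0.375 ] diam 46.2
side px [291.6 153. ] wh 12 7 area 72 pos [ 0.5636 -0.378 ] diam 47.1
side px [319.6 159.5] wh 12 8 area 77 pos [ 0.45   -0.3733] diam 46.5
side px [261.1 171.4] wh 31 22 area 404 pos [ 0.6415 -0.2324] diam 115.8
side px [222.3 224.4] wh 12 15 area 124 pos [0.6769 0.0696] diam 40.1
side px [274.  240.3] wh 13 20 area 178 pos [0.4929 0.0822] diam 41.8
side px [157.2 267.6] wh 45 34 area 748 pos [0.7979 0.3046] diam 138.8
```

```bash
python3 -c "
from h import *
go([.590,-.2535,.18],-8.9)"
```

```text
shift [ 8.784 19.721  2.217] turn [ 0.025  0.01  -0.564] | mm 651.1 deg 4.5
```

Call:
move_arm:
  motion: [1,0.7,1.5,0,0,0,-0.1,1,1.3,3,0,0,0,-0.2,1,2,4.5,0,0,0,-0.3,1,2.7,6,0,0,0,-0.4,1,3.3,7.5,0,0,0,-0.5,1,4,9,0,0,0,-0.56,1,4.7,10.5,0,0,0,-0.56,1,5.4,12,0,0,0,-0.56,1,6.1,13.5,0,0,0,-0.56,1,6.7,15,0,0.02,0.01,-0.56]

```text
time_s: 24.25
tool_pos: [0.5621, -0.1031, 0.2452]
orientation: [[0.988, -0.155, -0.002], [-0.155, -0.988, -0.001], [-0.001, 0.001, -1.0]]
contact_force: [0.6, 0.2, -0.5]
opening: 0.998
```

```bash
python3 -c "
from h import *
st()
go([.590,-.2535,.18],-8.9)
go([.590,-.2535,.028],-8.9)"; python3 bot_find.py | grep -- "-0.[23]"
```

```text
t 24.25 p [ 0.5621 -0.1031  0.2452] yaw -8.92 tilt 0.1 F [ 0.6  0.2 -0.5] M [ 0.05 -0.14  0.03] op 0.998 q [  5.3  17.2   9.2   0.  -82.1  75.8]
shift [1.7   4.808 2.177] turn [ 0.007  0.01  -0.002] | mm 166.3 deg 0.1
shift [1.707 4.802 7.244] turn [ 0.007  0.01  -0.002] | mm 265.7 deg 0.1
top px [324.1 188.6] wh 16 16 area 207 pos [ 0.5911 -0.2535] diam 46.8
top px [367.6 197.5] wh 16 16 area 214 pos [ 0.5655 -0.38  ] diam 46.9
top px [318.7 234. ] wh 18 18 area 243 pos [ 0.4587 -0.235 ] diam 51.7
top px [367.5 236.7] wh 16 17 area 221 pos [ 0.4516 -0.3754] diam 46.2
side px [291.9 153. ] wh 11 7 area 70 pos [ 0.5625 -0.3789] diam 43.2
side px [319.9 159.5] wh 11 8 area 75 pos [ 0.4488 -0.3742] diam 42.6
side px [276.  171.1] wh 13 9 area 88 pos [ 0.5892 -0.2524] diam 48.7
side px [309.2 181.7] wh 13 9 area 92 pos [ 0.4562 -0.2333] diam 47.6
```

Call:
move_arm:
  motion: [1,0.6,1.6,0.5,0,0,0,1,1.1,3.2,1,0,0,0,1,1.7,4.8,2,0,0,0,1,1.7,4.8,3,0,0,0,1,1.7,4.8,4,0,0,0,1,1.7,4.8,4.5,0,0,0,1,1.7,4.8,4.5,0,0,0]

```text
time_s: 25.05
tool_pos: [0.5866, -0.2561, 0.1061]
orientation: [[0.987, -0.162, -0.01], [-0.162, -0.987, 0.0], [-0.01, 0.002, -1.0]]
contact_force: [0.7, 0.4, -0.3]
opening: 1.003
```

```bash
python3 -c "
from h import *
st()
go([.590,-.2533,.028],-8.9)
save('side','s21.png',(230,110,350,210),6)"
```

```text
t 25.05 p [ 0.5866 -0.2561  0.1061] yaw -9.3 tilt 0.55 F [ 0.7  0.4 -0.3] M [ 0.04 -0.04  0.01] op 1.003 q [ -9.6  29.1   6.8   0.1 -68.2  90.2]
shift [ 0.123 -0.114  2.603] turn [ 0.011  0.068 -0.05 ] | mm 78.3 deg 0.7
```

View pics/s21.png

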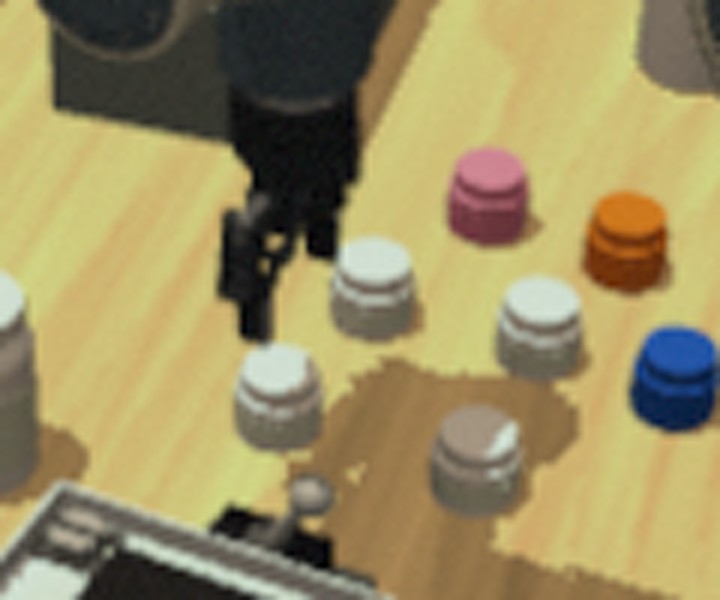

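Call:
move_arm:
  motion: [1,0.12,-0.11,0.8,0,0.07,-0.05,1,0.12,-0.11,1.6,0,0.07,-0.05,1,0.12,-0.11,2.3,0,0.07,-0.05,1,0.12,-0.11,2.55,0,0.07,-0.05,1,0.12,-0.11,2.55,0,0.07,-0.05,1,0.12,-0.11,2.55,0,0.07,-0.05]

```text
time_s: 25.7
tool_pos: [0.5926, -0.2541, 0.0339]
orientation: [[0.988, -0.153, 0.006], [-0.153, -0.988, -0.004], [0.007, 0.003, -1.0]]
contact_force: [-0.2, -0.2, 0.6]
opening: 0.995
```

Call:
move_arm:
  motion: [-1,0,0,0,0,0,0,-1,0,0,0,0,0,0,-1,0,0,0,0,0,0,-1,0,0,0,0,0,0,-1,0,0,0,0,0,0,-1,0,0,0,0,0,0,-1,0,0,0,0,0,0]
  newtons: 40

```text
time_s: 26.4
tool_pos: [0.5936, -0.2545, 0.0357]
orientation: [[0.988, -0.153, 0.009], [-0.153, -0.988, -0.005], [0.01, 0.004, -1.0]]
contact_force: [0.1, 0.4, 5.8]
opening: 0.632
```

```bash
python3 -c "
from h import *
st()
save('side','s22.png',(230,110,350,210),6)"
```

```text
t 26.4 p [ 0.5936 -0.2545  0.0357] yaw -8.8 tilt 0.6 F [0.1 0.4 5.8] M [0.33 0.27 0.01] op 0.632 q [ -9.3  32.5   1.4   0.3 -58.3  90.3]
```

View pics/s22.png

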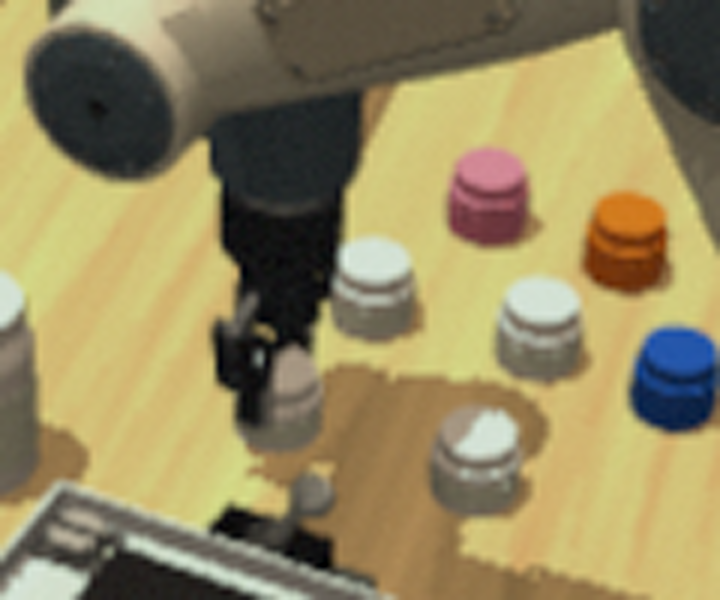

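Call:
move_arm:
  motion: [-1,0,0,-0.4,0,0,0,-1,0,0,-1.5,0,0,0,-1,0,0,-2.7,0,0,0,-1,0,0,-4,0,0,0,-1,0,0,-5.3,0,0,0,-1,0,0,-6,0,0,0,-1,0,0,-6,0,0,0]

```text
time_s: 27.15
tool_pos: [0.5934, -0.2543, 0.221]
orientation: [[0.988, -0.153, 0.017], [-0.153, -0.988, -0.008], [0.018, 0.005, -1.0]]
contact_force: [-0.6, 1.1, -0.2]
opening: 0.636
```

```bash
python3 -c "
from h import *
st()
save('side','s23.png',(230,110,350,210),6)
go([.6033,.1327,.2],-8.9)"
```

```text
t 27.15 p [ 0.5934 -0.2543  0.221 ] yaw -8.79 tilt 1.08 F [-0.6  1.1 -0.2] M [ 0. -0.  0.] op 0.636 q [ -9.2  25.3  17.7   0.3 -81.3  90.4]
shift [ -1.626 -12.784   0.533] turn [ 0.028 -0.1    0.012] | mm 387.0 deg 0.8
```

View pics/s23.png

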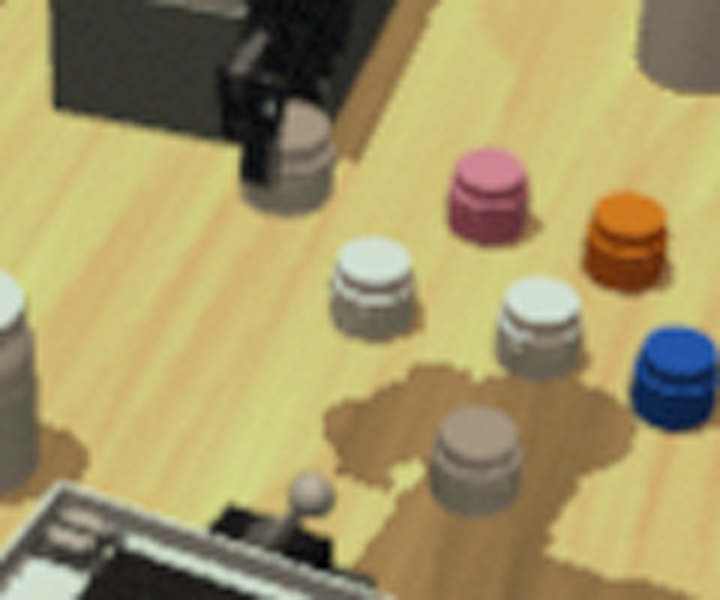

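```bash
python3 -c "
from h import *
go([.6065,.1325,.22],-8.9)"
```

```text
shift [ -1.511 -12.791  -0.132] turn [ 0.028 -0.1    0.012] | mm 386.4 deg 0.8
```

Call:
move_arm:
  motion: [-1,-0.2,-1.5,0,0,0,0,-1,-0.3,-3,0,0,0,0,-1,-0.5,-4.5,0,0,0,0,-1,-0.7,-6,0,0,0,0,-1,-0.9,-7.5,0,0,0,0,-1,-1.1,-9,0,0,-0.1,0,-1,-1.3,-10.5,0,0,-0.1,0,-1,-1.5,-12,0,0.02,-0.1,0,-1,-1.52,-12.76,0,0.02,-0.1,0,-1,-1.52,-12.76,0,0.02,-0.1,0]

```text
time_s: 28.2
tool_pos: [0.6052, 0.1347, 0.2139]
orientation: [[0.989, -0.149, -0.004], [-0.149, -0.989, -0.001], [-0.003, 0.002, -1.0]]
contact_force: [0.4, -0.6, -1.1]
opening: 0.637
```

```bash
python3 -c "
from h import *
st()
save('side','s24.png',(180,120,320,260),5)
save('top','t24.png',(140,120,280,245),5)
go([.6065,.1325,.139],-8.9)"; python3 bot_find.py
```

```text
t 28.2 p [0.6052 0.1347 0.2139] yaw -8.59 tilt 0.22 F [ 0.4 -0.6 -1.1] M [-0.1   0.04 -0.05] op 0.637 q [ 27.   23.4  13.8  -0.  -80.6  54.5]
shift [ 0.039 -0.035  2.522] turn [0.018 0.018 0.019] | mm 75.7 deg 0.3
top px [293.3 123.7] wh 25 23 area 449 pos [ 0.7876 -0.1657] diam 74.6
top px [118.8 135.8] wh 31 30 area 562 pos [0.7458 0.349 ] diam 90.9
top px [219.4 166.2] wh 28 17 area 343 pos [0.6559 0.0517] diam 81.6
top px [167.9 192.1] wh 9 35 area 109 pos [0.5781 0.1987] diam 25.9
top px [240.7 200.3] wh 11 44 area 217 pos [ 0.5553 -0.0113] diam 31.7
top px [367.7 197.6] wh 16 16 area 216 pos [ 0.5653 -0.3801] diam 46.9
top px [318.6 234.1] wh 18 18 area 249 pos [ 0.4585 -0.2347] diam 51.7
top px [367.4 236.7] wh 16 17 area 229 pos [ 0.4516 -0.3751] diam 46.2
side px [319.7 159.6] wh 12 8 area 80 pos [ 0.4494 -0.3733] diam 46.5
side px [309.2 181.8] wh 13 9 area 93 pos [ 0.456 -0.233] diam 47.6
side px [223.8 223.6] wh 17 15 area 160 pos [0.6734 0.0649] diam 56.8
side px [157.3 267.7] wh 45 34 area 720 pos [0.7972 0.3048] diam 138.8
```

View pics/s24.png

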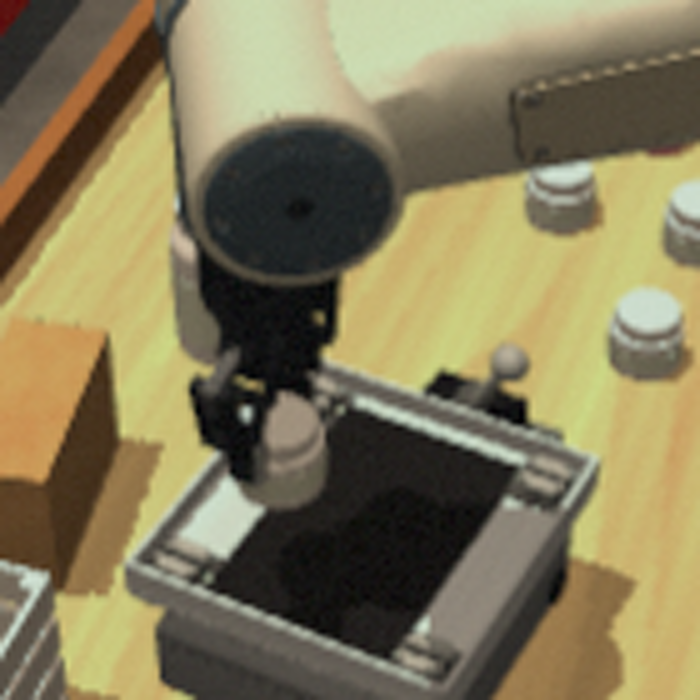

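Call:
move_arm:
  motion: [-1,0.04,-0.04,0.8,0,0.02,0,-1,0.04,-0.04,1.6,0,0.02,0,-1,0.04,-0.04,2.1,0,0.02,0,-1,0.04,-0.04,2.2,0,0.02,0,-1,0.04,-0.04,2.3,0,0.02,0,-1,0.04,-0.04,2.4,0,0.02,0,-1,0.04,-0.04,2.4,0,0.02,0]

```text
time_s: 29.1
tool_pos: [0.6073, 0.1314, 0.1439]
orientation: [[0.988, -0.154, 0.002], [-0.154, -0.988, -0.002], [0.002, 0.001, -1.0]]
contact_force: [0.2, -0.1, -1.2]
opening: 0.638
```

```bash
python3 -c "
from h import *
st()
save('side','s25.png',(180,140,280,260),5)
go([.6065,.1325,.138],-8.9)"
```

```text
t 29.1 p [0.6073 0.1314 0.1439] yaw -8.87 tilt 0.15 F [ 0.2 -0.1 -1.2] M [ 0.09 -0.05  0.04] op 0.638 q [ 26.7  25.3   6.3   0.1 -70.9  54.4]
shift [-0.032 -0.029  0.201] turn [ 0.01  -0.017  0.005] | mm 6.2 deg 0.2
```

View pics/s25.png

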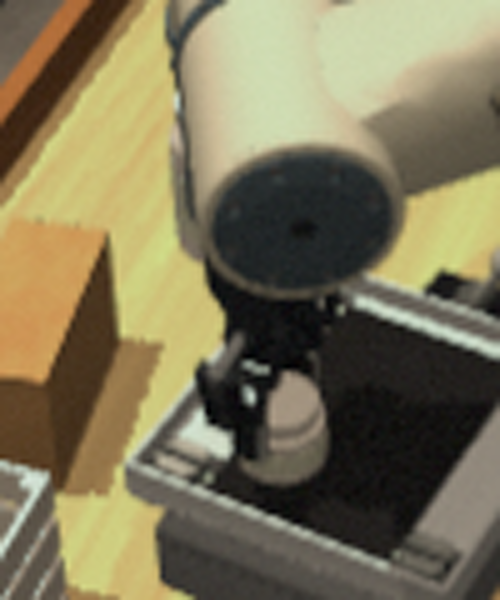

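Call:
move_arm:
  motion: [-1,-0.02,-0.02,0.08,0,0,0,-1,-0.02,-0.02,0.16,0,0,0,-1,-0.02,-0.02,0.19,0,0,0,-1,-0.02,-0.02,0.19,0,0,0]

```text
time_s: 29.55
tool_pos: [0.6067, 0.1322, 0.1381]
orientation: [[0.988, -0.154, 0.002], [-0.154, -0.988, -0.002], [0.002, 0.002, -1.0]]
contact_force: [-0.1, -0.2, -1.3]
opening: 0.632
```

Call:
move_arm:
  motion: [0.5,0,0,0,0,0,0,0.5,0,0,0,0,0,0,0.5,0,0,0,0,0,0,0.5,0,0,0,0,0,0]

```text
time_s: 29.95
tool_pos: [0.6068, 0.1322, 0.1382]
orientation: [[0.988, -0.154, 0.002], [-0.154, -0.988, -0.002], [0.002, 0.002, -1.0]]
contact_force: [-1.3, -0.5, 0.6]
opening: 0.75
```

```bash
python3 -c "
from h import *
st()
save('side','s26.png',(180,140,280,260),5)"
```

```text
t 29.95 p [0.6068 0.1322 0.1382] yaw -8.85 tilt 0.16 F [-1.3 -0.5  0.6] M [-0.04 -0.   -0.  ] op 0.75 q [ 26.8  25.4   5.7   0.2 -70.2  54.3]
```

View pics/s26.png

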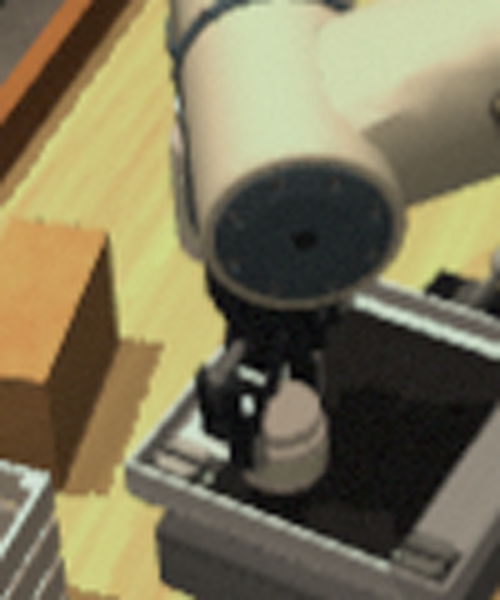

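Bottle 1 stands on the mat in the crop at about (288,450) and is released. Now up, and on to the next one at (0.457,-0.234).

Call:
move_arm:
  motion: [0.5,0,0,-0.5,0,0,0,0.5,0,0,-1.5,0,0,0,0.5,0,0,-2.7,0,0,0,0.5,0,0,-3.3,0,0,0,0.5,0,0,-3.3,0,0,0]

```text
time_s: 30.5
tool_pos: [0.608, 0.1327, 0.2411]
orientation: [[0.988, -0.154, 0.009], [-0.154, -0.988, 0.0], [0.008, -0.001, -1.0]]
contact_force: [-0.2, -0.8, 0.8]
opening: 0.751
```

```bash
python3 -c "
from h import *
st()
go([.457,-.2343,.22],-8.9)"; python3 bot_find.py | grep -E "0.[45][0-9]* -0.[23]"
```

```text
t 30.5 p [0.608  0.1327 0.2411] yaw -8.85 tilt 0.49 F [-0.2 -0.8  0.8] M [ 0.   -0.06 -0.03] op 0.751 q [ 26.8  22.7  16.6   0.2 -83.4  54.3]
shift [-3.099 12.862  0.657] turn [-0.011 -0.06   0.007] | mm 397.4 deg 0.5
top px [367.6 197.6] wh 16 16 area 215 pos [ 0.5654 -0.38  ] diam 46.9
top px [318.7 234.1] wh 18 18 area 247 pos [ 0.4585 -0.2349] diam 51.7
top px [367.3 236.7] wh 16 17 area 229 pos [ 0.4515 -0.3748] diam 46.2
side px [291.7 153. ] wh 12 7 area 73 pos [ 0.5633 -0.3783] diam 47.1
side px [319.9 159.6] wh 11 8 area 76 pos [ 0.4487 -0.3734] diam 42.6
side px [309.2 181.7] wh 13 9 area 92 pos [ 0.4562 -0.2333] diam 47.6
```

Call:
move_arm:
  motion: [1,-0.4,1.5,0,0,0,0,1,-0.7,3,0,0,0,0,1,-1.1,4.5,0,0,-0.06,0,1,-1.4,6,0,0,-0.06,0,1,-1.8,7.5,0,0,-0.06,0,1,-2.2,9,0,0,-0.06,0,1,-2.5,10.5,0,0,-0.06,0,1,-2.9,12,0.6,0,-0.06,0,1,-3.1,12.86,2,0,-0.06,0,1,-3.1,12.86,3,0,-0.06,0]

```text
time_s: 31.6
tool_pos: [0.4523, -0.2365, 0.1441]
orientation: [[0.987, -0.158, -0.01], [-0.158, -0.987, 0.001], [-0.01, 0.0, -1.0]]
contact_force: [0.3, 0.4, -0.2]
opening: 0.992
```

```bash
python3 -c "
from h import *
st()
go([.457,-.2343,.09],-8.9)"; python3 bot_find.py | grep -E "0.[45][0-9]* -0.[23]"
```

```text
t 31.6 p [ 0.4523 -0.2365  0.1441] yaw -9.1 tilt 0.57 F [ 0.3  0.4 -0.2] M [ 0.09 -0.11  0.  ] op 0.992 q [-10.   13.8 -10.4   0.  -66.3  90.9]
shift [ 0.161 -0.096  1.802] turn [ 0.002  0.071 -0.025] | mm 54.4 deg 0.6
top px [319.  202.7] wh 25 24 area 480 pos [ 0.5495 -0.2378] diam 72.6
side px [291.7 153. ] wh 12 7 area 73 pos [ 0.5633 -0.3783] diam 47.1
side px [319.7 159.9] wh 12 7 area 72 pos [ 0.449 -0.371] diam 46.4
side px [309.2 181.8] wh 13 9 area 93 pos [ 0.456 -0.233] diam 47.6
```

Call:
move_arm:
  motion: [1,0.16,-0.1,0.6,0,0.07,-0.02,1,0.16,-0.1,1.2,0,0.07,-0.02,1,0.16,-0.1,1.8,0,0.07,-0.02,1,0.16,-0.1,2.5,0,0.07,-0.02,1,0.16,-0.1,3.2,0,0.07,-0.02,1,0.16,-0.1,3.75,0,0.07,-0.02,1,0.16,-0.1,3.75,0,0.07,-0.02,1,0.16,-0.1,3.75,0,0.07,-0.02]

```text
time_s: 32.5
tool_pos: [0.4555, -0.2312, 0.0305]
orientation: [[0.988, -0.152, -0.007], [-0.152, -0.988, 0.001], [-0.007, -0.0, -1.0]]
contact_force: [0.3, 0.2, 0.4]
opening: 1.0
```

Call:
move_arm:
  motion: [-1,0,0,0,0,0,0,-1,0,0,0,0,0,0,-1,0,0,0,0,0,0,-1,0,0,0,0,0,0,-1,0,0,0,0,0,0,-1,0,0,0,0,0,0]

```text
time_s: 33.1
tool_pos: [0.4567, -0.2316, 0.0322]
orientation: [[0.988, -0.152, -0.004], [-0.152, -0.988, 0.0], [-0.004, 0.0, -1.0]]
contact_force: [-1.8, 1.2, 6.8]
opening: 0.636
```

```bash
python3 -c "
from h import *
st()"
```

```text
t 33.1 p [ 0.4567 -0.2316  0.0322] yaw -8.73 tilt 0.21 F [-1.8  1.2  6.8] M [0.23 0.26 0.02] op 0.636 q [ -9.3  20.6 -19.6   0.  -50.1  90.6]
```

Call:
move_arm:
  motion: [-1,0,0,-0.4,0,0,0,-1,0,0,-1.5,0,0,0,-1,0,0,-2.7,0,0,0,-1,0,0,-4,0,0,0,-1,0,0,-5.3,0,0,0,-1,0,0,-6.2,0,0,0,-1,0,0,-6.2,0,0,0]

```text
time_s: 33.8
tool_pos: [0.4593, -0.2325, 0.2232]
orientation: [[0.988, -0.152, 0.005], [-0.152, -0.988, -0.002], [0.005, 0.002, -1.0]]
contact_force: [0.7, 0.1, -0.6]
opening: 0.638
```

```bash
python3 -c "
from h import *
st()
save('side','s27.png',(180,120,340,240),5)"
```

```text
t 33.8 p [ 0.4593 -0.2325  0.2232] yaw -8.71 tilt 0.32 F [ 0.7  0.1 -0.6] M [-0.07 -0.03 -0.02] op 0.638 q [ -9.3  10.9  -2.3   0.1 -76.5  90.6]
```

View pics/s27.png

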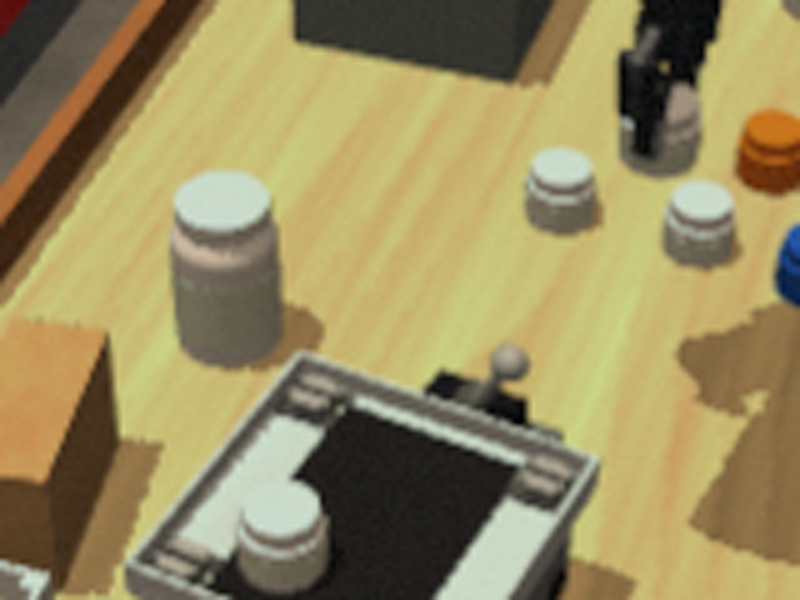

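```bash
cat > mat.py <<'E'
from fit import *
def mat(n,dy,dx=0,cen=(.562,.0886),yaw=-8.9):
    c=cam(n);f=c["frame"];hsv=cv2.cvtColor(f,cv2.COLOR_RGB2HSV)
    # restrict to region of mat at cap height: polygon of mat projected at z=.15 grown
    a=np.radians(yaw);R=np.array([[np.cos(a),-np.sin(a)],[np.sin(a),np.cos(a)]])
    P=[[*(R@np.array(s)*1+np.array(cen)-[dx,dy]),.15] for s in ((.064,.095),(.064,-.095),(-.064,-.095),(-.064,.095))]
    poly=proj(c,P).astype(np.int32)
    r=np.zeros(f.shape[:2],np.uint8);cv2.fillPoly(r,[poly],1)
    m=((hsv[...,1]<60)&(hsv[...,2]>(115 if n=="top" else 175))).astype(np.uint8)*r
    k,l,s,ce=cv2.connectedComponentsWithStats(m)
    for i in range(1,k):
        if s[i,4]<40: continue
        q=onplane(c,ce[i],.15)[:2]+[dx,dy]
        print(n,"px",ce[i].round(1),s[i].tolist(),"world",q.round(4),"mat",(1000*(R.T@(q-cen))).round(1))
if __name__=="__main__":
    mat("top",.0024);mat("side",-.003)
E
python3 mat.py; python3 -c "
from h import *
go([.5361,.1433,.22],-8.9)"
```

```text
top px [195.5 173.4] [178, 164, 54, 21, 425] world [0.6109 0.1092] mat [45.2 27.9]
top px [168.7 188.2] [164, 167, 11, 43, 129] world [0.5697 0.1798] mat [-6.5 91.3]
top px [238.1 182.7] [236, 173, 6, 21, 69] world [ 0.586  -0.0058] mat [ 38.3 -89.5]
side px [265.1 204.5] [251, 199, 29, 12, 48] world [0.5396 0.0346] mat [-13.8 -56.8]
side px [233.  218.3] [219, 204, 25, 27, 314] world [0.6139 0.1245] mat [45.7 43.5]
shift [  0.714 -12.743  -0.076] turn [-0.004  0.034  0.02 ] | mm 382.9 deg 0.3
```

```bash
cat > m2.py <<'E'
from h import *
def mm(n,uv,z=.15):
    c=cam(n);q=onplane(c,uv,z)[:2]+[0,.0024 if n=="top" else -.003]
    a=np.radians(-8.9);R=np.array([[np.cos(a),-np.sin(a)],[np.sin(a),np.cos(a)]])
    print(n,q.round(4),"mat mm",(1000*R.T@(q-[.562,.0886])).round(1))
E
python3 -c "
from m2 import *
mm('side',(180+281/5,120+510/5))
save('top','t28.png',(140,120,280,245),5)"
```

```text
side [0.5991 0.136 ] mat mm [29.3 52.6]
```

View pics/t28.png

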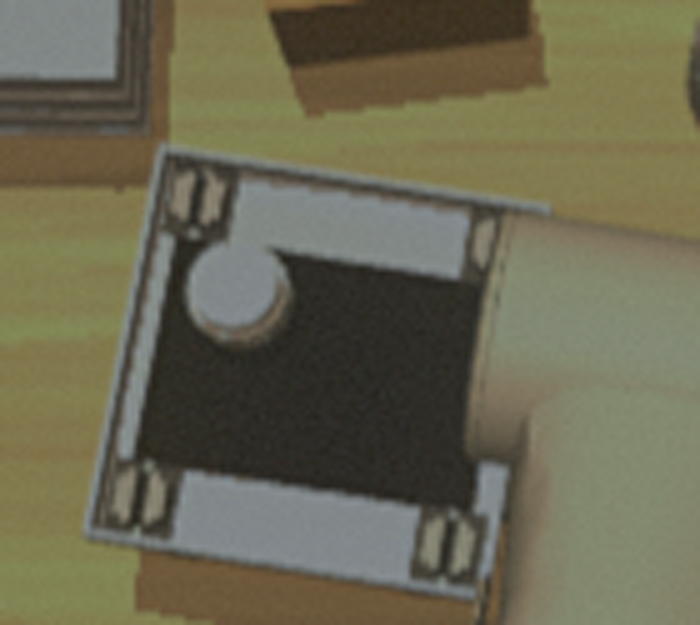

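```bash
python3 -c "
from m2 import *
mm('top',(140+(231-2)/5,120+(285-2)/5))
go([.534,.1436,.215],-8.9)"
```

```text
top [0.6018 0.1351] mat mm [32.2 52.1]
shift [  0.649 -12.748   0.065] turn [-0.001  0.044  0.021] | mm 382.9 deg 0.4
```

Call:
move_arm:
  motion: [-1,0.1,-1.5,0,0,0,0,-1,0.2,-3,0,0,0,0,-1,0.2,-4.5,0,0,0,0,-1,0.3,-6,0,0,0,0,-1,0.4,-7.5,0,0,0.04,0,-1,0.5,-9,0,0,0.04,0,-1,0.6,-10.5,0,0,0.04,0,-1,0.65,-12,0,0,0.04,0.02,-1,0.65,-12.75,0,0,0.04,0.02,-1,0.65,-12.75,0,0,0.04,0.02]

```text
time_s: 35.1
tool_pos: [0.5338, 0.1464, 0.2152]
orientation: [[0.988, -0.151, -0.003], [-0.151, -0.988, -0.001], [-0.003, 0.001, -1.0]]
contact_force: [-0.2, -0.2, -2.1]
opening: 0.638
```

```bash
python3 -c "
from h import *
st()
save('side','s29.png',(180,120,320,260),5)
go([.534,.1436,.1355],-8.9)"
```

```text
t 35.1 p [0.5338 0.1464 0.2152] yaw -8.71 tilt 0.18 F [-0.2 -0.2 -2.1] M [-0.01  0.02 -0.03] op 0.638 q [ 31.5  15.8   3.   -0.1 -77.4  49.8]
shift [0.024 0.035 2.668] turn [0.01  0.019 0.017] | mm 80.1 deg 0.2
```

View pics/s29.png

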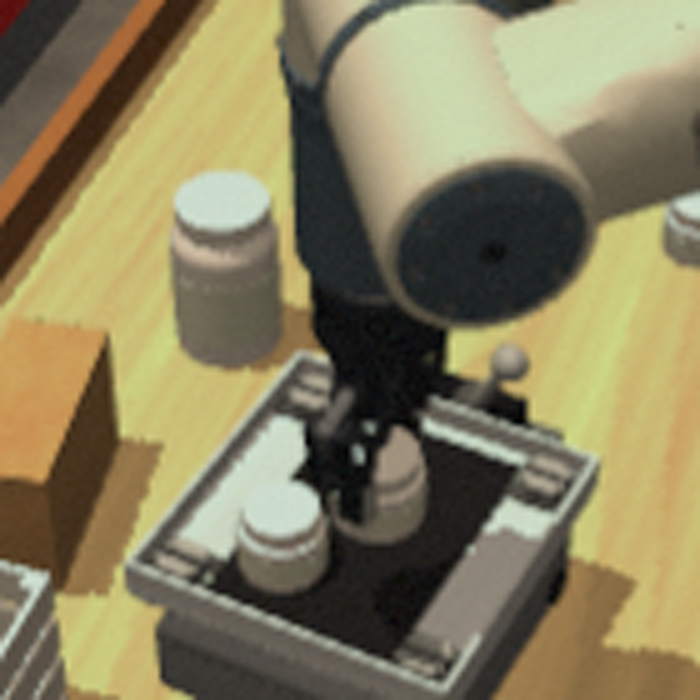

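Call:
move_arm:
  motion: [-1,0.02,0.04,0.8,0,0.02,0.02,-1,0.02,0.04,1.6,0,0.02,0.02,-1,0.02,0.04,2.1,0,0.02,0.02,-1,0.02,0.04,2.3,0,0.02,0.02,-1,0.02,0.04,2.45,0,0.02,0.02,-1,0.02,0.04,2.5,0,0.02,0.02,-1,0.02,0.04,2.5,0,0.02,0.02]

```text
time_s: 35.85
tool_pos: [0.5342, 0.1434, 0.1411]
orientation: [[0.988, -0.155, 0.001], [-0.155, -0.988, -0.001], [0.001, 0.001, -1.0]]
contact_force: [0.5, -0.3, -0.1]
opening: 0.636
```

```bash
python3 -c "
from h import *
st()
go([.534,.1436,.1350],-8.9)"
```

```text
t 35.85 p [0.5342 0.1434 0.1411] yaw -8.94 tilt 0.07 F [ 0.5 -0.3 -0.1] M [-0.04  0.01 -0.03] op 0.636 q [ 31.3  18.1  -4.9   0.1 -66.9  49.7]
shift [-0.008 -0.006  0.204] turn [ 0.007 -0.007 -0.005] | mm 6.1 deg 0.1
```

Call:
move_arm:
  motion: [-1,0,0,0.08,0,0,0,-1,0,0,0.16,0,0,0,-1,0,0,0.2,0,0,0,-1,0,0,0.2,0,0,0]

```text
time_s: 36.25
tool_pos: [0.5341, 0.1434, 0.1349]
orientation: [[0.988, -0.155, 0.0], [-0.155, -0.988, -0.001], [0.001, 0.001, -1.0]]
contact_force: [-0.1, 0.1, -1.6]
opening: 0.636
```

Call:
move_arm:
  motion: [0.5,0,0,0,0,0,0,0.5,0,0,0,0,0,0,0.5,0,0,0,0,0,0,0.5,0,0,0,0,0,0]

```text
time_s: 36.65
tool_pos: [0.5342, 0.1434, 0.1351]
orientation: [[0.988, -0.155, 0.001], [-0.155, -0.988, -0.001], [0.001, 0.001, -1.0]]
contact_force: [-0.3, -0.5, -0.3]
opening: 0.748
```

Call:
move_arm:
  motion: [0.5,0,0,-0.5,0,0,0,0.5,0,0,-1.5,0,0,0,0.5,0,0,-2.7,0,0,0,0.5,0,0,-3.4,0,0,0,0.5,0,0,-3.4,0,0,0]

```text
time_s: 37.15
tool_pos: [0.5358, 0.144, 0.2411]
orientation: [[0.988, -0.155, 0.008], [-0.155, -0.988, 0.002], [0.007, -0.003, -1.0]]
contact_force: [0.8, -0.2, -0.2]
opening: 0.754
```

```bash
python3 -c "
from h import *
st()
save('side','s30.png',(180,120,320,260),5)
go([.564,-.3788,.24],-8.9)"; python3 bot_find.py | grep -E "0.[45][0-9]* -0.[23]"
```

```text
t 37.15 p [0.5358 0.144  0.2411] yaw -8.92 tilt 0.45 F [ 0.8 -0.2 -0.2] M [-0.01 -0.03  0.02] op 0.754 q [ 31.3  15.    5.6   0.2 -80.2  49.8]
shift [ 3.666 17.06  -0.051] turn [-0.01  -0.028 -0.004] | mm 523.5 deg 0.2
top px [367.7 197.6] wh 16 16 area 216 pos [ 0.5653 -0.3801] diam 46.9
top px [367.4 236.7] wh 16 17 area 228 pos [ 0.4515 -0.375 ] diam 46.2
side px [319.9 159.6] wh 11 8 area 76 pos [ 0.4487 -0.3734] diam 42.6
```

View pics/s30.png

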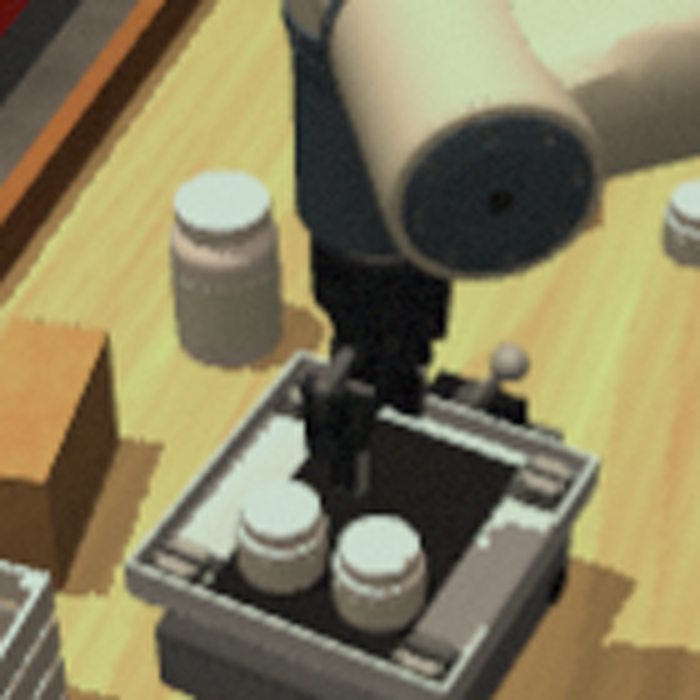

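Call:
move_arm:
  motion: [1,0.3,1.6,0,0,0,0,1,0.7,3.2,0,0,0,0,1,1,4.8,0,0,0,0,1,1.4,6.4,0,0,0,0,1,1.7,8,0,0,0,0,1,2.1,9.6,0,0,-0.03,0,1,2.4,11.2,0,0,-0.03,0,1,2.8,12.8,0,0,-0.03,0,1,3.1,14.4,0,0,-0.03,0,1,3.4,15.8,0,0,-0.03,0]

```text
time_s: 38.3
tool_pos: [0.5599, -0.3428, 0.235]
orientation: [[0.988, -0.156, -0.007], [-0.156, -0.988, 0.001], [-0.007, 0.001, -1.0]]
contact_force: [1.5, 0.5, 0.1]
opening: 1.0
```

```bash
python3 -c "
from h import *
st()
go([.5645,-.379,.11],-8.9)"
```

```text
t 38.3 p [ 0.5599 -0.3428  0.235 ] yaw -8.98 tilt 0.43 F [1.5 0.5 0.1] M [ 0.07 -0.17 -0.  ] op 1.0 q [-17.8  27.5  23.2   0.1 -86.1  98.8]
shift [0.37  1.166 4.166] turn [ 0.004  0.053 -0.01 ] | mm 130.2 deg 0.4
```

Call:
move_arm:
  motion: [1,0.37,1.17,0.5,0,0.05,0,1,0.37,1.17,1.5,0,0.05,0,1,0.37,1.17,2.8,0,0.05,0,1,0.37,1.17,4,0,0.05,0,1,0.37,1.17,4.2,0,0.05,0,1,0.37,1.17,4.2,0,0.05,0]

```text
time_s: 38.9
tool_pos: [0.5636, -0.3789, 0.1074]
orientation: [[0.988, -0.156, -0.004], [-0.156, -0.988, 0.001], [-0.004, 0.0, -1.0]]
contact_force: [0.5, -0.2, 1.0]
opening: 0.999
```

```bash
python3 -c "
from h import *
st()
go([.5645,-.379,.030],-8.9)
save('side','s31.png',(230,100,350,200),6)"; python3 bot_find.py | grep -E "0.[45][0-9]* -0.[23]"
```

```text
t 38.9 p [ 0.5636 -0.3789  0.1074] yaw -8.97 tilt 0.25 F [ 0.5 -0.2  1. ] M [-0.01 -0.03 -0.03] op 0.999 q [-2.070e+01  3.310e+01  1.380e+01  1.000e-01 -7.100e+01  1.017e+02]
shift [ 4.30e-02 -1.00e-03  2.58e+00] turn [ 0.001  0.032 -0.009] | mm 77.4 deg 0.3
top px [366.9 198.9] wh 16 9 area 109 pos [ 0.5616 -0.3778] diam 46.9
side px [290.8 153. ] wh 10 7 area 62 pos [ 0.5668 -0.3774] diam 39.2
```

View pics/s31.png

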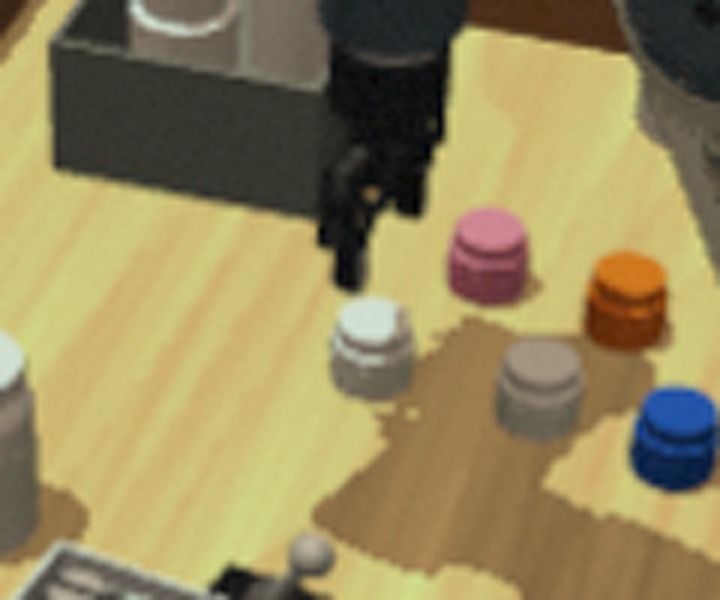

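Call:
move_arm:
  motion: [1,0.04,0,0.8,0,0.03,0,1,0.04,0,1.6,0,0.03,0,1,0.04,0,2.3,0,0.03,0,1,0.04,0,2.55,0,0.03,0,1,0.04,0,2.55,0,0.03,0,1,0.04,0,2.55,0,0.03,0]

```text
time_s: 39.65
tool_pos: [0.5682, -0.3808, 0.037]
orientation: [[0.988, -0.155, 0.01], [-0.155, -0.988, -0.005], [0.01, 0.004, -1.0]]
contact_force: [0.6, 0.5, 0.4]
opening: 1.0
```

Call:
move_arm:
  motion: [-1,0,0,0,0,0,0,-1,0,0,0,0,0,0,-1,0,0,0,0,0,0,-1,0,0,0,0,0,0,-1,0,0,0,0,0,0,-1,0,0,0,0,0,0]

```text
time_s: 40.25
tool_pos: [0.5691, -0.3813, 0.0391]
orientation: [[0.988, -0.155, 0.012], [-0.155, -0.988, -0.007], [0.013, 0.005, -1.0]]
contact_force: [0.1, 1.1, 5.1]
opening: 0.634
```

```bash
python3 -c "
from h import *
st()"
```

```text
t 40.25 p [ 0.5691 -0.3813  0.0391] yaw -8.9 tilt 0.81 F [0.1 1.1 5.1] M [ 0.25  0.21 -0.06] op 0.634 q [-2.070e+01  3.610e+01  8.600e+00  1.000e-01 -6.170e+01  1.018e+02]
```

Call:
move_arm:
  motion: [-1,0,0,-0.4,0,0,0,-1,0,0,-1.5,0,0,0,-1,0,0,-2.7,0,0,0,-1,0,0,-4,0,0,0,-1,0,0,-5.3,0,0,0,-1,0,0,-6.2,0,0,0,-1,0,0,-6.2,0,0,0]

```text
time_s: 40.95
tool_pos: [0.5682, -0.3813, 0.2317]
orientation: [[0.988, -0.155, 0.021], [-0.154, -0.988, -0.012], [0.023, 0.009, -1.0]]
contact_force: [-0.1, -0.0, -0.5]
opening: 0.631
```

```bash
python3 -c "
from h import *
st()
save('side','s32.png',(180,100,340,230),5)
save('top','t32.png',(140,120,280,245),5)
go([.5895,.035,.215],-8.9)"
```

```text
t 40.95 p [ 0.5682 -0.3813  0.2317] yaw -8.89 tilt 1.39 F [-0.1 -0.  -0.5] M [-0.04 -0.04  0.07] op 0.631 q [-20.7  29.7  26.2   0.2 -85.1 101.8]
shift [ -1.401 -13.781   0.282] turn [ 0.034 -0.106 -0.   ] | mm 415.6 deg 0.9
```

View pics/s32.png

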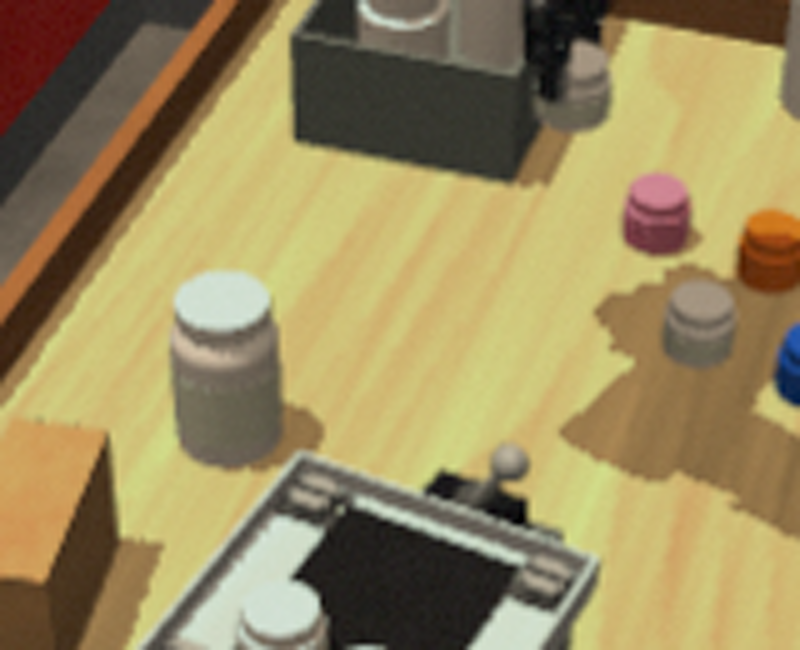

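View pics/t32.png

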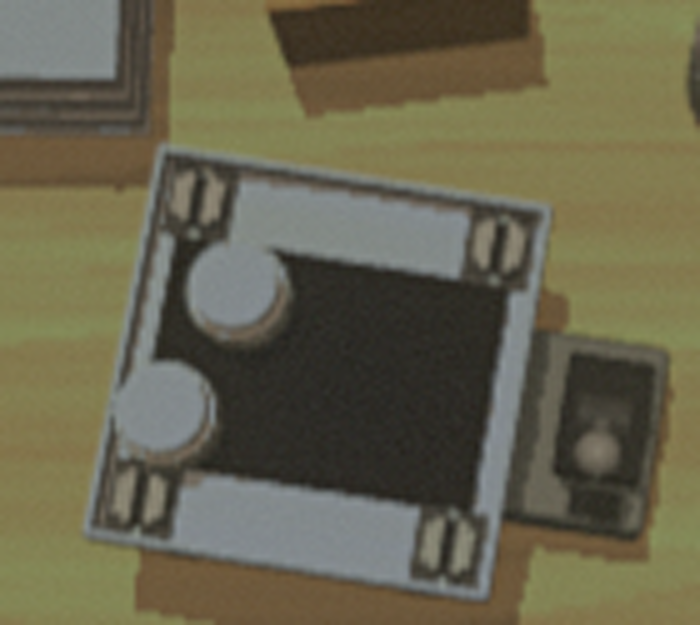

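```bash
python3 -c "
from m2 import *
mm('top',(140+(232-2)/5,120+(285-2)/5))
mm('top',(140+(160-2)/5,120+(407-2)/5))
mm('side',(180+(379-2)/5,120+(545-2)/5))
c=save('side','s33.png',(180,180,300,280),6)"
```

```text
top [0.6018 0.1345] mat mm [32.3 51.6]
top [0.535  0.1709] mat mm [-39.4  77.1]
side [0.5348 0.1433] mat mm [-35.4  49.9]
```

View pics/s33.png

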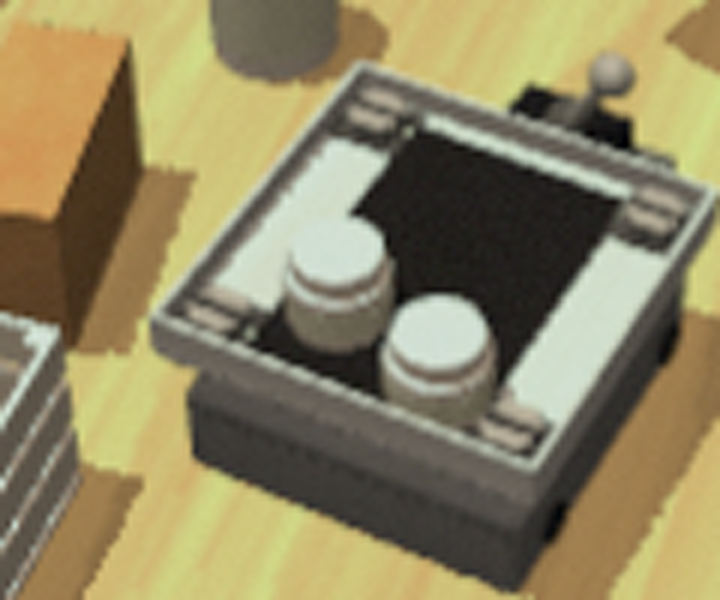

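```bash
python3 -c "
from h import *
go([.5925,.0333,.225],-8.9)"
```

```text
shift [ -1.267 -13.736  -0.118] turn [ 0.029 -0.075 -0.   ] | mm 413.8 deg 0.6
```

Call:
move_arm:
  motion: [-1,-0.1,-1.5,0,0,0,0,-1,-0.3,-3,0,0,0,0,-1,-0.4,-4.5,0,0,0,0,-1,-0.6,-6,0,0,0,0,-1,-0.7,-7.5,0,0,0,0,-1,-0.9,-9,0,0,-0.1,0,-1,-1.0,-10.5,0,0,-0.1,0,-1,-1.2,-12,0,0.03,-0.1,0,-1,-1.3,-13.5,0,0.03,-0.1,0,-1,-1.3,-13.74,0,0.03,-0.1,0]

```text
time_s: 42.25
tool_pos: [0.5912, 0.0379, 0.2203]
orientation: [[0.989, -0.15, -0.005], [-0.15, -0.989, 0.001], [-0.005, -0.001, -1.0]]
contact_force: [-0.7, -0.7, -1.3]
opening: 0.627
```

```bash
python3 -c "
from h import *
st()
save('side','s34.png',(180,120,320,260),5)
go([.5925,.0333,.148],-8.9)"
```

```text
t 42.25 p [0.5912 0.0379 0.2203] yaw -8.65 tilt 0.31 F [-0.7 -0.7 -1.3] M [-0.11  0.05 -0.06] op 0.627 q [ 18.7  20.2   9.9  -0.2 -80.   62.7]
shift [0.069 0.112 2.41 ] turn [-0.     0.038  0.028] | mm 72.4 deg 0.4
```

View pics/s34.png

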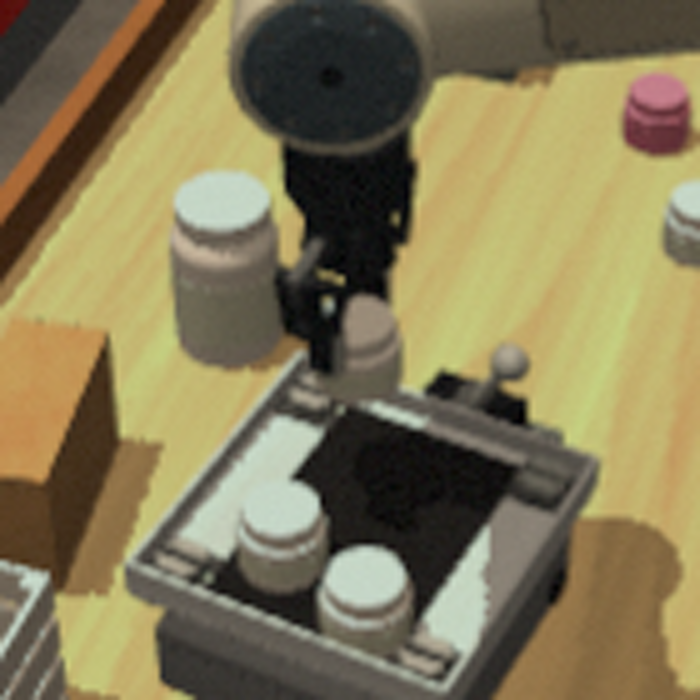

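Call:
move_arm:
  motion: [-1,0.07,0.11,0.7,0,0.04,0.03,-1,0.07,0.11,1.4,0,0.04,0.03,-1,0.07,0.11,2,0,0.04,0.03,-1,0.07,0.11,2.3,0,0.04,0.03,-1,0.07,0.11,2.35,0,0.04,0.03,-1,0.07,0.11,2.35,0,0.04,0.03]

```text
time_s: 42.9
tool_pos: [0.5928, 0.0328, 0.1502]
orientation: [[0.988, -0.155, 0.001], [-0.155, -0.988, -0.0], [0.001, 0.0, -1.0]]
contact_force: [-0.2, -0.3, -0.2]
opening: 0.633
```

```bash
python3 -c "
from h import *
st()
go([.5925,.0333,.1418],-8.9)"
```

```text
t 42.9 p [0.5928 0.0328 0.1502] yaw -8.94 tilt 0.04 F [-0.2 -0.3 -0.2] M [-0.02 -0.04 -0.03] op 0.633 q [ 18.3  22.1   2.3   0.  -70.2  62.8]
shift [-0.013 -0.014  0.28 ] turn [ 0.002 -0.005 -0.004] | mm 8.4 deg 0.1
```

Call:
move_arm:
  motion: [-1,0,0,0.1,0,0,0,-1,0,0,0.2,0,0,0,-1,0,0,0.27,0,0,0,-1,0,0,0.28,0,0,0,-1,0,0,0.28,0,0,0]

```text
time_s: 43.4
tool_pos: [0.5928, 0.0328, 0.1418]
orientation: [[0.988, -0.155, 0.001], [-0.155, -0.988, -0.0], [0.001, 0.0, -1.0]]
contact_force: [0.8, 0.6, -1.7]
opening: 0.632
```

Call:
move_arm:
  motion: [0.5,0,0,0,0,0,0,0.5,0,0,0,0,0,0,0.5,0,0,0,0,0,0,0.5,0,0,0,0,0,0]

```text
time_s: 43.8
tool_pos: [0.5929, 0.0329, 0.142]
orientation: [[0.988, -0.155, 0.001], [-0.155, -0.988, -0.0], [0.001, 0.0, -1.0]]
contact_force: [-0.2, 0.0, 0.2]
opening: 0.753
```

Call:
move_arm:
  motion: [0.5,0,0,-0.5,0,0,0,0.5,0,0,-1.5,0,0,0,0.5,0,0,-2.7,0,0,0,0.5,0,0,-2.8,0,0,0,0.5,0,0,-2.8,0,0,0]

```text
time_s: 44.3
tool_pos: [0.5934, 0.0331, 0.2274]
orientation: [[0.988, -0.155, 0.004], [-0.155, -0.988, 0.001], [0.004, -0.001, -1.0]]
contact_force: [0.3, 0.1, -0.2]
opening: 0.752
```

```bash
python3 -c "
from h import *
st()
a=np.radians(-8.9);R=np.array([[np.cos(a),-np.sin(a)],[np.sin(a),np.cos(a)]])
for s in ((-.038,.077),(-.037,.048),(-.034,-.05)): print(s,(R@s+[.562,.0886]).round(4))
save('side','s35.png',(180,120,320,260),5)
save('top','t35.png',(140,120,280,245),5)
go([.5364,.1706,.225],-8.9)"; python3 bot_find.py | grep -E "0.[45][0-9]* -0.[23]"
```

```text
t 44.3 p [0.5934 0.0331 0.2274] yaw -8.93 tilt 0.23 F [ 0.3  0.1 -0.2] M [-0.03  0.07  0.03] op 0.752 q [ 18.3  19.9  10.5   0.  -80.4  62.8]
(-0.038, 0.077) [0.5364 0.1706]
(-0.037, 0.048) [0.5329 0.1417]
(-0.034, -0.05) [0.5207 0.0445]
shift [-2.554e+00 -4.243e+00 -1.000e-03] turn [ 0.003  0.004 -0.004] | mm 148.6 deg 0.1
top px [367.4 236.6] wh 16 17 area 225 pos [ 0.4518 -0.375 ] diam 46.2
side px [319.9 159.5] wh 11 8 area 74 pos [ 0.4489 -0.3738] diam 42.6
```

View pics/s35.png

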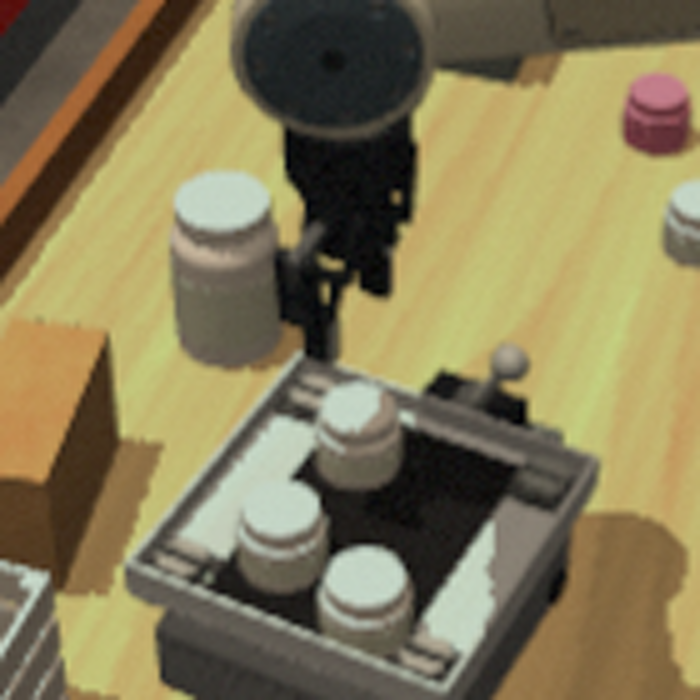

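View pics/t35.png

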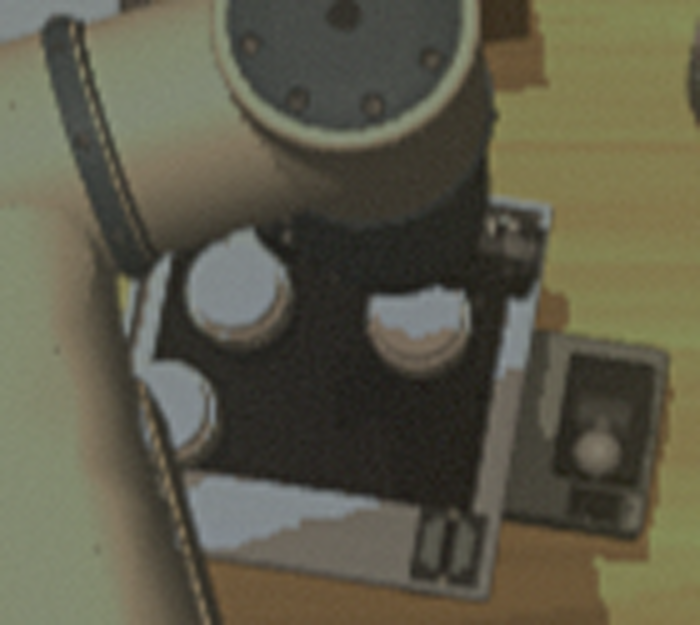

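```bash
python3 -c "
from m2 import *
mm('side',(180+(365-2)/5,120+(575-2)/5))
mm('side',(180+(356-2)/5,120+(411-2)/5))
mm('side',(180+(281-2)/5,120+(511-2)/5))
go([.5354,.1706,.225],-8.9)"
```

```text
side [0.5347 0.1691] mat mm [-39.4  75.3]
side [0.5866 0.0374] mat mm [ 32.2 -46.8]
side [0.6005 0.1356] mat mm [30.8 52.4]
shift [-2.593e+00 -4.241e+00  2.000e-03] turn [ 0.007  0.003 -0.003] | mm 149.1 deg 0.1
```

Call:
move_arm:
  motion: [0.6,-0.7,-1.1,0,0,0,0,0.6,-1.5,-2.2,0,0,0,0,0.6,-2.2,-3.3,0,0,0,0,0.6,-2.58,-4.23,0,0,0,0,0.6,-2.58,-4.23,0,0,0,0,0.6,-2.58,-4.23,0,0,0,0]

```text
time_s: 45.25
tool_pos: [0.5355, 0.1706, 0.2248]
orientation: [[0.988, -0.154, -0.001], [-0.154, -0.988, -0.001], [-0.001, 0.001, -1.0]]
contact_force: [-0.1, -1.3, 1.2]
opening: 0.8
```

```bash
python3 -c "
from m2 import *
st()
save('side','s36.png',(180,140,300,270),5)
go([.5354,.171,.16],-8.9)"
```

```text
t 45.25 p [0.5355 0.1706 0.2248] yaw -8.84 tilt 0.09 F [-0.1 -1.3  1.2] M [-0.07 -0.02 -0.02] op 0.8 q [ 33.6  16.5   5.3   0.  -78.9  47.5]
shift [-0.015 -0.035  2.161] turn [ 0.011  0.005 -0.001] | mm 64.8 deg 0.1
```

View pics/s36.png

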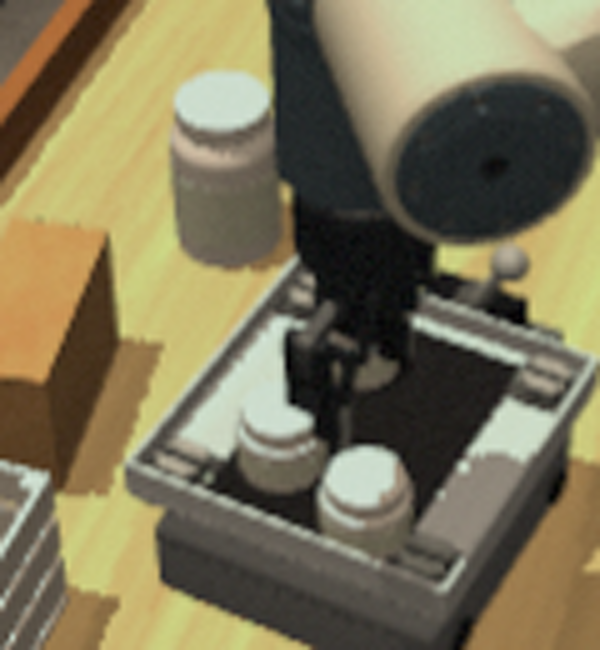

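Call:
move_arm:
  motion: [1,-0.01,-0.01,0.6,0,0,0,1,-0.01,-0.01,1.2,0,0,0,1,-0.01,-0.01,1.8,0,0,0,1,-0.01,-0.01,2.2,0,0,0,1,-0.01,-0.01,2.2,0,0,0,1,-0.01,-0.01,2.2,0,0,0]

```text
time_s: 45.9
tool_pos: [0.5359, 0.1697, 0.1593]
orientation: [[0.988, -0.155, -0.0], [-0.155, -0.988, -0.002], [-0.0, 0.002, -1.0]]
contact_force: [-0.3, -0.3, 0.6]
opening: 1.001
```

```bash
python3 -c "
from m2 import *
st()
save('side','s37.png',(180,140,300,270),5)
go([.5354,.1705,.1425],-8.9)"
```

```text
t 45.9 p [0.5359 0.1697 0.1593] yaw -8.94 tilt 0.1 F [-0.3 -0.3  0.6] M [ 0.01 -0.06 -0.03] op 1.001 q [ 33.6  18.4  -1.7   0.1 -69.9  47.5]
shift [-0.027 -0.012  0.576] turn [ 0.007 -0.006 -0.004] | mm 17.3 deg 0.1
```

View pics/s37.png

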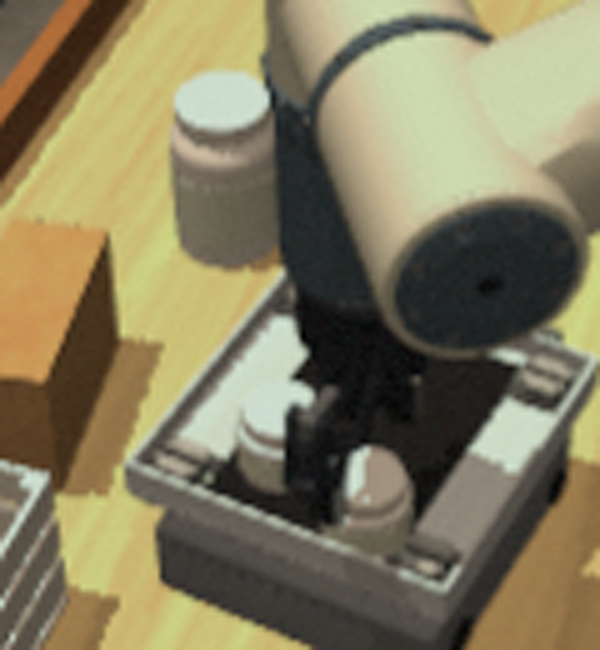

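```bash
python3 -c "
from m2 import *
c=cam('side');o=bot.observe();p=np.array(o['tool_pos']);R=np.array(o['orientation'])
for y in (-.05,0,.05): print(y,(proj(c,p+R@[0,y,.004]+[0,.003,0])-[180,140])*5+2, (p+R@[0,y,0]).round(3))
print((proj(c,[.5350,.170+.003,.15])-[180,140])*5+2)"
```

```text
-0.05 [[321.08460596 525.31112604]] [0.544 0.22  0.16 ]
0 [[361.91595333 468.89588343]] [0.536 0.17  0.16 ]
0.05 [[400.93793101 414.9601204 ]] [0.528 0.121 0.16 ]
[[364.01496677 475.94012651]]
```

Call:
move_arm:
  motion: [1,-0.02,0,0.2,0,0,0,1,-0.02,0,0.4,0,0,0,1,-0.02,0,0.56,0,0,0,1,-0.02,0,0.56,0,0,0]

```text
time_s: 46.4
tool_pos: [0.535, 0.1701, 0.1421]
orientation: [[0.988, -0.155, -0.001], [-0.155, -0.988, -0.001], [-0.001, 0.002, -1.0]]
contact_force: [0.2, 0.2, 0.2]
opening: 1.001
```

Call:
move_arm:
  motion: [-1,0,0,0,0,0,0,-1,0,0,0,0,0,0,-1,0,0,0,0,0,0,-1,0,0,0,0,0,0,-1,0,0,0,0,0,0]

```text
time_s: 46.9
tool_pos: [0.5353, 0.1702, 0.1427]
orientation: [[0.988, -0.155, 0.0], [-0.155, -0.988, -0.001], [0.0, 0.001, -1.0]]
contact_force: [-0.8, 0.2, 3.5]
opening: 0.629
```

```bash
python3 -c "
from m2 import *
st()
save('side','s38.png',(180,140,300,270),5)
go([.5334,.1425,.155],-8.9)"
```

```text
t 46.9 p [0.5353 0.1702 0.1427] yaw -8.91 tilt 0.07 F [-0.8  0.2  3.5] M [-0.07  0.19  0.08] op 0.629 q [ 33.6  19.   -3.4   0.1 -67.6  47.4]
shift [ 0.08   0.922 -0.411] turn [ 0.008 -0.003 -0.002] | mm 30.4 deg 0.1
```

View pics/s38.png

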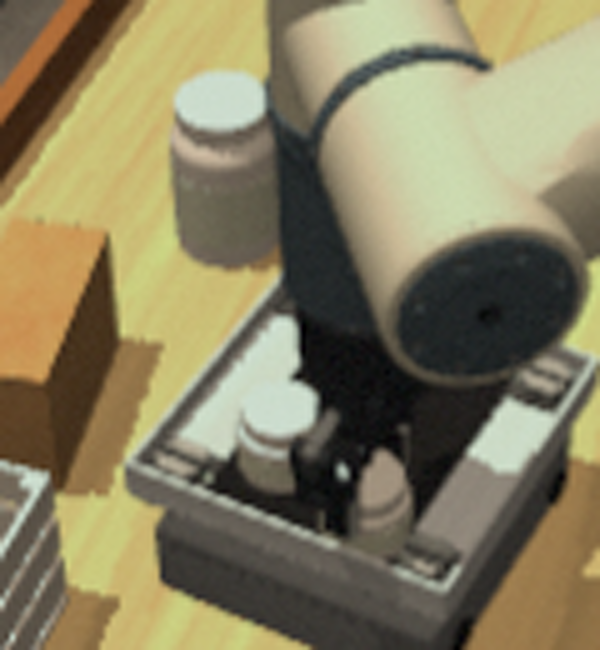

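Call:
move_arm:
  motion: [-1,0,0,-0.3,0,0,0,-1,0,0,-0.5,0,0,0,-1,0.05,0.5,-0.5,0,0,0,-1,0.05,0.92,-0.5,0,0,0,-1,0.05,0.92,-0.3,0,0,0,-1,0.05,0.92,-0.15,0,0,0,-1,0.05,0.92,-0.05,0,0,0,-1,0.05,0.92,-0.02,0,0,0,-1,0.05,0.92,-0.02,0,0,0]

```text
time_s: 47.85
tool_pos: [0.5325, 0.1429, 0.143]
orientation: [[0.988, -0.155, -0.0], [-0.155, -0.988, -0.001], [0.0, 0.001, -1.0]]
contact_force: [0.6, 0.4, -1.0]
opening: 0.63
```

Call:
move_arm:
  motion: [0.5,0,0,0,0,0,0,0.5,0,0,0,0,0,0,0.5,0,0,0,0,0,0,0.5,0,0,0,0,0,0]

```text
time_s: 48.25
tool_pos: [0.5326, 0.143, 0.1432]
orientation: [[0.988, -0.155, 0.0], [-0.155, -0.988, -0.001], [0.0, 0.001, -1.0]]
contact_force: [0.7, -0.8, -0.2]
opening: 0.749
```

Call:
move_arm:
  motion: [0.5,0,0,-0.5,0,0,0,0.5,0,0,-1.5,0,0,0,0.5,0,0,-2.7,0,0,0,0.5,0,0,-3,0,0,0,0.5,0,0,-3,0,0,0]

```text
time_s: 48.75
tool_pos: [0.5334, 0.1435, 0.2351]
orientation: [[0.988, -0.154, 0.004], [-0.154, -0.988, 0.001], [0.004, -0.001, -1.0]]
contact_force: [-0.9, 0.2, -0.2]
opening: 0.752
```

```bash
python3 -c "
from h import *
st()
save('side','s39.png',(180,120,320,260),5)
go([.4503,-.3742,.23],-8.9)"; python3 bot_find.py | grep -E "0.[45][0-9]* -0.[23]"
```

```text
t 48.75 p [0.5334 0.1435 0.2351] yaw -8.89 tilt 0.24 F [-0.9  0.2 -0.2] M [-0.01 -0.    0.  ] op 0.752 q [ 31.3  15.    4.7   0.1 -79.5  49.8]
shift [-0.042 17.466  0.111] turn [ 0.001 -0.006  0.001] | mm 524.0 deg 0.1
top px [367.4 236.6] wh 16 17 area 226 pos [ 0.4517 -0.375 ] diam 46.2
side px [319.7 159.6] wh 12 8 area 79 pos [ 0.4495 -0.373 ] diam 46.5
```

View pics/s39.png

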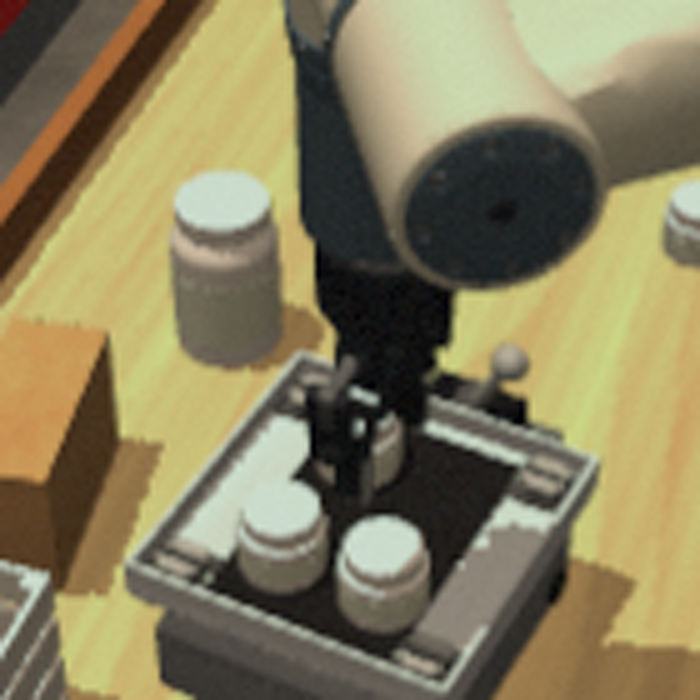

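The knocked bottle is back at about (382,575) in the crop, near its planned spot. Now the fourth bottle at (0.4505,-0.374).

Call:
move_arm:
  motion: [1,0,1.6,0,0,0,0,1,0,3.2,0,0,0,0,1,0,4.8,0,0,0,0,1,0,6.4,0,0,0,0,1,0,8,0,0,0,0,1,0,9.6,0,0,0,0,1,0,11.2,0,0,0,0,1,0,12.8,0,0,0,0,1,0,14.4,0,0,0,0,1,-0.04,16,0,0,0,0]

```text
time_s: 49.9
tool_pos: [0.4553, -0.3327, 0.2312]
orientation: [[0.988, -0.155, -0.004], [-0.155, -0.988, -0.001], [-0.004, 0.001, -1.0]]
contact_force: [1.2, -0.4, -0.1]
opening: 1.002
```

```bash
python3 -c "
from h import *
st()
go([.4508,-.3742,.11],-8.9)"
```

```text
t 49.9 p [ 0.4553 -0.3327  0.2312] yaw -8.89 tilt 0.26 F [ 1.2 -0.4 -0.1] M [ 0.   -0.19 -0.03] op 1.002 q [-2.020e+01  1.660e+01  6.400e+00  1.000e-01 -8.000e+01  1.013e+02]
shift [0.082 1.384 4.042] turn [0.01  0.03  0.001] | mm 128.2 deg 0.3
```

Call:
move_arm:
  motion: [1,0.08,1.38,0.5,0,0.03,0,1,0.08,1.38,1.5,0,0.03,0,1,0.08,1.38,2.8,0,0.03,0,1,0.08,1.38,4,0,0.03,0,1,0.08,1.38,4.1,0,0.03,0,1,0.08,1.38,4.1,0,0.03,0]

```text
time_s: 50.5
tool_pos: [0.45, -0.3739, 0.1074]
orientation: [[0.988, -0.154, -0.003], [-0.154, -0.988, -0.001], [-0.003, 0.001, -1.0]]
contact_force: [-0.1, -0.2, 2.0]
opening: 0.999
```

```bash
python3 -c "
from h import *
st()
go([.4508,-.3742,.033],-8.9)
save('side','s40.png',(230,100,350,200),6)"; python3 bot_find.py | grep -E "0.[45][0-9]* -0.[23]"
```

```text
t 50.5 p [ 0.45   -0.3739  0.1074] yaw -8.87 tilt 0.2 F [-0.1 -0.2  2. ] M [-0.02 -0.03  0.02] op 0.999 q [-2.440e+01  2.310e+01 -2.800e+00  1.000e-01 -6.430e+01  1.054e+02]
shift [0.035 0.003 2.482] turn [0.008 0.023 0.003] | mm 74.5 deg 0.2
```

View pics/s40.png

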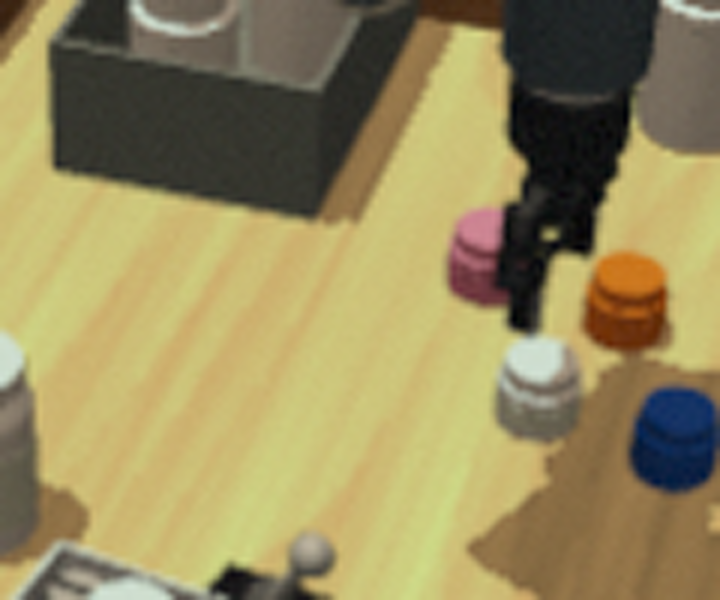

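Call:
move_arm:
  motion: [1,0.03,0,0.8,0,0.02,0,1,0.03,0,1.6,0,0.02,0,1,0.03,0,2.2,0,0.02,0,1,0.03,0,2.45,0,0.02,0,1,0.03,0,2.45,0,0.02,0,1,0.03,0,2.45,0,0.02,0]

```text
time_s: 51.25
tool_pos: [0.454, -0.3757, 0.0386]
orientation: [[0.988, -0.154, 0.008], [-0.153, -0.988, -0.005], [0.008, 0.004, -1.0]]
contact_force: [-0.1, -0.3, 0.4]
opening: 1.002
```

Call:
move_arm:
  motion: [-1,0,0,0,0,0,0,-1,0,0,0,0,0,0,-1,0,0,0,0,0,0,-1,0,0,0,0,0,0,-1,0,0,0,0,0,0,-1,0,0,0,0,0,0]

```text
time_s: 51.85
tool_pos: [0.4549, -0.3762, 0.0403]
orientation: [[0.988, -0.153, 0.01], [-0.153, -0.988, -0.007], [0.011, 0.006, -1.0]]
contact_force: [-0.8, 0.2, 7.1]
opening: 0.633
```

```bash
python3 -c "
from h import *
st()"
```

```text
t 51.85 p [ 0.4549 -0.3762  0.0403] yaw -8.8 tilt 0.7 F [-0.8  0.2  7.1] M [ 0.44  0.24 -0.  ] op 0.633 q [-24.3  26.9  -7.8   0.2 -54.7 105.4]
```

Call:
move_arm:
  motion: [-1,0,0,-0.4,0,0,0,-1,0,0,-1.5,0,0,0,-1,0,0,-2.7,0,0,0,-1,0,0,-4,0,0,0,-1,0,0,-5.3,0,0,0,-1,0,0,-6.2,0,0,0,-1,0,0,-6.2,0,0,0]

```text
time_s: 52.55
tool_pos: [0.4545, -0.3762, 0.2324]
orientation: [[0.988, -0.153, 0.018], [-0.153, -0.988, -0.013], [0.02, 0.01, -1.0]]
contact_force: [0.5, -0.3, -1.5]
opening: 0.632
```

```bash
python3 -c "
from h import *
st()
save('side','s41.png',(200,110,350,240),5)
save('top','t41.png',(140,120,280,245),5)
go([.5215,.0445,.22],-8.9)"
```

```text
t 52.55 p [ 0.4545 -0.3762  0.2324] yaw -8.79 tilt 1.27 F [ 0.5 -0.3 -1.5] M [ 0.   -0.01  0.02] op 0.632 q [-24.3  18.6   9.2   0.2 -79.4 105.5]
shift [  0.111 -14.16    0.165] turn [ 0.039 -0.09   0.012] | mm 424.8 deg 0.8
```

View pics/s41.png

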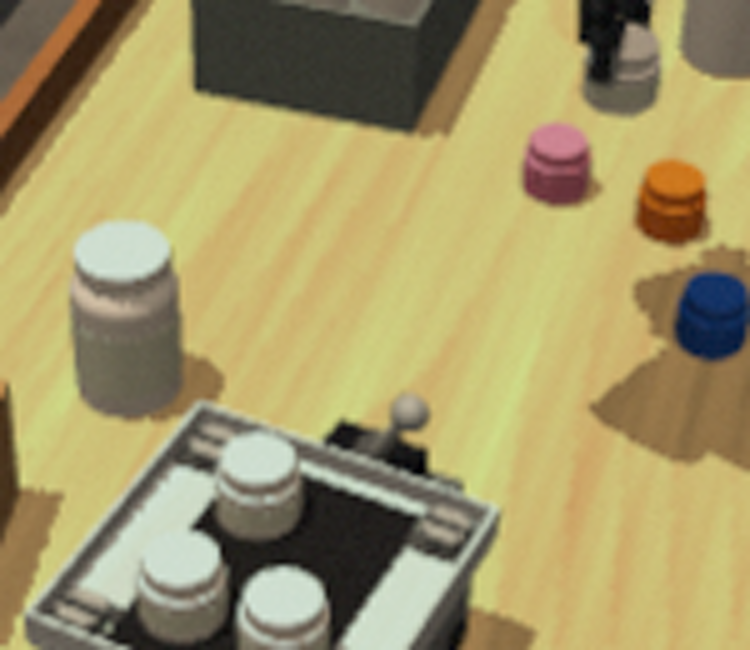

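View pics/t41.png

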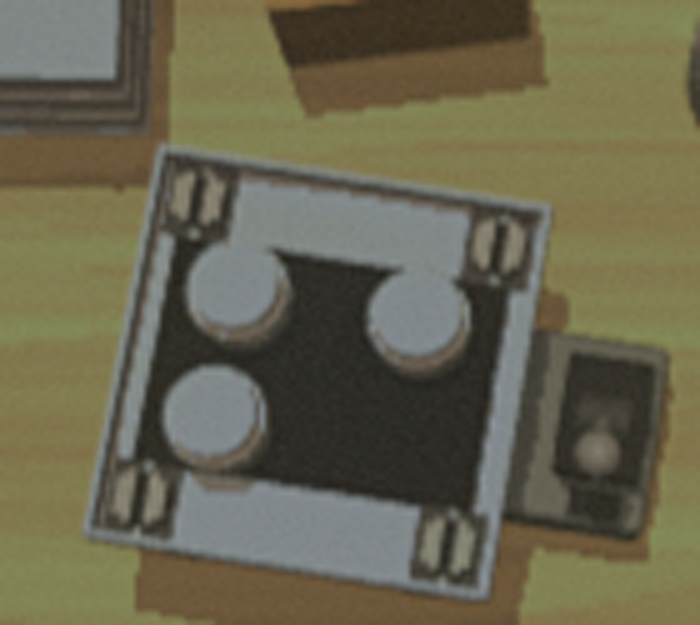

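```bash
python3 -c "
from m2 import *
mm('top',(140+(210-2)/5,120+(410-2)/5))
mm('top',(140+(417-2)/5,120+(312-2)/5))
go([.523,.0441,.225],-8.9)"
```

```text
top [0.5336 0.1442] mat mm [-36.7  50.5]
top [0.5876 0.0348] mat mm [ 33.7 -49.2]
shift [  0.186 -14.145  -0.052] turn [ 0.031 -0.064  0.011] | mm 424.4 deg 0.6
```

Call:
move_arm:
  motion: [-1,0,-1.5,0,0,0,0,-1,0,-3,0,0,0,0,-1,0,-4.5,0,0,0,0,-1,0.1,-6,0,0,0,0,-1,0.1,-7.5,0,0,0,0,-1,0.1,-9,0,0,-0.1,0,-1,0.1,-10.5,0,0,-0.1,0,-1,0.15,-12,0,0.03,-0.1,0,-1,0.15,-13.5,0,0.03,-0.1,0,-1,0.15,-14.13,0,0.03,-0.1,0]

```text
time_s: 53.75
tool_pos: [0.5214, 0.047, 0.2219]
orientation: [[0.989, -0.151, -0.008], [-0.151, -0.989, 0.0], [-0.008, 0.001, -1.0]]
contact_force: [0.2, -0.3, -0.7]
opening: 0.629
```

```bash
python3 -c "
from h import *
st()
save('side','s42.png',(180,120,320,260),5)
go([.523,.0441,.15],-8.9)"
```

```text
t 53.75 p [0.5214 0.047  0.2219] yaw -8.66 tilt 0.44 F [ 0.2 -0.3 -0.7] M [-0.11 -0.01 -0.05] op 0.629 q [ 22.2  12.5  -0.4  -0.2 -77.6  59.2]
shift [0.081 0.123 2.392] turn [0.002 0.055 0.036] | mm 71.9 deg 0.5
```

View pics/s42.png

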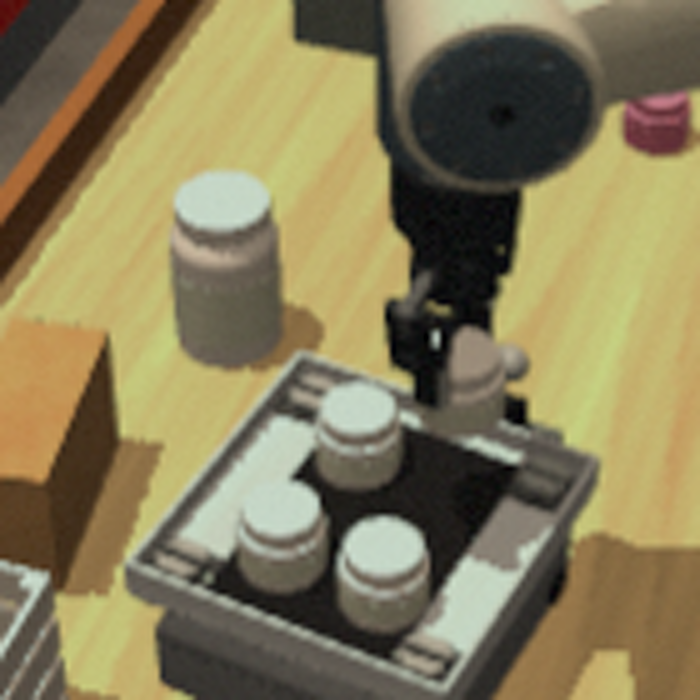

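Call:
move_arm:
  motion: [-1,0.08,0.12,0.7,0,0.05,0.03,-1,0.08,0.12,1.4,0,0.05,0.03,-1,0.08,0.12,2,0,0.05,0.03,-1,0.08,0.12,2.3,0,0.05,0.03,-1,0.08,0.12,2.35,0,0.05,0.03,-1,0.08,0.12,2.35,0,0.05,0.03]

```text
time_s: 54.4
tool_pos: [0.5232, 0.0439, 0.1514]
orientation: [[0.988, -0.154, -0.001], [-0.154, -0.988, -0.001], [-0.001, 0.001, -1.0]]
contact_force: [0.1, -0.1, -1.1]
opening: 0.636
```

```bash
python3 -c "
from h import *
st()
go([.523,.0441,.143],-8.9)"
```

```text
t 54.4 p [0.5232 0.0439 0.1514] yaw -8.86 tilt 0.05 F [ 0.1 -0.1 -1.1] M [-0.03  0.01  0.04] op 0.636 q [ 21.9  14.7  -8.    0.  -67.3  59.2]
shift [-0.006 -0.005  0.281] turn [0.005 0.004 0.005] | mm 8.4 deg 0.1
```

Call:
move_arm:
  motion: [-1,0,0,0.1,0,0,0,-1,0,0,0.2,0,0,0,-1,0,0,0.27,0,0,0,-1,0,0,0.28,0,0,0,-1,0,0,0.28,0,0,0]

```text
time_s: 54.9
tool_pos: [0.5231, 0.0439, 0.1431]
orientation: [[0.988, -0.154, -0.001], [-0.154, -0.988, -0.001], [-0.001, 0.001, -1.0]]
contact_force: [-0.4, -0.5, -0.4]
opening: 0.635
```

Call:
move_arm:
  motion: [0.5,0,0,0,0,0,0,0.5,0,0,0,0,0,0,0.5,0,0,0,0,0,0,0.5,0,0,0,0,0,0]

```text
time_s: 55.3
tool_pos: [0.5232, 0.0439, 0.1432]
orientation: [[0.988, -0.154, -0.0], [-0.154, -0.988, -0.001], [-0.0, 0.001, -1.0]]
contact_force: [0.0, -0.2, 0.5]
opening: 0.753
```

Call:
move_arm:
  motion: [0.5,0,0,-0.5,0,0,0,0.5,0,0,-1.5,0,0,0,0.5,0,0,-2.7,0,0,0,0.5,0,0,-2.8,0,0,0,0.5,0,0,-2.8,0,0,0]

```text
time_s: 55.8
tool_pos: [0.5238, 0.0442, 0.2283]
orientation: [[0.988, -0.154, 0.002], [-0.154, -0.988, 0.001], [0.002, -0.001, -1.0]]
contact_force: [0.3, -0.2, 0.0]
opening: 0.753
```

```bash
python3 -c "
from h import *
st()
save('side','s43.png',(180,120,320,260),5)
save('top','t43.png',(140,120,280,245),5)
save('top','t44.png',(225,175,285,235),10)
save('side','s44.png',(255,160,315,220),10)"
```

```text
t 55.8 p [0.5238 0.0442 0.2283] yaw -8.86 tilt 0.13 F [ 0.3 -0.2  0. ] M [0.03 0.01 0.02] op 0.753 q [ 21.9  12.2   0.1   0.  -77.8  59.2]
```

View pics/s43.png

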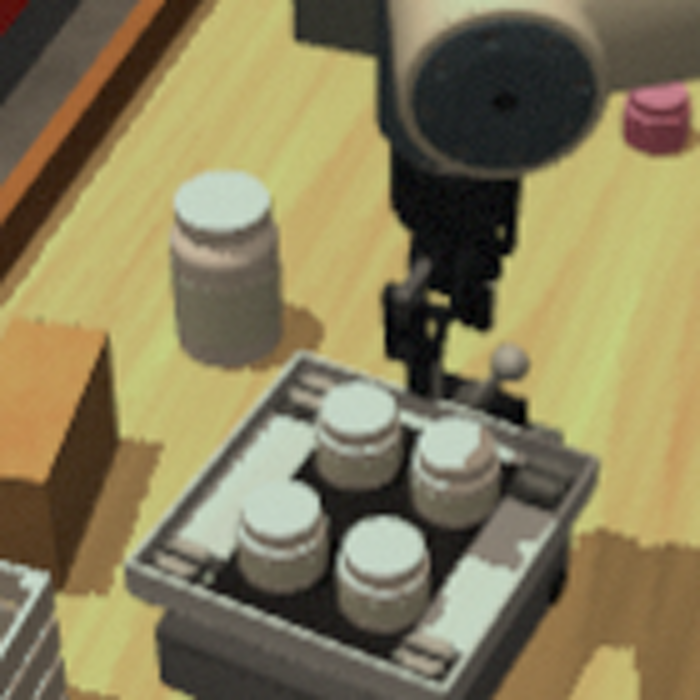

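View pics/t44.png

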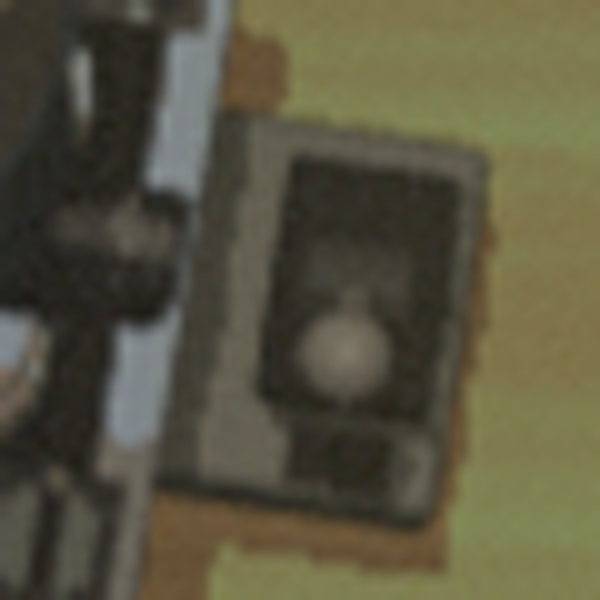

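View pics/s44.png

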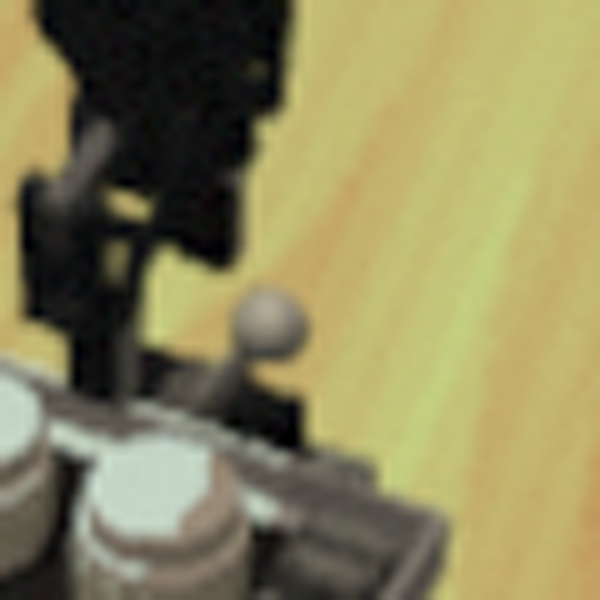

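```bash
python3 - <<'E'
from m2 import *
ct=cam('top');cs=cam('side')
o1,d1=ray(ct,(225+(345-4.5)/10,175+(353-4.5)/10));o1=o1+[0,.0024,0]
o2,d2=ray(cs,(255+(270-4.5)/10,160+(322-4.5)/10));o2=o2+[0,-.003,0]
A=np.c_[d1,-d2];s=np.linalg.lstsq(A,o2-o1,rcond=None)[0]
p1=o1+s[0]*d1;p2=o2+s[1]*d2;print(p1.round(4),p2.round(4))
m=(p1+p2)/2;a=np.radians(-8.9);R=np.array([[np.cos(a),-np.sin(a)],[np.sin(a),np.cos(a)]])
print("shaker",(R.T@(m[:2]-[.562,.0886])).round(4))
for n,c,P in (("top",ct,[(295,155),(460,180),(420,415),(262,395)]),):
  for p in P: 
    q=onplane(c,(225+(p[0]-4.5)/10,175+(p[1]-4.5)/10),.05)[:2]+[0,.0024]; print(p,(R.T@(q-[.562,.0886])).round(4))
E
```

```text
[ 0.5157 -0.0628  0.1283] [ 0.5137 -0.063   0.128 ]
shaker [-0.0233 -0.157 ]
(295, 155) [ 0.0444 -0.133 ]
(460, 180) [ 0.0448 -0.1812]
(420, 415) [-0.0248 -0.1804]
(262, 395) [-0.0263 -0.1348]
```

```bash
python3 -c "
from m2 import *
go([.4735,-.0564,.2283],-8.9)
mm('top',(140+160/5,120+408/5))"; python3 slots.py | head -4
```

```text
shift [-1.112  3.555 -0.061] turn [0.011 0.014 0.006] | mm 111.8 deg 0.2
top [0.5334 0.1697] mat mm [-40.8  75.7]
top A++ head [0.6591 0.1594] slot yaw 174.1 open by 3.0 ratio 2.1 m [-0.1 -2.4]
top B+- head [ 0.6328 -0.0085] slot yaw 170.6 open by 179.5 ratio 22.3 m [-0.4  1.2]
top C-- head [0.4649 0.0178] slot yaw 170.3 open by 179.2 ratio 20.1 m [0.3 0.6]
top D-+ head [0.4912 0.1857] slot yaw 172.1 open by 1.0 ratio 19.1 m [0.2 0.8]
```

Call:
move_arm:
  motion: [0.5,-0.3,1,0,0,0,0,0.5,-0.6,2,0,0,0,0,-1,-1.13,3.56,0,0,0,0,-1,-1.13,3.56,0,0,0,0,-1,-1.13,3.56,0,0,0,0,-1,-1.13,3.56,0,0,0,0,-1,-1.13,3.56,0,0,0,0,-1,-1.13,3.56,0,0,0,0,-1,-1.13,3.56,0,0,0,0]

```text
time_s: 57.15
tool_pos: [0.4734, -0.0559, 0.2267]
orientation: [[0.988, -0.153, -0.002], [-0.153, -0.988, -0.001], [-0.001, 0.001, -1.0]]
contact_force: [0.1, 0.2, -0.1]
opening: 0.002
```

```bash
python3 -c "
from m2 import *
st()
save('side','s45.png',(180,120,320,260),5)
go([.4735,-.0564,.136],-8.9)"
```

```text
t 57.15 p [ 0.4734 -0.0559  0.2267] yaw -8.8 tilt 0.11 F [ 0.1  0.2 -0.1] M [-0.07  0.02 -0.02] op 0.002 q [ 12.2   6.8  -6.7   0.  -76.6  69. ]
shift [0.01  0.01  3.026] turn [0.008 0.009 0.011] | mm 90.8 deg 0.1
```

View pics/s45.png

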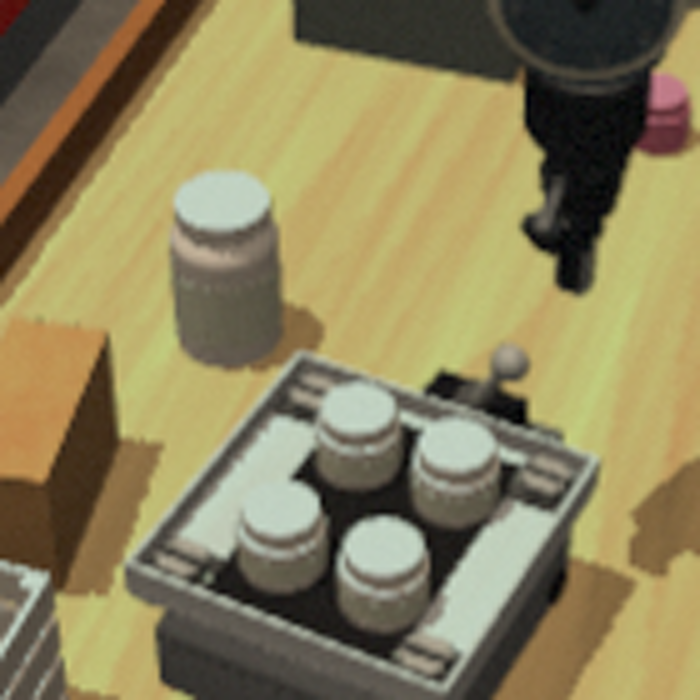

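Call:
move_arm:
  motion: [-1,0,0,0.8,0,0,0,-1,0,0,1.6,0,0,0,-1,0,0,2.4,0,0,0,-1,0,0,3.0,0,0,0,-1,0,0,3.0,0,0,0,-1,0,0,3.0,0,0,0]

```text
time_s: 57.8
tool_pos: [0.4736, -0.0561, 0.1373]
orientation: [[0.988, -0.153, -0.001], [-0.153, -0.988, -0.002], [-0.001, 0.002, -1.0]]
contact_force: [0.1, 0.2, -0.2]
opening: -0.0
```

```bash
python3 -c "
from m2 import *
st()
save('side','s46.png',(240,140,340,240),6)
save('top','t46.png',(205,155,305,255),6)
"
```

```text
t 57.8 p [ 0.4736 -0.0561  0.1373] yaw -8.78 tilt 0.12 F [ 0.1  0.2 -0.2] M [-0.02 -0.05  0.06] op -0.0 q [ 12.2  10.2 -16.2   0.1 -63.7  69. ]
```

View pics/s46.png

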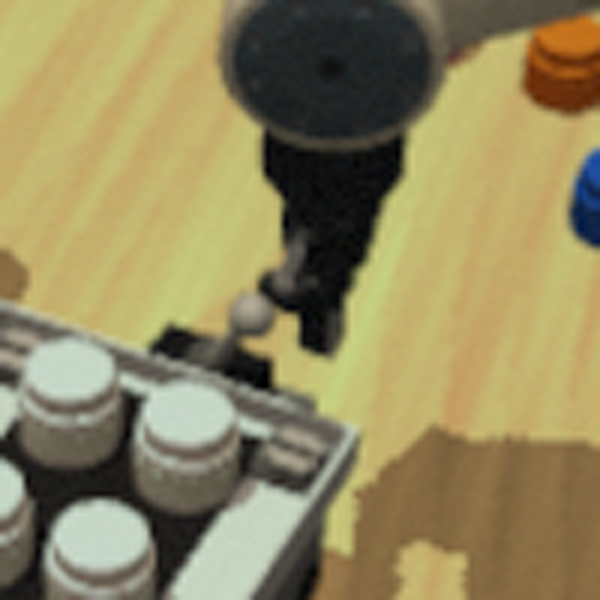

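View pics/t46.png

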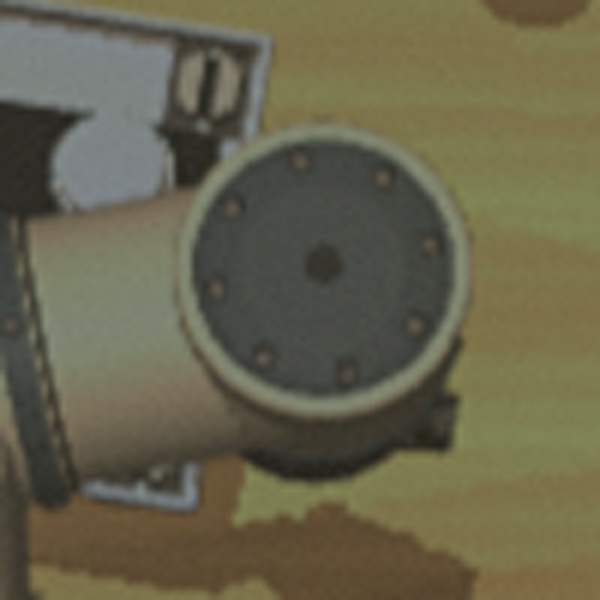

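Call:
move_arm:
  motion: [-1,0.3,0,0,0,0,0,-1,0.6,0,0,0,0,0,-1,0.9,0,0,0,0,0,-1,1.2,0,0,0,0,0,-1,1.4,0,0,0,0,0,-1,1.6,0,0,0,0,0,-1,1.8,0,0,0,0,0,-1,2,0,0,0,0,0,-1,2,0,0,0,0,0]

```text
time_s: 58.8
tool_pos: [0.5344, -0.0652, 0.138]
orientation: [[0.988, -0.153, 0.001], [-0.153, -0.988, -0.001], [0.002, 0.001, -1.0]]
contact_force: [-1.3, -0.0, -0.2]
opening: 0.0
```

```bash
python3 -c "
from m2 import *
st()
save('side','s47.png',(240,140,340,240),6)
"
```

```text
t 58.8 p [ 0.5344 -0.0652  0.138 ] yaw -8.8 tilt 0.1 F [-1.3 -0.  -0.2] M [0.01 0.04 0.02] op 0.0 q [  9.8  16.7  -7.5   0.1 -65.8  71.4]
```

View pics/s47.png

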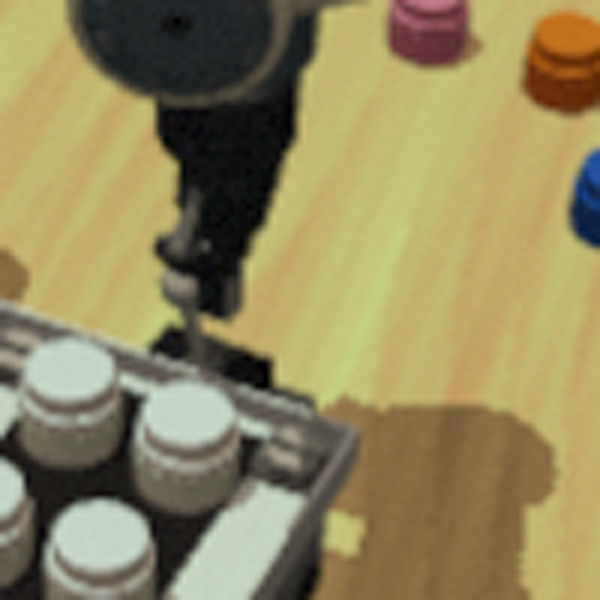

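Working: the ball is now at (185,285) and just past upright. I'll keep pushing.

Call:
move_arm:
  motion: [-1,0.15,0,0,0,0,0,-1,0.3,0,0,0,0,0,-1,0.45,0,0,0,0,0,-1,0.6,0,0,0,0,0,-1,0.7,0,0,0,0,0,-1,0.7,0,0,0,0,0]

```text
time_s: 59.45
tool_pos: [0.55, -0.0678, 0.1373]
orientation: [[0.988, -0.154, -0.01], [-0.154, -0.988, 0.0], [-0.01, 0.001, -1.0]]
contact_force: [-17.3, 6.3, 11.1]
opening: 0.002
```

```bash
python3 -c "
from m2 import *
st()
save('side','s48.png',(240,140,340,240),6)
"
```

```text
t 59.45 p [ 0.55   -0.0678  0.1373] yaw -8.83 tilt 0.57 F [-17.3   6.3  11.1] M [ 2.01  6.09 -0.06] op 0.002 q [  9.1  18.8  -4.5  -0.1 -67.3  72.1]
```

View pics/s48.png

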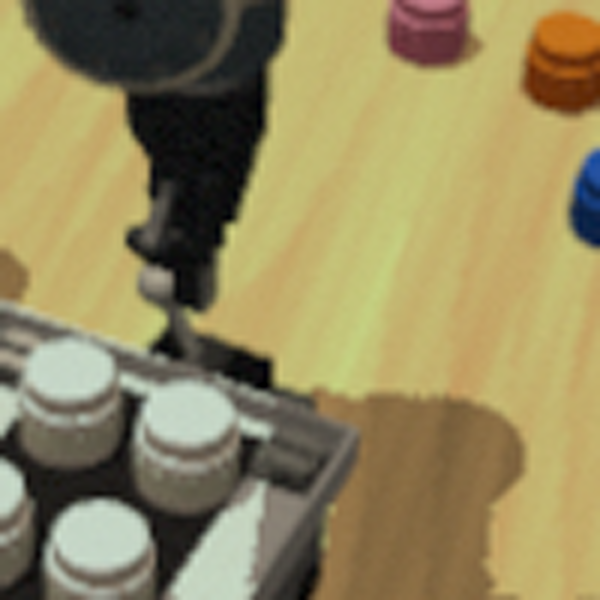

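Call:
move_arm:
  motion: [-1,-0.4,0,0,0,0,0,-1,-1.5,0,0,0,0,0,-1,-2.5,0,0,0,0,0,-1,-3,0,-0.8,0,0,0,-1,-3,0,-2,0,0,0,-1,-3.5,0,-3.5,0,0,0,-1,-4,0.5,-4.5,0,0,0,-1,-4,1,-4.5,0,0,0,-1,-4,1,-4.5,0,0,0]

```text
time_s: 60.4
tool_pos: [0.4287, -0.0798, 0.2751]
orientation: [[0.988, -0.155, -0.005], [-0.155, -0.988, 0.001], [-0.005, 0.0, -1.0]]
contact_force: [0.1, 0.2, -0.7]
opening: -0.001
```

```bash
python3 -c "
from m2 import *
st()
save('side','s49.png',(180,120,320,260),5)
save('top','t49.png',(150,130,290,250),5)
"
```

```text
t 60.4 p [ 0.4287 -0.0798  0.2751] yaw -8.9 tilt 0.3 F [ 0.1  0.2 -0.7] M [ 0.06 -0.04 -0.01] op -0.001 q [ 10.1   1.3  -5.6  -0.1 -83.4  71. ]
```

View pics/s49.png

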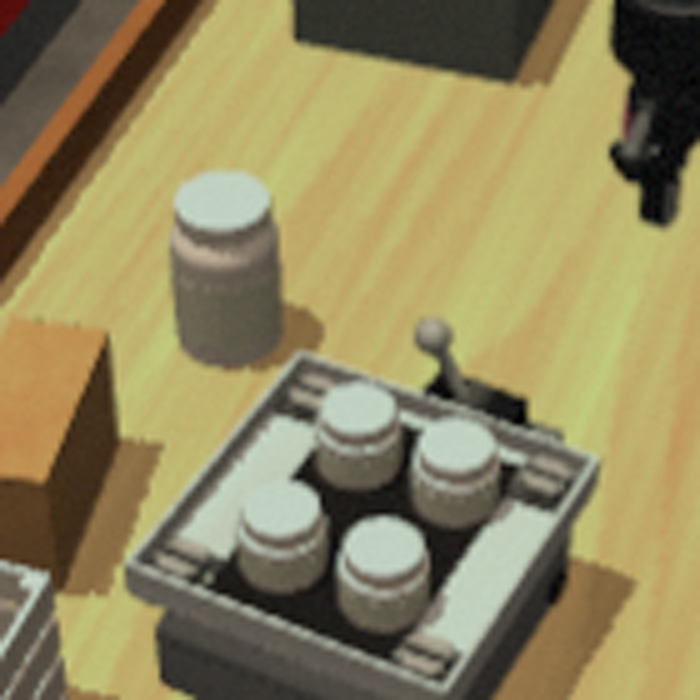

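View pics/t49.png

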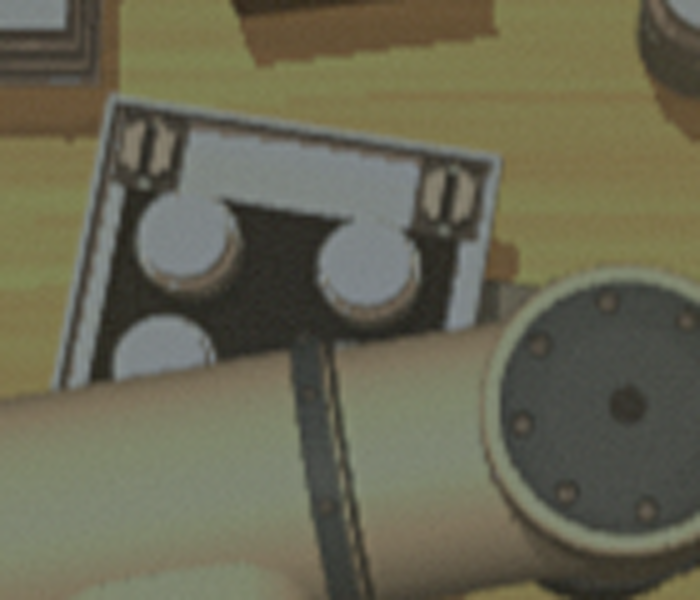

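```bash
python3 -c "
from m2 import *
for z in (.122,.128,.134): mm('side',(180+(432-2)/5,120+(336-2)/5),z)
mm('side',(180+(510-2)/5,120+(361-2)/5),.128)
for p in ((281,510),(356,410),(456,448),(383,544)): mm('side',(180+(p[0]-2)/5,120+(p[1]-2)/5))
save('side','s50.png',(0,60,512,384),1.5)
"; python3 slots.py
```

```text
side [ 0.5723 -0.0765] mat mm [  35.8 -161.5]
side [ 0.5703 -0.07  ] mat mm [  32.8 -155.4]
side [ 0.5683 -0.0636] mat mm [  29.8 -149.4]
side [ 0.5135 -0.0629] mat mm [ -24.5 -157.2]
side [0.6008 0.1348] mat mm [31.2 51.7]
side [0.5869 0.0365] mat mm [ 32.6 -47.6]
side [0.5161 0.0491] mat mm [-39.2 -46.2]
side [0.5327 0.1418] mat mm [-37.1  48. ]
top A++ head [0.6591 0.1594] slot yaw 172.7 open by 1.6 ratio 18.8 m [0.2 1.1]
top B+- head [ 0.6328 -0.0085] slot yaw 170.9 open by 179.8 ratio 21.1 m [-0.4  1.2]
top C-- head [0.4649 0.0178] slot yaw 100.6 open by 109.5 ratio 4.3 m [-7.9 -1.5]
top D-+ head [0.4912 0.1857] slot yaw 110.1 open by 119.0 ratio 2.7 m [6.9 2.6]
side A++ head [0.6591 0.1594] slot yaw 170.4 open by 179.3 ratio 25.7 m [-0.3 -0.6]
side B+- head [ 0.6328 -0.0085] slot yaw 170.0 open by 178.9 ratio 4.8 m [ 4.1 -1.2]
side C-- head [0.4649 0.0178] slot yaw 168.1 open by 177.0 ratio 18.0 m [ 0.7 -0.7]
side D-+ head [0.4912 0.1857] slot yaw 172.0 open by 0.9 ratio 20.2 m [ 0.7 -0.6]
```

View pics/s50.png

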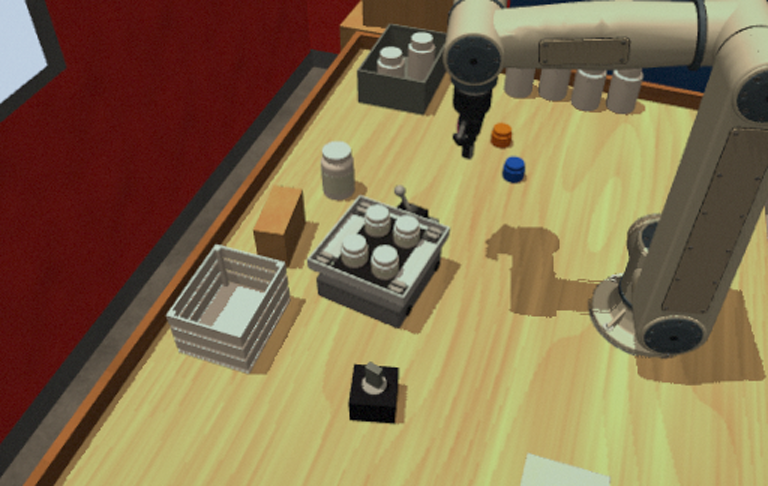

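```bash
python3 -c "
from cell import bot
print(bot.close_job())"
```

```text
the job is handed in; nothing more can be done
None
```

The job is handed in at about 60 s of robot time. The interface reports no verdict, so what follows is what my last pictures showed.

**What I did:** I took the key and turned the three open screws clockwise to their stops, leaving the fourth, which was already home. I stood the key back in its stand, put the four white bottles on the mat, and pushed the toggle over to its stop. One placed bottle was knocked about 27 mm aside during the run, so I gripped it again and set it back.

**Last checks:**
- **Screws:** all four slots lie within about 3° of the shaker's x axis in at least one clear view. Where the arm or a bottle blocked one camera, that camera's reading was useless, so I relied on the other one.
- **Key:** it is upright in the stand with its collar down on the top.
- **Bottles:** from the mat's centre they stand upright at about (31, 52), (33, -48), (-37, 48) and (-39, -46) mm. The fourth is nearest its limit, at 39 of the 47 mm allowed in x.
- **Toggle:** its tip moved 57 mm, which matches the full 1.0 rad.
- **Robot and bystanders:** the robot is clear of everything and neither bystander was touched.

**Disagreement:** the two cameras differed by about 5 mm in y. I corrected each by 2 to 3 mm after comparing them with the known position of the key in the gripper.

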